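# Clamp the beakers mouth-down in the holding jig

### The arm

A 7-joint arm with a two-finger parallel gripper is mounted at the origin on the work surface. World frame = base frame: x ahead of the robot, y to its left, z up, the work surface at z = 0. Lengths are in m, angles in rad, forces in N, time in s.
With the tool pointing down it reaches from about 0.425 to 0.95 m from the base axis. Payload 4.7 kg.
Tool frame: the origin (TCP) lies at the very end of the fingers, on their centre line; the grasp point (between the pads) lies 19 mm behind it; x points along the fingers, z is the direction in which the jaws open and shut, and the axes are right-handed (so a half turn about x gives the same grasp; the last joint's range is limited). The gripper opens to 85 mm and grips with 20 to 120 N. Pads are 22 mm wide; open, the fingers measure 114 mm over their backs; the gripper's body (76 mm by 85 mm) begins 54 mm behind the grasp point. The pads swing forward as they close: fully open they stand 13 mm farther back than shut.
Start: joints at [-1.282, 0.469, -0.049, 1.532, 0.024, 1.141, -0.082], TCP at [0.211, 0.641, 0.231] pointing down, gripper open.
Joint ranges: [-2.59, 2.59], [-0.33, 1.99], [-1.39, 1.29], [0.1, 2.45], [-1.04, 4.18], [0.21, 1.99], [-2.66, 2.66]. Speed limits (rad/s): [2.57, 2.57, 3.14, 3.14, 3.14, 3.14, 3.14].

### API

Orientations are given as [roll, pitch, yaw] about the fixed x, y, z axes, in that order (R = Rz(yaw) Ry(pitch) Rx(roll)).
In Python, from rig import ctrl gives the robot as it stands.
- The arm moves only by the shell command python3 -m creep 'ROWS' [FORCE]. ROWS is JSON, a list of rows, each an object with "linear": the shift along the tool's x, y, z in cm, a list of three; "dr": the turn, a rotation vector about the tool's x, y, z in degrees, a list of three; "hand": the closure, from 0 (fully open) to 1 (shut). A call has 1 to 20 rows; each row shifts and turns the commanded pose from where the row before left it, along the tool's axes as they then stand; what a row does not reach is not made up. A row lasts 1/10 s, in which the tool goes at most 50 mm and 8.59 degrees, less where a joint would pass 70% of its speed; a pose out of reach is approached as far as the arm can. A call with a gripper value outside its range is refused whole. The fingers move at their own pace and stop on an object; FORCE is the grip in N (left out, the last holds). Time passes only in rows, so rows that do not move let the fingers close. It gives the time, the measured TCP pose, the force and the opening at its end, in the units of the state.
- ctrl.state(): the state, without advancing time (a new reading comes with each control period).
- ctrl.get_image(name): name is "scene" or "top" or "wrist"; returns a dict with "color" (400x640x3 uint8, red, green, blue), "range_z" (400x640 float32, m along the optical axis (not along the pixel's ray), 0 where there is no reading), "fx", "fy", "cx", "cy" (pixels), "R" (3x3) and "t" (3): a world point X has camera coordinates R X + t. Camera axes: x right, y down, z forward; pixel columns grow to the right and rows downward; lengths in m; the calibration is good to about 2 mm. A picture is of the moment at which its call begins.
- ctrl.close_job(): hands the job in, once; it reports no verdict.
Trained networks look in the newest picture that a camera, given by its name, has taken for a name from the list of things; names that differ only in an ending like _2 or _b are one class to them, and where a whole thing is asked for, a point or a joint stands for the part that bears it (a point fixed in the world has none). Each returns a list of dicts, best first, with "confidence" (0 to 1); they miss things now and then, are a little off and sometimes report something else, mostly with a low value. They report only what shows in the picture. A call takes as long as a camera call. They do not tell look-alikes from the thing itself.
- ctrl.silhouettes(label, camera): "mask" (400x640 bool, what is visible of it) and "position" ([column, row] in pixels, amid what is visible of it).
The state is a dict: "time": time; "joints": joint angles; "joint_velocities": joint speeds; "joint_efforts": joint torques, N m; "position": TCP position; "eef_rot": TCP orientation; "contact_force": force on the tool from outside, world axes, zero at the start; "ft_torque": the same for the moment, N m; "gripper_width": opening from 0.0 (shut) to 1.0 (fully open).
Only numpy, scipy, OpenCV 4.12 (cv2) and the standard library are available. Lean on these libraries where they do the work, as an engineer would, in place of code of your own. Each camera call takes 0.05 s, during which the arm holds its last target.

### The job

Get all the steel beakers on the bench (there are two or three) clamped mouth-down in the holding jig, ready for work on their bottoms. First turn the jig's clamp knob loose and draw the jaw back to make room, then turn the beakers over and stand them mouth-down, flat, in a row on the bed between jaw and fence; only when they are all in, push the jaw up until they are held snug against the fence and turn the knob fully tight again. Leave the other things on the bench where they are; if something slips or gets knocked aside, put it right.

Things in the scene. Friction and masses are not known exactly. Their poses are not given: they have to be found in the camera images.
- jig: fixed holding jig: dark steel bed plate 230 (x) x 300 (y) mm, its top 8 mm above the bench, with an aluminium fence bar along its whole far edge (top 38 mm above the bench, inner face at x = +100 mm). Origin: centre of the bed's underside, at bench height. x points from jaw to fence (away from the robot, within 0.2 rad), y along the fence
- jaw_face (a point): middle of the jaw's front face, 22 mm above the bench; axes as the jig's. The jaw: aluminium bar parallel to the fence, 290 mm long (y), 16 mm thick (x), top 36 mm above the bench; behind it a grey carriage block, 60 mm wide, top 35 mm above the bench, reaches 86 mm back (-x) from the face and carries the knob
- jaw (a joint): slide of the jaw in m, 0 to 0.070, growing as the jaw is drawn back from the fence (along the jig's -x): the gap between jaw and fence is 0.040 + this value. It holds still under 50 N while the knob is tight and slides with about 3 N when it is loose
- clamp_knob (a joint): clamp knob in rad: 0 fully tight (a stop), 1.45 fully loose (a stop); grows counter-clockwise seen from above. Locks the jaw below about 0.5, frees it above about 0.65. Takes about 0.15 N m to turn and stays where it is left
- knob_grip (a point): where to grip the knob: on its axis, 60 mm behind the jaw's face, 59 mm above the bench. Its handle is a black straight bar 56 mm long, 13 mm thick, 22 mm high (top 70 mm above the bench); the point's x runs along the bar and is in line with the jig's x when fully tight. It rides on the jaw, which can be pulled or pushed by it
- beaker0: a plain steel beaker, straight-sided, 56 mm outside diameter, 70 mm tall, 3 mm wall, about 160 g, closed at the bottom. Origin: centre of the closed bottom's outside; its z axis runs from the bottom to the mouth (starts mouth-up, standing on the bench). Absent in some runs
- beaker1: a plain steel beaker, straight-sided, 56 mm outside diameter, 70 mm tall, 3 mm wall, about 160 g, closed at the bottom. Origin: centre of the closed bottom's outside; its z axis runs from the bottom to the mouth (starts mouth-up, standing on the bench). Absent in some runs
- beaker2: a plain steel beaker, straight-sided, 56 mm outside diameter, 70 mm tall, 3 mm wall, about 160 g, closed at the bottom. Origin: centre of the closed bottom's outside; its z axis runs from the bottom to the mouth (starts mouth-up, standing on the bench). Absent in some runs
- mug: bystander: white mug, 72 mm diameter, 85 mm tall, handle at its +y reaching about 65 mm from the axis; origin under its centre
- spool: bystander: wooden wire spool, 40 mm diameter, 58 mm tall; origin under its centre
- hammer: bystander: hammer lying down, about 260 mm long along its x; origin under its middle
- file: bystander: wooden-handled screwdriver lying down, about 200 mm long along its x; origin under its middle
- jar: bystander: amber jar, 60 mm diameter, 80 mm tall; origin under its centre
- dish: bystander: brass bowl, 90 mm diameter, 30 mm tall; origin under its centre
There are look-alikes about, which are no part of the job. What is shaped like the beaker1 but green or turquoise is not meant.

How it is judged:
By the outcome, as a careful person would: the job done as asked, in the order asked, and still so for the second after the job is handed in, with the robot touching nothing.
Of beaker0, beaker1, beaker2 only 2 to 3 are there at a start; the rules pass over those that are not, and their reading is None.
At some moment in a run one of beaker0, beaker1, beaker2 may be knocked a few centimetres aside while the robot is not near it.
Once in a run the grip may slacken for a moment while it holds something.
It also fails if it takes over 210 s, if anything falls off the work surface, if the arm or the gripper's body presses on something with over 40 N, if the wrist force passes 120 N, or if a joint passes its speed limit or range.

## Working session

There is one attempt and no reset: what is moved stays moved. The work goes in short steps, Python scripts to look and compute and a shell command to move; the robot and the scene stay as the last step left them, time stands still between calls to the robot, and variables do not carry over. Pictures are saved under pics/ and viewed, and the job is handed in when it is done.

```bash
ls; mkdir -p pics; python3 - <<'E'
from rig import ctrl
import cv2
s=ctrl.state()
print({k:s[k] for k in s})
for n in ["scene","top","wrist"]:
    im=ctrl.get_image(n)
    cv2.imwrite(f"pics/{n}0.png",im["color"][:,:,::-1])
    print(n,im["fx"],im["R"],im["t"])
E
```

```text
pics
{'time': 0.0, 'joints': array([-1.2818703 ,  0.46944548, -0.04862253,  1.53374428,  0.02408772,
        1.14102525, -0.08226111]), 'joint_velocities': array([ 1.54202534e-04, -7.90793043e-04,  4.50976197e-04,  4.22091660e-04,
       -1.04496602e-03, -1.52308000e-04,  4.31668308e-05]), 'joint_efforts': array([ 1.47724481e-04, -5.10292125e+01, -4.70025977e-02, -2.37720394e+01,
        1.05911031e-02,  7.39555748e-03,  3.32990510e-06]), 'position': array([0.2107182 , 0.6406145 , 0.23023749]), 'eef_rot': array([-3.11491018,  1.56875919, -1.86184877]), 'contact_force': array([ 0.12008677, -0.57437088,  0.54545197]), 'ft_torque': array([ 0.02757371, -0.00538341, -0.01504471]), 'gripper_width': 0.99968403770647}
scene 383.028106117009 [[ 0.14588611  0.98918292 -0.0153101 ]
 [ 0.60984457 -0.10210479 -0.78591616]
 [-0.77897807  0.10531747 -0.61814351]] [-0.06734546 -0.29528876  1.51991808]
top 381.31653885020637 [[-0.01090161 -0.99972214  0.02089972]
 [-0.98110746  0.00665656 -0.19334899]
 [ 0.19315615 -0.02261269 -0.98090742]] [-0.00303321  0.55677562  1.10372423]
wrist 312.8733758232687 [[ 0.31259694  0.94988482 -0.00140483]
 [ 0.91153023 -0.29955817  0.2817402 ]
 [ 0.26719992 -0.08935167 -0.9594897 ]] [-0.67543778 -0.03515107  0.38013691]
```

View pics/top0.png

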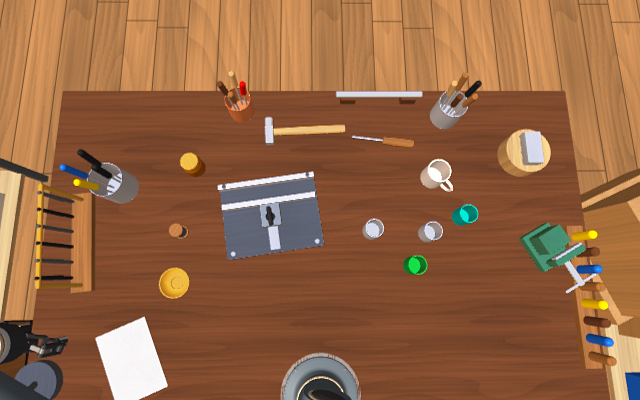

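View pics/scene0.png

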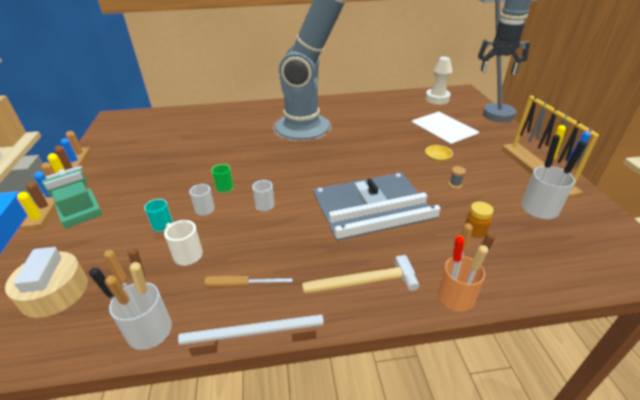

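View pics/wrist0.png

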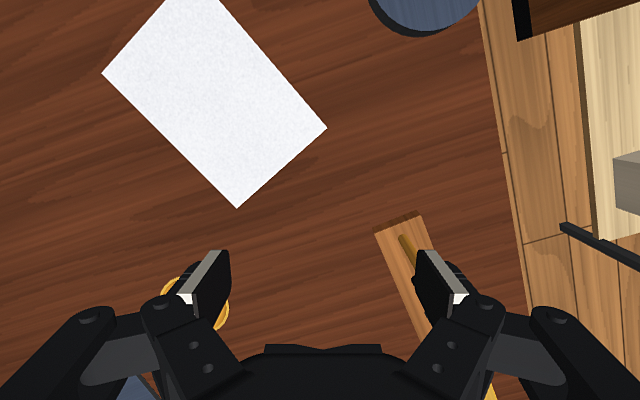

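```bash
cat > h.py <<'E'
from rig import ctrl
import numpy as np, cv2
from scipy.spatial.transform import Rotation as Ro
def Rt(rpy): return Ro.from_euler('xyz',rpy).as_matrix()
def cloud(im,mask=None):
    z=im["range_z"]; m=(z>0) if mask is None else (mask&(z>0))
    v,u=np.nonzero(m); zz=z[v,u]
    c=np.stack([(u-im["cx"])/im["fx"]*zz,(v-im["cy"])/im["fy"]*zz,zz],1)
    return (c-im["t"])@im["R"], u, v
def proj(im,X):
    c=im["R"]@np.asarray(X)+im["t"]; return im["fx"]*c[0]/c[2]+im["cx"], im["fy"]*c[1]/c[2]+im["cy"]
def save(im,name,crop=None,s=1):
    a=im["color"][:,:,::-1]
    if crop: a=a[crop[1]:crop[3],crop[0]:crop[2]]
    cv2.imwrite("pics/"+name,cv2.resize(a,None,fx=s,fy=s,interpolation=cv2.INTER_CUBIC))
def circ(P,r):
    from scipy.optimize import least_squares
    f=lambda p:np.hypot(P[:,0]-p[0],P[:,1]-p[1])-r
    return least_squares(f,P[:,:2].mean(0),loss='soft_l1',f_scale=0.002).x
def st():
    s=ctrl.state(); R=Rt(s["eef_rot"])
    print("t %.1f"%s["time"],"tcp",s["position"].round(4),"\nx",R[:,0].round(3),"y",R[:,1].round(3),"z",R[:,2].round(3),"w %.3f"%s["gripper_width"],"F",s["contact_force"].round(1),"j",s["joints"].round(2))
    return s,R
def go(target,Rtg=None,grasp=False,s=None):
    """offset to target TCP (or grasp point) in tool axes cm, and rotvec deg"""
    s=s or ctrl.state(); R=Rt(s["eef_rot"]); p=s["position"]
    Rtg=R if Rtg is None else Rtg
    t=np.asarray(target,float)
    if grasp: t=t+Rtg[:,0]*0.019
    d=R.T@(t-p)*100; rv=np.degrees(Ro.from_matrix(R.T@Rtg).as_rotvec())
    print("linear",d.round(2),"|%.1f|"%np.linalg.norm(d),"dr",rv.round(1))
E
python3 - <<'E'
from h import *
T=ctrl.get_image("top")
save(T,"topcrop.png",(340,140,500,300),4)
cl=cloud(T)
for lab in ["beaker0","jig","jaw_face","clamp_knob","mug","spool","hammer","file","jar","dish"]:
    for d in ctrl.silhouettes(lab,"top"):
        P,_,_=cloud(T,d["mask"])
        print(lab,round(d["confidence"],2),np.round(d["position"]),d["mask"].sum(),np.median(P,0).round(3) if len(P) else None,P[:,2].max().round(3) if len(P) else None)
S=ctrl.get_image("scene")
for d in ctrl.silhouettes("beaker0","scene"):
        P,_,_=cloud(S,d["mask"])
        print("scene",round(d["confidence"],2),np.round(d["position"]),np.median(P,0).round(3))
print("wrist cam in tool:")
W=ctrl.get_image("wrist"); s,R=st(); print(R.T@(-W["R"].T@W["t"]-s["position"]))
E
```

```text
beaker0 0.79 [418. 265.] 386 [ 0.366 -0.295  0.027] 0.075
beaker0 0.75 [372. 232.] 349 [ 0.478 -0.17   0.016] 0.074
beaker0 0.59 [466. 215.] 432 [ 0.517 -0.46   0.034] 0.075
beaker0 0.55 [435. 235.] 391 [ 0.467 -0.348  0.031] 0.075
jig 0.76 [273. 215.] 7320 [0.523 0.145 0.009] 0.077
jaw_face 0.85 [270. 208.] 998 [0.55  0.145 0.035] 0.077
clamp_knob 0.66 [270. 214.] 7195 [0.522 0.145 0.009] 0.077
mug 0.82 [440. 176.] 730 [ 0.645 -0.379  0.044] 0.09
spool 0.76 [180. 228.] 211 [0.472 0.417 0.056] 0.064
spool 0.62 [193. 165.] 413 [0.673 0.38  0.077] 0.085
hammer 0.8 [297. 129.] 762 [0.801 0.068 0.024] 0.032
file 0.52 [398. 142.] 251 [ 0.759 -0.265  0.023] 0.031
jar 0.98 [192. 165.] 394 [0.672 0.378 0.077] 0.085
jar 0.24 [179. 229.] 217 [0.474 0.416 0.056] 0.064
dish 0.63 [171. 285.] 678 [0.321 0.434 0.015] 0.034
dish 0.25 [181. 227.] 245 [0.475 0.418 0.056] 0.064
dish 0.2 [439. 174.] 624 [ 0.647 -0.375  0.042] 0.09
scene 0.93 [198. 198.] [ 0.485 -0.339  0.047]
scene 0.91 [220. 175.] [ 0.386 -0.286  0.046]
scene 0.85 [158. 215.] [ 0.538 -0.449  0.048]
scene 0.83 [261. 194.] [ 0.495 -0.166  0.046]
scene 0.31 [372. 207.] [0.563 0.138 0.011]
wrist cam in tool:
t 0.8 tcp [0.2109 0.6412 0.2314] 
x [-0.  0. -1.] y [-0.95   0.312  0.   ] z [0.312 0.95  0.   ] w 0.999 F [ 0.2 -0.1  0.5] j [-1.28  0.47 -0.05  1.53  0.02  1.14 -0.08]
[-0.14334482  0.07325664  0.00125309]
```

```bash
python3 - <<'E'
from h import *
T=ctrl.get_image("top"); S=ctrl.get_image("scene")
save(S,"arm1.png",(440,0,600,130),5)
save(T,"jig1.png",(205,160,335,270),6)
# precise geometry
P,u,v=cloud(T)
bench=P[(P[:,0]>0.3)&(P[:,0]<0.45)&(P[:,1]>-0.2)&(P[:,1]<0)]; print("bench z",np.median(bench[:,2]))
PS,_,_=cloud(S)
b=PS[(PS[:,0]>0.3)&(PS[:,0]<0.45)&(PS[:,1]>-0.2)&(PS[:,1]<0)]; print("scene bench z",np.median(b[:,2]))
for nm,Q in(("top",P),("scene",PS)):
  for c in [(0.485,-0.17),(0.478,-0.345)]:
    m=(np.hypot(Q[:,0]-c[0],Q[:,1]-c[1])<0.055)&(Q[:,2]>0.055)&(Q[:,2]<0.09)
    print(nm,"rim",m.sum(),circ(Q[m],0.0265 if nm=="top" else 0.0275).round(4),Q[m][:,2].max())
# jig fence
for nm,Q in(("top",P),("scene",PS)):
  m=(Q[:,0]>0.4)&(Q[:,0]<0.75)&(Q[:,1]>-0.05)&(Q[:,1]<0.35)&(Q[:,2]>0.032)&(Q[:,2]<0.05)
  k=(Q[:,0]>0.4)&(Q[:,0]<0.75)&(Q[:,1]>-0.05)&(Q[:,1]<0.35)&(Q[:,2]>0.06)
  print(nm,m.sum(),k.sum(),Q[k].mean(0))
E
```

```text
bench z 0.00040686437901762436
scene bench z 0.0006448239396722491
top rim 92 [ 0.4746 -0.1663] 0.07507566176457763
top rim 116 [ 0.4654 -0.3409] 0.07406639193304533
scene rim 188 [ 0.4769 -0.1657] 0.07233676560929046
scene rim 208 [ 0.4676 -0.3403] 0.0734414723686594
top 1220 83 [0.51492544 0.14439318 0.06996963]
scene 1253 87 [0.52109989 0.14470029 0.06805826]
```

View pics/topcrop.png

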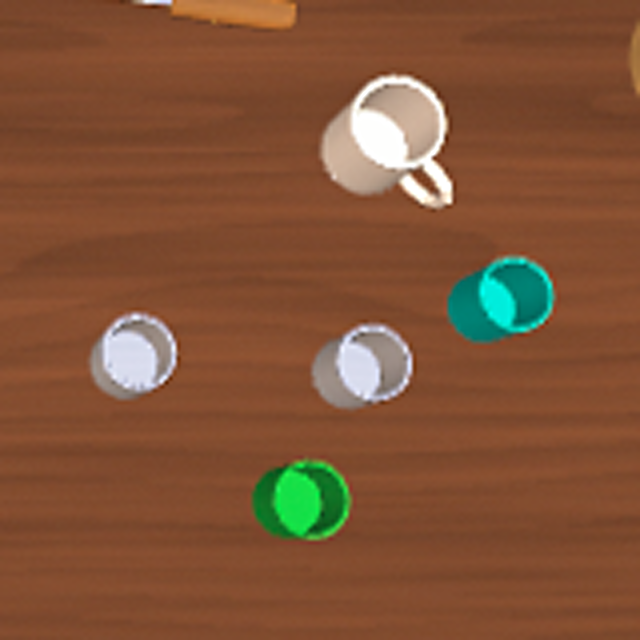

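View pics/arm1.png

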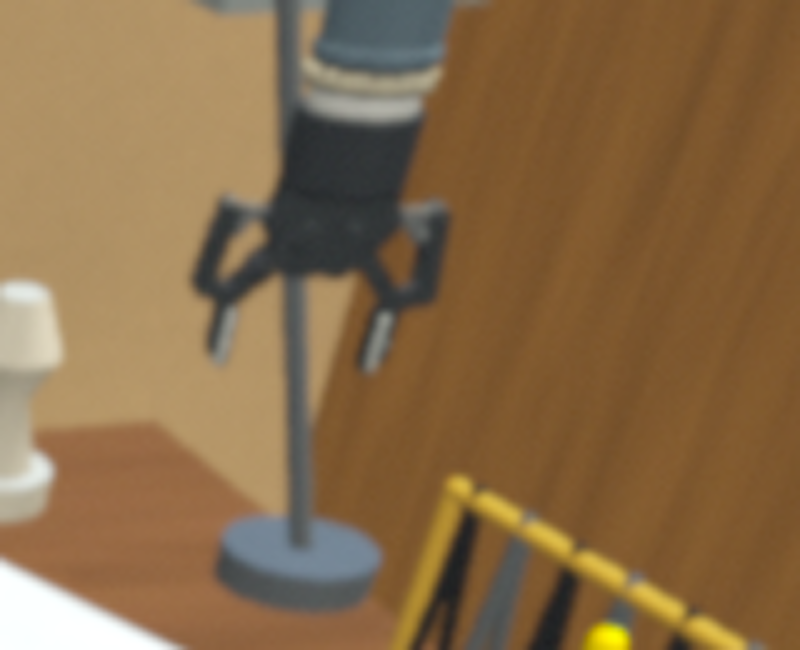

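View pics/jig1.png

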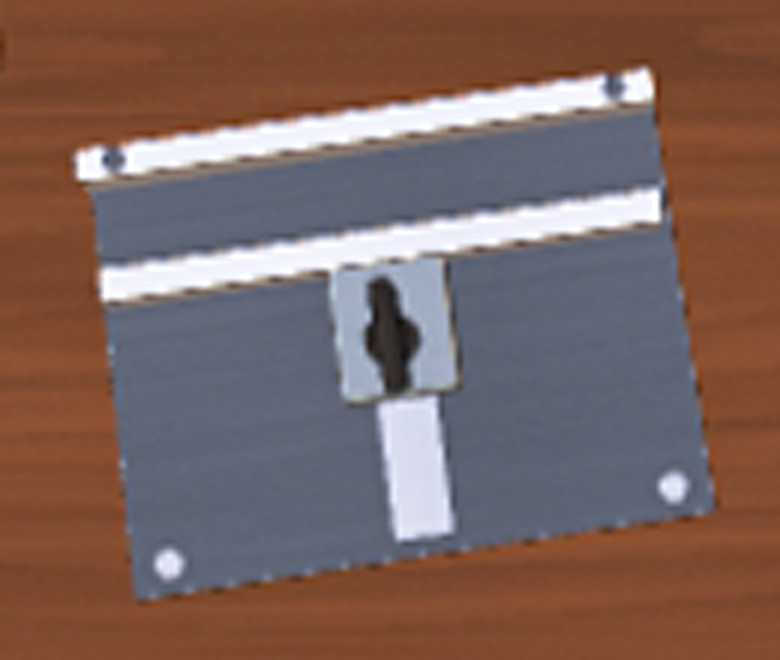

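```bash
cat >> h.py <<'E'
def jigfit(cam,verbose=True):
    im=ctrl.get_image(cam); Q,u,v=cloud(im)
    m=(Q[:,0]>0.4)&(Q[:,0]<0.75)&(Q[:,1]>-0.06)&(Q[:,1]<0.35)&(Q[:,2]>0.030)&(Q[:,2]<0.046)
    Q=Q[m]; col=im["color"][v[m],u[m]].astype(int); 
    return Q,col
E
python3 - <<'E'
from h import *
for cam in ("top","scene"):
    Q,col=jigfit(cam)
    # find orientation th: maximise sharpness of histogram along x' 
    best=None
    for th in np.linspace(-0.25,0.25,201):
        xp=Q[:,0]*np.cos(th)+Q[:,1]*np.sin(th)
        h,_=np.histogram(xp,bins=np.arange(0.4,0.8,0.002))
        sc=(h.astype(float)**2).sum()
        if best is None or sc>best[0]: best=(sc,th)
    th=best[1]; xp=Q[:,0]*np.cos(th)+Q[:,1]*np.sin(th); yp=-Q[:,0]*np.sin(th)+Q[:,1]*np.cos(th)
    print(cam,"th",th); h,e=np.histogram(xp,bins=np.arange(0.48,0.7,0.004)); print([(round(a,3),int(b)) for a,b in zip(e,h) if b])
    f=xp>np.percentile(xp,97)-0.02
    print("fence x range",np.percentile(xp[f],[2,50,98]).round(4),"y range",np.percentile(yp[f],[0.5,99.5]).round(4),"z",np.median(Q[f,2]))
    # refine th from fence line fit
    c=np.polyfit(Q[f,1],Q[f,0],1); print("fence th",-np.arctan(c[0])*1)
E
```

```text
top th 0.14
[(np.float64(0.504), 19), (np.float64(0.508), 21), (np.float64(0.512), 18), (np.float64(0.516), 19), (np.float64(0.52), 20), (np.float64(0.524), 14), (np.float64(0.528), 10), (np.float64(0.532), 15), (np.float64(0.536), 15), (np.float64(0.54), 13), (np.float64(0.544), 18), (np.float64(0.548), 18), (np.float64(0.552), 19), (np.float64(0.556), 18), (np.float64(0.56), 18), (np.float64(0.564), 21), (np.float64(0.568), 27), (np.float64(0.572), 77), (np.float64(0.576), 117), (np.float64(0.58), 122), (np.float64(0.584), 122), (np.float64(0.588), 59), (np.float64(0.636), 96), (np.float64(0.64), 127), (np.float64(0.644), 124), (np.float64(0.648), 114), (np.float64(0.652), 35)]
fence x range [0.638  0.645  0.6533] y range [-0.0765  0.2192] z 0.037686447614789106
fence th 0.14136785164954574
scene th 0.14
[(np.float64(0.504), 4), (np.float64(0.508), 6), (np.float64(0.512), 7), (np.float64(0.516), 5), (np.float64(0.52), 8), (np.float64(0.524), 12), (np.float64(0.528), 9), (np.float64(0.532), 11), (np.float64(0.536), 22), (np.float64(0.54), 16), (np.float64(0.544), 20), (np.float64(0.548), 17), (np.float64(0.552), 20), (np.float64(0.556), 21), (np.float64(0.56), 15), (np.float64(0.564), 20), (np.float64(0.568), 20), (np.float64(0.572), 30), (np.float64(0.576), 74), (np.float64(0.58), 95), (np.float64(0.584), 87), (np.float64(0.588), 181), (np.float64(0.592), 46), (np.float64(0.636), 3), (np.float64(0.64), 94), (np.float64(0.644), 112), (np.float64(0.648), 132), (np.float64(0.652), 269), (np.float64(0.656), 15)]
fence x range [0.6405 0.6515 0.656 ] y range [-0.0774  0.2203] z 0.03746716367877996
fence th 0.1429522523298053
```

Picture check: the top view shows two steel beakers, at pixels (373,229) and (430,232). They measure about (0.476,-0.166) and (0.467,-0.341), with the rim near 70 mm. The look-alikes are green at (416,265), turquoise at (466,214) and the white mug at (436,174). I choose the two grey steel ones. The jig shows at (270,215) with the knob at (270,214), and the knob bar lies along jig x, so it is tight.

```bash
cat >> h.py <<'E'
TH=0.1415; JX=np.array([np.cos(TH),np.sin(TH),0]); JY=np.array([-np.sin(TH),np.cos(TH),0]); J0=0.5385*JX+0.0713*JY
def J(x,y,z=0): return J0+x*JX+y*JY+np.array([0,0,z])
def mkR(x,z):
    x=np.array(x,float);x/=np.linalg.norm(x);z=np.array(z,float);z-=x*(x@z);z/=np.linalg.norm(z)
    return np.stack([x,np.cross(z,x),z],1)
E
python3 - <<'E'
from h import *
s,R=st(); print(J0, J(-0.0075,0))
Rk=mkR([0,0,-1],-JY)
k=J(-0.0075,0); go([k[0],k[1],0.2],Rk)
E
```

```text
t 1.1 tcp [0.2109 0.6412 0.2314] 
x [ 0.  0. -1.] y [-0.95   0.312  0.   ] z [0.312 0.95  0.   ] w 1.001 F [ 0.8  0.6 -0.3] j [-1.28  0.47 -0.05  1.53  0.02  1.14 -0.08]
[0.52306268 0.14653113 0.        ] [0.51563764 0.14547341 0.        ]
linear [  3.13 -44.44 -37.57] |58.3| dr [153.7   0.   -0. ]
```

```bash
python3 -m creep '[{"linear":[0,-1.5,-1.2],"dr":[0,0,0],"hand":0},{"linear":[0,-2.5,-2.1],"dr":[0,0,0],"hand":0},{"linear":[0,-2.9,-2.5],"dr":[0,0,0],"hand":0},{"linear":[0,-2.9,-2.5],"dr":[0,0,0],"hand":0},{"linear":[0,-2.9,-2.5],"dr":[0,0,0],"hand":0},{"linear":[0,-2.9,-2.5],"dr":[0,0,0],"hand":0},{"linear":[0,-2.9,-2.5],"dr":[0,0,0],"hand":0},{"linear":[0,-2.9,-2.5],"dr":[0,0,0],"hand":0},{"linear":[0,-2.9,-2.5],"dr":[0,0,0],"hand":0},{"linear":[0,-2.9,-2.5],"dr":[0,0,0],"hand":0},{"linear":[0,-2.9,-2.5],"dr":[0,0,0],"hand":0},{"linear":[0,-2.9,-2.5],"dr":[0,0,0],"hand":0},{"linear":[0,-2.9,-2.5],"dr":[0,0,0],"hand":0},{"linear":[0,-2.9,-2.5],"dr":[0,0,0],"hand":0},{"linear":[0,-2.9,-2.3],"dr":[0,0,0],"hand":0},{"linear":[0,-2.7,-2.0],"dr":[0,0,0],"hand":0}]' 40; python3 -c "
from h import *
s,R=st(); go([*J(-0.0075,0)[:2],0.2],mkR([0,0,-1],-JY))"
```

```text
time: 2.65
position: [0.516, 0.1435, 0.2316]
eef_rot: [-0.923, 1.57, 0.329]
contact_force: [-0.2, -0.6, -0.8]
gripper_width: 0.998
t 2.6 tcp [0.516  0.1435 0.2316] 
x [ 0.001  0.    -1.   ] y [-0.95   0.313 -0.001] z [0.313 0.95  0.   ] w 0.998 F [-0.2 -0.6 -0.8] j [-0.53  0.24  0.21  1.88 -0.06  1.03  0.96]
linear [3.16 0.1  0.18] |3.2| dr [ 1.536e+02  1.000e-01 -0.000e+00]
```

```bash
python3 -m creep '[{"linear":[0,0,0],"dr":[8.5,0,0],"hand":0},{"linear":[0,0,0],"dr":[8.5,0,0],"hand":0},{"linear":[0,0,0],"dr":[8.5,0,0],"hand":0},{"linear":[0,0,0],"dr":[8.5,0,0],"hand":0},{"linear":[0,0,0],"dr":[8.5,0,0],"hand":0},{"linear":[0,0,0],"dr":[8.5,0,0],"hand":0},{"linear":[0,0,0],"dr":[8.5,0,0],"hand":0},{"linear":[0,0,0],"dr":[8.5,0,0],"hand":0},{"linear":[0,0,0],"dr":[8.5,0,0],"hand":0},{"linear":[0,0,0],"dr":[8.5,0,0],"hand":0},{"linear":[0,0,0],"dr":[8.5,0,0],"hand":0},{"linear":[0,0,0],"dr":[8.5,0,0],"hand":0},{"linear":[0,0,0],"dr":[8.5,0,0],"hand":0},{"linear":[0,0,0],"dr":[8.5,0,0],"hand":0},{"linear":[0,0,0],"dr":[8.5,0,0],"hand":0},{"linear":[0,0,0],"dr":[8.5,0,0],"hand":0},{"linear":[0,0,0],"dr":[8.5,0,0],"hand":0},{"linear":[0,0,0],"dr":[8.5,0,0],"hand":0},{"linear":[0,0,0],"dr":[0,0,0],"hand":0}]'; python3 -c "
from h import *
s,R=st(); go([*J(-0.0075,0)[:2],0.12],mkR([0,0,-1],-JY))
W=ctrl.get_image('wrist'); save(W,'w1.png')"
```

```text
time: 4.55
position: [0.5152, 0.1455, 0.2314]
eef_rot: [1.385, 1.571, -0.032]
contact_force: [0.5, -0.2, 0.8]
gripper_width: 0.998
t 4.5 tcp [0.5152 0.1455 0.2314] 
x [ 0. -0. -1.] y [0.988 0.153 0.   ] z [ 0.153 -0.988  0.   ] w 0.998 F [ 0.5 -0.2  0.8] j [-0.89  0.27  0.66  1.89 -0.19  1.04 -1.57]
linear [1.114e+01 4.000e-02 1.000e-02] |11.1| dr [ 0.7  0.  -0. ]
```

```bash
python3 -m creep '[{"linear":[3,0,0],"dr":[0.7,0,0],"hand":0.3},{"linear":[3,0,0],"dr":[0,0,0],"hand":0.3},{"linear":[3,0,0],"dr":[0,0,0],"hand":0.3},{"linear":[2.1,0,0],"dr":[0,0,0],"hand":0.3},{"linear":[0,0,0],"dr":[0,0,0],"hand":0.3}]'; python3 -c "
from h import *
s,R=st()
W=ctrl.get_image('wrist'); save(W,'w2.png')
T=ctrl.get_image('top'); save(T,'t2.png',(205,140,335,270),4)"
```

```text
time: 5.1
position: [0.513, 0.1449, 0.1178]
eef_rot: [-1.329, 1.565, -2.756]
contact_force: [-0.2, -0.5, 1.1]
gripper_width: 0.702
t 5.1 tcp [0.513  0.1449 0.1178] 
x [-0.006 -0.002 -1.   ] y [ 0.99   0.143 -0.006] z [ 0.143 -0.99   0.001] w 0.702 F [-0.2 -0.5  1.1] j [-0.82  0.42  0.59  2.01 -0.32  0.81 -1.47]
```

View pics/w2.png

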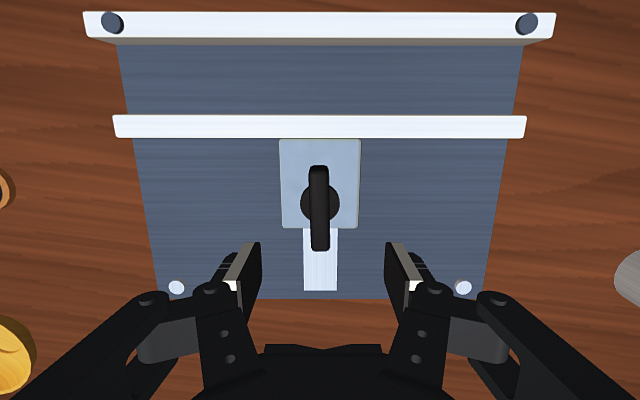

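The wrist view shows the bar at (319,208), centred between the pads at (245,275) and (400,275) and in line with jig x. I'll descend and grip.

```bash
python3 -m creep '[{"linear":[2.5,0.15,0],"dr":[0,0,0],"hand":0.3},{"linear":[2.5,0.05,0],"dr":[0,0,0],"hand":0.3},{"linear":[2.4,0.05,0],"dr":[0,0,0],"hand":0.3},{"linear":[0,0,0],"dr":[0,0,0],"hand":0.3},{"linear":[0,0,0],"dr":[0,0,0],"hand":1},{"linear":[0,0,0],"dr":[0,0,0],"hand":1},{"linear":[0,0,0],"dr":[0,0,0],"hand":1},{"linear":[0,0,0],"dr":[0,0,0],"hand":1},{"linear":[0,0,0],"dr":[0,0,0],"hand":1},{"linear":[0,0,0],"dr":[0,0,0],"hand":1},{"linear":[0,0,0],"dr":[0,0,0],"hand":1}]' 50; python3 -c "
from h import *
s,R=st()"
```

```text
time: 6.3
position: [0.5189, 0.1477, 0.0487]
eef_rot: [2.354, 1.566, 0.926]
contact_force: [-1.9, 3.4, 5.9]
gripper_width: 0.269
t 6.3 tcp [0.5189 0.1477 0.0487] 
x [ 0.003  0.004 -1.   ] y [0.99  0.142 0.003] z [ 0.142 -0.99  -0.003] w 0.269 F [-1.9  3.4  5.9] j [-0.75  0.53  0.52  2.04 -0.42  0.67 -1.39]
```

```bash
python3 -m creep '[{"linear":[0,0,0],"dr":[0,0,0],"hand":1},{"linear":[0,0,0],"dr":[0,0,0],"hand":1},{"linear":[0,0,0],"dr":[0,0,0],"hand":1},{"linear":[0,0,0],"dr":[0,0,0],"hand":1}]' 50; python3 -c "
from h import *
s,R=st()
W=ctrl.get_image('wrist'); save(W,'w3.png')"
```

```text
time: 6.7
position: [0.5189, 0.1477, 0.0487]
eef_rot: [2.358, 1.566, 0.929]
contact_force: [-1.8, 2.8, 6.4]
gripper_width: 0.27
t 6.7 tcp [0.5189 0.1477 0.0487] 
x [ 0.003  0.004 -1.   ] y [0.99  0.142 0.003] z [ 0.142 -0.99  -0.003] w 0.270 F [-1.8  2.8  6.4] j [-0.75  0.53  0.52  2.04 -0.42  0.67 -1.39]
```

View pics/w3.png

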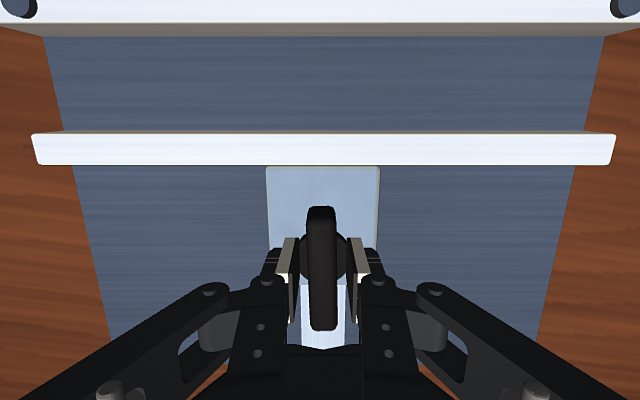

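The pads are closing on the round hub under the bar, at about 23 mm. I'll open a little, rise 1.3 cm and close on the bar.

```bash
python3 -m creep '[{"linear":[0,0,0],"dr":[0,0,0],"hand":0.5},{"linear":[0,0,0],"dr":[0,0,0],"hand":0.5},{"linear":[-0.7,0,0],"dr":[0,0,0],"hand":0.5},{"linear":[-0.7,-0.2,0],"dr":[0,0,0],"hand":0.5},{"linear":[0,0,0],"dr":[0,0,0],"hand":1},{"linear":[0,0,0],"dr":[0,0,0],"hand":1},{"linear":[0,0,0],"dr":[0,0,0],"hand":1},{"linear":[0,0,0],"dr":[0,0,0],"hand":1},{"linear":[0,0,0],"dr":[0,0,0],"hand":1},{"linear":[0,0,0],"dr":[0,0,0],"hand":1},{"linear":[0,0,0],"dr":[0,0,0],"hand":1},{"linear":[0,0,0],"dr":[0,0,0],"hand":1}]' 50; python3 -c "
from h import *
s,R=st()
W=ctrl.get_image('wrist'); save(W,'w4.png',(200,150,440,350),3)"
```

```text
time: 7.95
position: [0.5156, 0.1472, 0.061]
eef_rot: [-3.14, 1.568, 1.716]
contact_force: [-2.8, 4.3, 7.6]
gripper_width: 0.132
t 8.0 tcp [0.5156 0.1472 0.061 ] 
x [-0.     0.002 -1.   ] y [ 0.99   0.142 -0.   ] z [ 0.142 -0.99  -0.003] w 0.132 F [-2.8  4.3  7.6] j [-0.77  0.51  0.53  2.04 -0.4   0.7  -1.4 ]
```

View pics/w4.png

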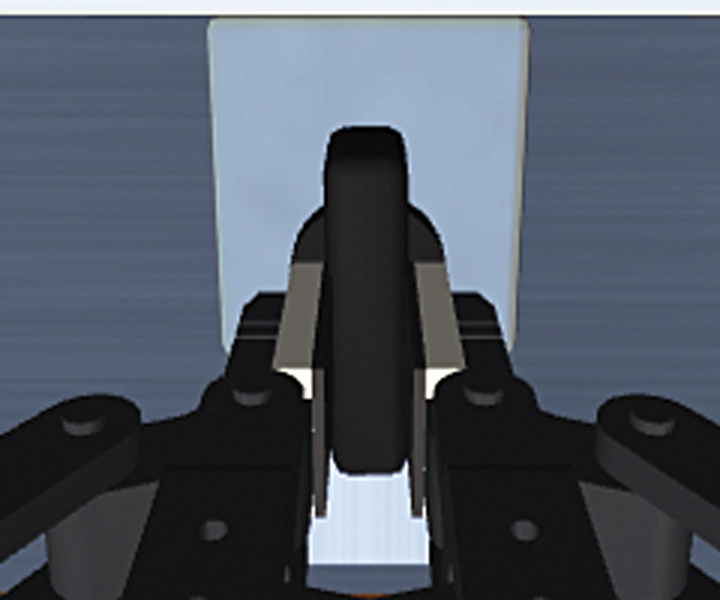

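Gripped. Now I turn it counter-clockwise, which is negative about tool x.

```bash
python3 -m creep '[{"linear":[0,0,0],"dr":[-6,0,0],"hand":1},{"linear":[0,0,0],"dr":[-6,0,0],"hand":1},{"linear":[0,0,0],"dr":[-6,0,0],"hand":1},{"linear":[0,0,0],"dr":[-6,0,0],"hand":1},{"linear":[0,0,0],"dr":[-6,0,0],"hand":1},{"linear":[0,0,0],"dr":[-6,0,0],"hand":1},{"linear":[0,0,0],"dr":[-6,0,0],"hand":1},{"linear":[0,0,0],"dr":[-6,0,0],"hand":1},{"linear":[0,0,0],"dr":[-6,0,0],"hand":1},{"linear":[0,0,0],"dr":[-6,0,0],"hand":1},{"linear":[0,0,0],"dr":[-6,0,0],"hand":1},{"linear":[0,0,0],"dr":[-6,0,0],"hand":1},{"linear":[0,0,0],"dr":[-6,0,0],"hand":1},{"linear":[0,0,0],"dr":[-3,0,0],"hand":1},{"linear":[0,0,0],"dr":[0,0,0],"hand":1},{"linear":[0,0,0],"dr":[0,0,0],"hand":1}]' 50; python3 -c "
from h import *
s,R=st(); print(s['ft_torque'])
W=ctrl.get_image('wrist'); save(W,'w5.png')"
```

```text
time: 9.6
position: [0.517, 0.1454, 0.0609]
eef_rot: [0.232, 1.568, 0.215]
contact_force: [2.5, -0.4, 4.7]
gripper_width: 0.132
t 9.6 tcp [0.517  0.1454 0.0609] 
x [ 0.003  0.001 -1.   ] y [0.017 1.    0.001] z [ 1.    -0.017  0.003] w 0.132 F [ 2.5 -0.4  4.7] j [-0.48  0.46  0.16  2.02 -0.11  0.66 -0.26]
[ 0.02052832 -0.46505721  0.06848041]
```

View pics/w5.png

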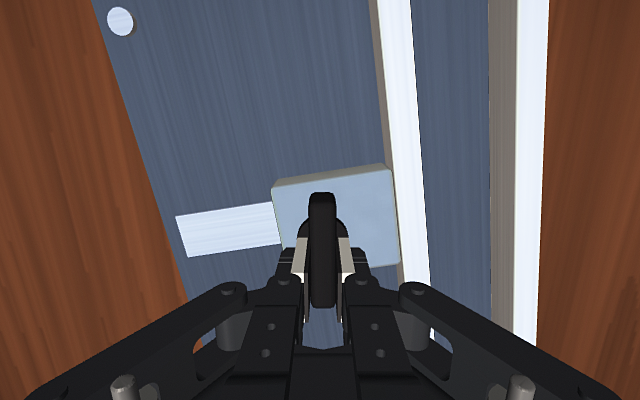

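```bash
python3 -m creep '[{"linear":[0,0,0],"dr":[-1.5,0,0],"hand":1},{"linear":[0,-0.08,-0.5],"dr":[0,0,0],"hand":1},{"linear":[0,-0.08,-0.5],"dr":[0,0,0],"hand":1},{"linear":[0,-0.08,-0.5],"dr":[0,0,0],"hand":1},{"linear":[0,-0.08,-0.5],"dr":[0,0,0],"hand":1},{"linear":[0,-0.08,-0.5],"dr":[0,0,0],"hand":1},{"linear":[0,-0.08,-0.5],"dr":[0,0,0],"hand":1},{"linear":[0,-0.08,-0.5],"dr":[0,0,0],"hand":1},{"linear":[0,-0.08,-0.5],"dr":[0,0,0],"hand":1},{"linear":[0,-0.08,-0.5],"dr":[0,0,0],"hand":1},{"linear":[0,-0.08,-0.5],"dr":[0,0,0],"hand":1},{"linear":[0,-0.08,-0.5],"dr":[0,0,0],"hand":1},{"linear":[0,-0.08,-0.5],"dr":[0,0,0],"hand":1},{"linear":[0,0,0],"dr":[0,0,0],"hand":1},{"linear":[0,0,0],"dr":[0,0,0],"hand":1}]' 50; python3 -c "
from h import *
s,R=st(); print(s['ft_torque'])
W=ctrl.get_image('wrist'); save(W,'w6.png')"
```

```text
time: 11.15
position: [0.4564, 0.1367, 0.0609]
eef_rot: [0.769, 1.568, 0.78]
contact_force: [1.9, 3.8, 6.4]
gripper_width: 0.133
t 11.2 tcp [0.4564 0.1367 0.0609] 
x [ 0.002  0.002 -1.   ] y [-0.01   1.     0.002] z [1.    0.01  0.002] w 0.133 F [1.9 3.8 6.4] j [-0.5   0.39  0.15  2.16 -0.1   0.6  -0.27]
[ 0.83710223 -0.52095695 -0.10199846]
```

View pics/w6.png

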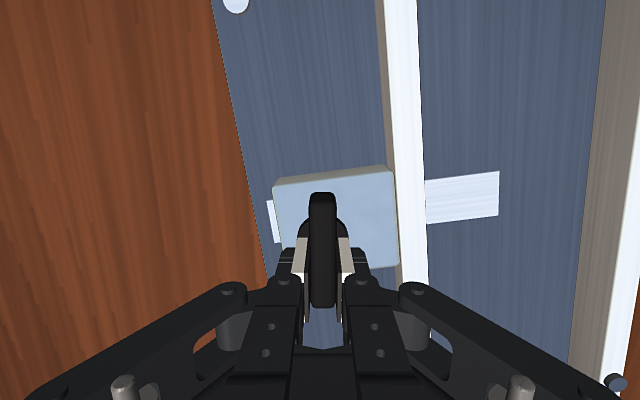

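The picture shows the jaw drawn well back, about 61 mm, so the gap is about 108 mm. I'll release the knob and rise, then fit a kinematic model from the logged poses so I can plan the flip.

```bash
cat >> h.py <<'E'
import json
_st=st
def st():
    s,R=_st()
    open('log.jsonl','a').write(json.dumps({"j":list(map(float,s["joints"])),"p":list(map(float,s["position"])),"r":list(map(float,s["eef_rot"]))})+"\n")
    return s,R
E
python3 -m creep '[{"linear":[0,0,0],"dr":[0,0,0],"hand":0.6},{"linear":[0,0,0],"dr":[0,0,0],"hand":0.6},{"linear":[0,0,0],"dr":[0,0,0],"hand":0.6},{"linear":[-1.5,0,0],"dr":[0,0,0],"hand":0.5}]' 50; python3 -c "
from h import *
s,R=st()"
python3 -m creep '[{"linear":[-2,0,0],"dr":[0,0,0],"hand":0.5},{"linear":[-3,0,0],"dr":[0,0,0],"hand":0.3},{"linear":[-4,0,0],"dr":[0,0,0],"hand":0.3},{"linear":[-4,0,0],"dr":[0,0,0],"hand":0.3},{"linear":[-4,0,0],"dr":[0,0,0],"hand":0.3}]' 50; python3 -c "
from h import *
s,R=st()"
python3 -m creep '[{"linear":[-2,-3,0],"dr":[0,0,0],"hand":0},{"linear":[-2,-4,0],"dr":[0,0,0],"hand":0},{"linear":[-1,-4,0],"dr":[0,5,0],"hand":0},{"linear":[0,-4,0],"dr":[0,5,0],"hand":0},{"linear":[0,-4,0],"dr":[0,5,0],"hand":0},{"linear":[0,0,0],"dr":[0,0,0],"hand":0}]' 50; python3 -c "
from h import *
s,R=st()
T=ctrl.get_image('top'); save(T,'t7.png',(205,140,335,270),4)"
```

```text
time: 11.6
position: [0.4532, 0.134, 0.0734]
eef_rot: [-2.744, 1.564, -2.734]
contact_force: [0.2, -0.4, 0.2]
gripper_width: 0.5
t 11.6 tcp [0.4532 0.134  0.0734] 
x [-0.006 -0.003 -1.   ] y [-0.01   1.    -0.003] z [ 1.     0.01  -0.006] w 0.500 F [ 0.2 -0.4  0.2] j [-0.51  0.36  0.16  2.15 -0.09  0.64 -0.28]
time: 12.1
position: [0.4546, 0.1344, 0.2461]
eef_rot: [-2.726, 1.568, -2.716]
contact_force: [0.7, 0.2, -0.6]
gripper_width: 0.7
t 12.1 tcp [0.4546 0.1344 0.2461] 
x [-0.002 -0.001 -1.   ] y [-0.01   1.    -0.001] z [ 1.     0.01  -0.002] w 0.700 F [ 0.7  0.2 -0.6] j [-0.55  0.12  0.19  1.98 -0.03  1.04 -0.34]
time: 12.7
position: [0.4576, -0.0608, 0.2941]
eef_rot: [-3.125, 1.305, -3.126]
contact_force: [0.7, -0.4, -0.2]
gripper_width: 1.006
t 12.7 tcp [ 0.4576 -0.0608  0.2941] 
x [-0.263 -0.004 -0.965] y [-0.     1.    -0.004] z [ 0.965 -0.001 -0.263] w 1.006 F [ 0.7 -0.4 -0.2] j [-0.29  0.21  0.38  1.8  -0.05  1.41  0.11]
```

View pics/t7.png

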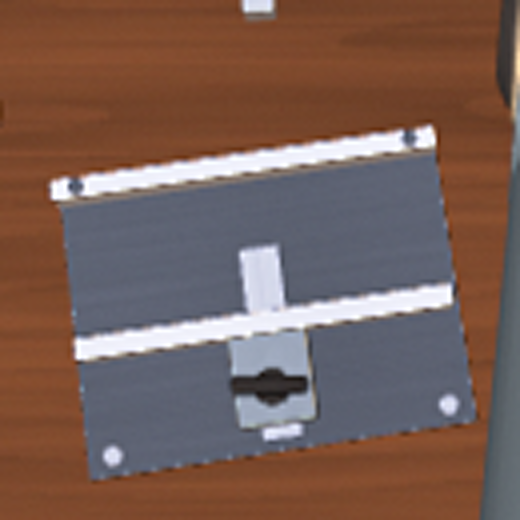

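```bash
cat > kin.py <<'E'
import numpy as np, json
from scipy.spatial.transform import Rotation as Ro
from scipy.optimize import least_squares
def fk(j,prm,full=False):
    d1,a,b,c,e1,e2,e3=prm
    R=np.eye(3);p=np.array([0,0,d1]);pts=[]
    Z=lambda t:Ro.from_euler('z',-t).as_matrix(); Y=lambda t:Ro.from_euler('y',t).as_matrix()
    R=R@Z(j[0])@Y(j[1])@Z(j[2]); p0=p.copy(); p=p+R@[e1,0,a]; pe=p.copy()
    R=R@Y(j[3])@Z(j[4]); p=p+R@[e2,0,b]; pw=p.copy()
    R=R@Y(j[5])@Z(j[6]); p=p+R@[e3,0,c]
    # tool axes: x=R z ; z, y determined below
    RT=np.stack([R[:,2],R[:,1],-R[:,0]],1)
    return (p,RT,pe,pw) if full else (p,RT)
E
cat > fit.py <<'E'
from kin import *
D=[json.loads(l) for l in open('log.jsonl')]
D.append(dict(j=[-1.2818703,0.46944548,-0.04862253,1.53374428,0.02408772,1.14102525,-0.08226111],p=[0.2107182,0.6406145,0.23023749],r=[-3.11491018,1.56875919,-1.86184877]))
for d in D:
    R=Ro.from_euler('xyz',d['r']).as_matrix(); p,RT=fk(d['j'],[0.3,.3,.3,.2,0,0,0]); print((RT.T@R).round(2).tolist())
f=lambda q:np.concatenate([fk(d['j'],[*q[:4],0,0,0])[0]-d['p'] for d in D])
r=least_squares(f,[0.3,.4,.4,.2]); print(r.x,np.abs(r.fun).max(),np.linalg.svd(r.jac)[1])
f=lambda q:np.concatenate([np.concatenate([(fk(d['j'],q)[0]-d['p'])*1 for d in D]),1e-3*(np.array(q[4:]))])
r=least_squares(f,[0.3,.4,.4,.2,0,0,0]); print(r.x,np.abs(r.fun).max())
E
python3 fit.py
```

```text
[[1.0, 0.0, -0.0], [-0.0, 1.0, -0.0], [0.0, 0.0, 1.0]]
[[1.0, 0.0, -0.0], [-0.0, 1.0, 0.0], [0.0, -0.0, 1.0]]
[[1.0, 0.0, -0.0], [-0.0, 1.0, -0.0], [0.0, 0.0, 1.0]]
[[1.0, 0.0, -0.0], [-0.0, 1.0, -0.0], [0.0, 0.0, 1.0]]
[0.34904799 0.48493529 0.4969814  0.33517447] 0.043125370412853026 [3.5702769  1.77107934 0.31847518 0.12236981]
[ 0.38403353  0.45463564  0.46075348  0.36000021 -0.02451643  0.00372416
 -0.07017085] 0.03824168521458601
```

```bash
cat > kin.py <<'E'
import numpy as np, json
from scipy.spatial.transform import Rotation as Ro
from scipy.optimize import least_squares
Z=lambda t:Ro.from_euler('z',-t).as_matrix(); Y=lambda t:Ro.from_euler('y',t).as_matrix()
def frames(j):
    R=np.eye(3);out=[R]
    for k,q in enumerate(j):
        R=R@(Z(q) if k%2==0 else Y(q)); out.append(R)
    return out
def RT(j):
    R=frames(j)[7]; return np.stack([R[:,2],R[:,1],-R[:,0]],1)
def load():
    D=[json.loads(l) for l in open('log.jsonl')]
    D.append(dict(j=[-1.2818703,0.46944548,-0.04862253,1.53374428,0.02408772,1.14102525,-0.08226111],p=[0.2107182,0.6406145,0.23023749]))
    A=[];b=[]
    for d in D:
        F=frames(d['j']); A.append(np.hstack(F)); b.append(d['p'])
    # coarse (2-decimals)
    for jj,p in [([-0.53,0.24,0.21,1.88,-0.06,1.03,0.96],[0.516,0.1435,0.2316]),([-0.89,0.27,0.66,1.89,-0.19,1.04,-1.57],[0.5152,0.1455,0.2314]),([-0.82,0.42,0.59,2.01,-0.32,0.81,-1.47],[0.513,0.1449,0.1178]),([-0.75,0.53,0.52,2.04,-0.42,0.67,-1.39],[0.5189,0.1477,0.0487]),([-0.48,0.46,0.16,2.02,-0.11,0.66,-0.26],[0.517,0.1454,0.0609]),([-0.5,0.39,0.15,2.16,-0.10,0.60,-0.27],[0.4564,0.1367,0.0609])]:
        A.append(0.2*np.hstack(frames(jj)));b.append(0.2*np.array(p))
    return np.vstack(A),np.concatenate(b)
def offs(lam=0.003):
    A,b=load()
    # prior: z lengths
    o0=np.zeros(24); o0[2]=.36;o0[8+3]=.45 if 0 else 0
    o0=np.zeros(24); o0[2]=.36; o0[11]=.42; o0[17]=.42; o0[23]=.3
    w=np.ones(24); 
    for k in (2,11,17,23): w[k]=0.1
    o=np.linalg.lstsq(np.vstack([A,lam*np.diag(w)]),np.concatenate([b,lam*w*o0]),rcond=None)[0]
    return o,np.abs(A@o-b)
if __name__=="__main__":
    o,r=offs(); print(o.reshape(8,3).round(3)); print(r.reshape(-1,3).round(4))
E
python3 kin.py
```

```text
[[ 0.002 -0.002  0.238]
 [-0.001 -0.011 -0.001]
 [ 0.002 -0.011  0.001]
 [-0.002 -0.008  0.556]
 [ 0.003 -0.008  0.   ]
 [-0.002 -0.002  0.467]
 [-0.003 -0.002  0.   ]
 [ 0.002  0.     0.306]]
[[0.     0.     0.    ]
 [0.0001 0.0002 0.    ]
 [0.     0.0001 0.    ]
 [0.     0.     0.    ]
 [0.0003 0.0001 0.0004]
 [0.0004 0.0002 0.0005]
 [0.0006 0.0005 0.0002]
 [0.0001 0.0002 0.    ]
 [0.0006 0.0002 0.0005]
 [0.0002 0.0004 0.0003]]
```

```bash
cat >> kin.py <<'E'
LO=np.array([-2.59,-.33,-1.39,.1,-1.04,.21,-2.66]);HI=np.array([2.59,1.99,1.29,2.45,4.18,1.99,2.66])
def fkp(j,o):
    F=frames(j); return np.hstack(F)@o, np.stack([F[7][:,2],F[7][:,1],-F[7][:,0]],1)
def wrist(j,o):
    F=frames(j); return np.hstack(F[:6])@o[:18]
def elbow(j,o):
    F=frames(j); return np.hstack(F[:4])@o[:12]
def ik(p,R,o,seed=None,n=12,rng=np.random.default_rng(0),m=0.05):
    best=None
    w=1e-3
    for k in range(n):
        j0=rng.uniform(LO+.1,HI-.1) if (seed is None or k>0) else np.clip(seed,LO+m+1e-3,HI-m-1e-3)
        def f(j):
            pp,RR=fkp(j,o)
            return np.concatenate([(pp-p),0.3*Ro.from_matrix(RR.T@R).as_rotvec(),w*(j-(seed if seed is not None else (LO+HI)/2))*0.2])
        r=least_squares(f,j0,bounds=(LO+m,HI-m),max_nfev=60)
        e=np.abs(r.fun[:6]).max(); c=r.cost
        if best is None or c<best[0]: best=(c,e,r.x)
    return best[1],best[2]
def mkR(x,z):
    x=np.array(x,float);x/=np.linalg.norm(x);z=np.array(z,float);z-=x*(x@z);z/=np.linalg.norm(z)
    return np.stack([x,np.cross(z,x),z],1)
def pose(g,az,el,s):
    """grasp point g, azimuth deg, elevation deg (neg = down), s=+1: tool z = left of pointing dir, -1 right"""
    a,e=np.radians([az,el]); x=np.array([np.cos(a)*np.cos(e),np.sin(a)*np.cos(e),np.sin(e)])
    z=s*np.array([-np.sin(a),np.cos(a),0]); R=mkR(x,z); return np.array(g)+0.019*x,R
E
cat > feas.py <<'E'
from kin import *
o,_=offs()
def rep(nm,g,az,el):
    for s in (1,-1):
        p,R=pose(g,az,el,s); e,j=ik(p,R,o,n=10)
        print(nm,az,el,s,"err %.4f"%e,j.round(2) if e<0.01 else "", "wrist",wrist(j,o).round(2) if e<.01 else "")
A=(0.476,-0.166,0.045);B=(0.467,-0.341,0.045)
for az in (-90,-45,0,30): rep("A",A,az,-5)
for az in (-90,-45,0,): rep("B",B,az,-5)
from h import J
import sys
rep("jaw",J(0.07,0.085,0.053),8,-24)
rep("jaw",J(0.07,-0.085,0.053),8,-24)
rep("end",J(0.05,0.10,0.045),8-90,-10)
E
python3 feas.py
```

```text
A -90 -5 1 err 0.0000 [-0.37  1.    0.06  2.1   1.22  1.45 -1.51] wrist [0.48 0.12 0.07]
A -90 -5 -1 err 0.0000 [-0.2   1.   -0.16  2.1   1.29  1.62  1.58] wrist [0.47 0.12 0.07]
A -45 -5 1 err 0.0258  wrist 
A -45 -5 -1 err 0.0271  wrist 
A 0 -5 1 err 0.0216  wrist 
A 0 -5 -1 err 0.0232  wrist 
A 30 -5 1 err 0.0118  wrist 
A 30 -5 -1 err 0.0102  wrist 
B -90 -5 1 err 0.0000 [-0.01  1.    0.06  2.14  1.59  1.44 -1.57] wrist [ 0.47 -0.05  0.07]
B -90 -5 -1 err 0.0000 [ 0.08  1.   -0.05  2.15  1.63  1.53  1.57] wrist [ 0.46 -0.05  0.07]
B -45 -5 1 err 0.0102  wrist 
B -45 -5 -1 err 0.0135  wrist 
B 0 -5 1 err 0.0000 [ 0.94  1.02  0.05  2.31  4.11  1.63 -1.44] wrist [ 0.18 -0.34  0.07]
B 0 -5 -1 err 0.0000 [0.6  1.11 0.45 2.32 3.99 1.94 1.48] wrist [ 0.18 -0.34  0.07]
jaw 8 -24 1 err 0.0000 [-0.19  0.85 -0.56  2.36  2.57  1.34 -1.19] wrist [0.32 0.2  0.17]
jaw 8 -24 -1 err 0.0000 [-0.76  0.77  0.13  2.39  2.65  1.12  1.48] wrist [0.32 0.2  0.17]
jaw 8 -24 1 err 0.0062 [ 0.81  1.49 -1.34  2.4   2.86  1.38 -0.15] wrist [0.35 0.04 0.17]
jaw 8 -24 -1 err 0.0076 [ 0.69  1.19 -1.1   2.4   2.89  1.28  2.61] wrist [0.35 0.03 0.17]
end -82 -10 1 err 0.0000 [-0.81  1.1  -0.07  1.48  0.9   1.8  -1.17] wrist [0.52 0.53 0.1 ]
end -82 -10 -1 err 0.0000 [-0.66  1.12 -0.31  1.48  1.02  1.94  1.87] wrist [0.51 0.53 0.1 ]
```

```bash
python3 - <<'E'
from h import *
s,R=st(); go([0.476,-0.166,0.15],mkR([0,0,-1],[1,0,0]))
S=ctrl.get_image("scene"); save(S,"s7.png")
T=ctrl.get_image("top")
P,_,_=cloud(T);PS,_,_=cloud(S)
for nm,Q in(("top",P),("scene",PS)):
  for c in [(0.476,-0.17),(0.466,-0.341),(0.366,-0.295),(0.517,-0.46)]:
    m=(np.hypot(Q[:,0]-c[0],Q[:,1]-c[1])<0.055)&(Q[:,2]>0.055)&(Q[:,2]<0.09)
    print(nm,"rim",m.sum(),circ(Q[m],0.0265 if nm=="top" else 0.0275).round(4) if m.sum()>20 else "")
E
```

```text
t 12.8 tcp [ 0.4573 -0.0576  0.294 ] 
x [-0.262 -0.003 -0.965] y [-0.004  1.    -0.002] z [ 0.965  0.003 -0.262] w 1.000 F [-0.8 -0.3 -0. ] j [-0.29  0.21  0.38  1.8  -0.05  1.41  0.11]
linear [ 13.44 -10.82   5.54] |18.1| dr [  0.2 -15.2   0.1]
top rim 7 
top rim 93 [ 0.4955 -0.3515]
top rim 102 [ 0.3659 -0.2881]
top rim 124 [ 0.5165 -0.4518]
scene rim 195 [ 0.4769 -0.1658]
scene rim 144 [ 0.4983 -0.3514]
scene rim 180 [ 0.3681 -0.2876]
scene rim 234 [ 0.5185 -0.4513]
```

View pics/s7.png

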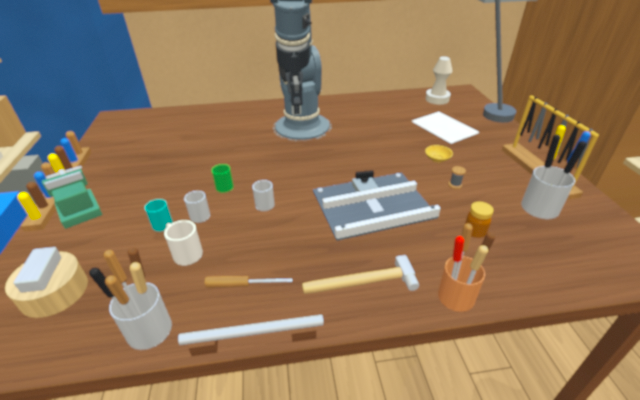

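The scene picture shows that beaker B, now at pixel (197,206), has been knocked about 3 cm to (0.497,-0.3515). It is still upright. A at (263,195) has not moved. I'll grasp A from above and park it out of the approach corridor.

```bash
python3 -m creep '[{"linear":[0,0,0],"dr":[0,-7.6,0],"hand":0},{"linear":[0,0,0],"dr":[0,-7.6,0],"hand":0},{"linear":[3,-2.2,0.4],"dr":[0,0,0],"hand":0},{"linear":[3,-2.2,0.4],"dr":[0,0,0],"hand":0},{"linear":[3,-2.2,0.4],"dr":[0,0,0],"hand":0},{"linear":[3,-2.2,0.4],"dr":[0,0,0],"hand":0},{"linear":[2.4,-2,0.3],"dr":[0,0,0],"hand":0},{"linear":[0,0,0],"dr":[0,0,0],"hand":0}]' 40; python3 -c "
from h import *
s,R=st(); go([0.476,-0.166,0.04],mkR([0,0,-1],[1,0,0]))
W=ctrl.get_image('wrist'); save(W,'w8.png')"
```

```text
time: 13.65
position: [0.4759, -0.1627, 0.1486]
eef_rot: [2.921, 1.568, 2.93]
contact_force: [-0.7, -0.2, -0.3]
gripper_width: 0.998
t 13.7 tcp [ 0.4759 -0.1627  0.1486] 
x [-0.003  0.001 -1.   ] y [-0.009  1.     0.001] z [ 1.     0.009 -0.003] w 0.998 F [-0.7 -0.2 -0.3] j [-0.11  0.3   0.43  2.04 -0.17  0.83  0.43]
linear [10.86 -0.34  0.04] |10.9| dr [ 0.5 -0.2 -0. ]
```

View pics/w8.png

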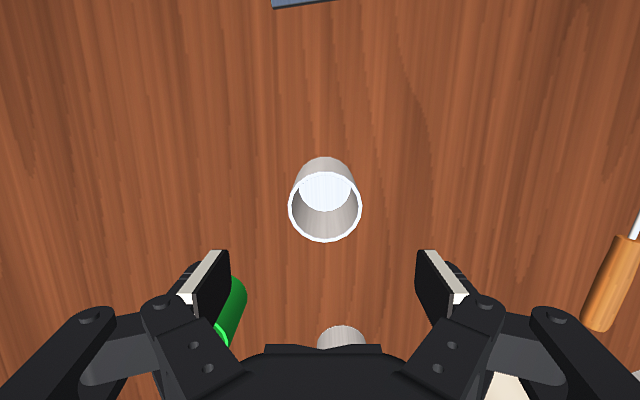

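A is steel and sits at (325,207), centred between the pads. I'll descend and grip.

```bash
python3 -m creep '[{"linear":[3,-0.2,0],"dr":[0,0,0],"hand":0},{"linear":[3,-0.1,0],"dr":[0,0,0],"hand":0},{"linear":[3,0,0],"dr":[0,0,0],"hand":0},{"linear":[1.9,0,0],"dr":[0,0,0],"hand":0},{"linear":[0,0,0],"dr":[0,0,0],"hand":1},{"linear":[0,0,0],"dr":[0,0,0],"hand":1},{"linear":[0,0,0],"dr":[0,0,0],"hand":1},{"linear":[0,0,0],"dr":[0,0,0],"hand":1},{"linear":[0,0,0],"dr":[0,0,0],"hand":1},{"linear":[0,0,0],"dr":[0,0,0],"hand":1}]' 50; python3 -c "
from h import *
s,R=st(); go([0.62,-0.13,0.042],mkR([0,0,-1],[1,0,0]))"
```

```text
time: 14.7
position: [0.4801, -0.165, 0.0443]
eef_rot: [0.129, 1.564, 0.141]
contact_force: [-0.3, 2.1, 8.8]
gripper_width: 0.635
t 14.7 tcp [ 0.4801 -0.165   0.0443] 
x [ 0.007  0.001 -1.   ] y [-0.011  1.     0.001] z [1.    0.011 0.007] w 0.635 F [-0.3  2.1  8.8] j [-0.03  0.47  0.36  2.11 -0.29  0.6   0.54]
linear [ 0.32  3.34 14.02] |14.4| dr [ 0.6  0.4 -0.1]
```

```bash
python3 -m creep '[{"linear":[-1.5,0,0],"dr":[0,0,0],"hand":1},{"linear":[-1.5,0,0],"dr":[0,0,0],"hand":1},{"linear":[0,0.5,2],"dr":[0,0,0],"hand":1},{"linear":[0,0.6,2.5],"dr":[0,0,0],"hand":1},{"linear":[0,0.6,2.5],"dr":[0,0,0],"hand":1},{"linear":[0,0.6,2.5],"dr":[0,0,0],"hand":1},{"linear":[0,0.6,2.5],"dr":[0,0,0],"hand":1},{"linear":[0,0.4,2],"dr":[0,0,0],"hand":1},{"linear":[0,0,0],"dr":[0,0,0],"hand":1},{"linear":[0,0,0],"dr":[0,0,0],"hand":1}]' 50; python3 -c "
from h import *
s,R=st()"
```

```text
time: 15.7
position: [0.6181, -0.1309, 0.0731]
eef_rot: [-0.009, 1.567, 0.002]
contact_force: [-0.8, 0.1, -1.4]
gripper_width: 0.639
t 15.7 tcp [ 0.6181 -0.1309  0.0731] 
x [ 0.003  0.    -1.   ] y [-0.011  1.    -0.   ] z [1.    0.011 0.003] w 0.639 F [-0.8  0.1 -1.4] j [-0.12  0.59  0.37  1.8  -0.28  0.8   0.4 ]
```

```bash
python3 -m creep '[{"linear":[1.5,0,0],"dr":[0,0,0],"hand":1},{"linear":[1.45,0,0],"dr":[0,0,0],"hand":1},{"linear":[0,0,0],"dr":[0,0,0],"hand":1},{"linear":[0,0,0],"dr":[0,0,0],"hand":0},{"linear":[0,0,0],"dr":[0,0,0],"hand":0},{"linear":[0,0,0],"dr":[0,0,0],"hand":0},{"linear":[0,0,0],"dr":[0,0,0],"hand":0},{"linear":[-2,0,0],"dr":[0,0,0],"hand":0},{"linear":[-3,0,0],"dr":[0,0,0],"hand":0},{"linear":[-4,0,0],"dr":[0,0,0],"hand":0},{"linear":[-4,0,0],"dr":[0,0,0],"hand":0},{"linear":[-4,0,0],"dr":[0,0,0],"hand":0},{"linear":[-3,-1,-3],"dr":[0,0,0],"hand":0},{"linear":[0,-2,-3],"dr":[0,0,0],"hand":0},{"linear":[0,-2,-3],"dr":[0,0,0],"hand":0},{"linear":[0,-2,-3],"dr":[0,0,0],"hand":0},{"linear":[0,0,0],"dr":[0,0,0],"hand":0}]' 50; python3 -c "
from h import *
s,R=st()
T=ctrl.get_image('top'); S=ctrl.get_image('scene'); save(S,'s9.png')
P,_,_=cloud(T);PS,_,_=cloud(S)
for nm,Q in(('top',P),('scene',PS)):
  for c in [(0.62,-0.13),(0.497,-0.3515)]:
    m=(np.hypot(Q[:,0]-c[0],Q[:,1]-c[1])<0.055)&(Q[:,2]>0.055)&(Q[:,2]<0.09)
    print(nm,'rim',m.sum(),circ(Q[m],0.0265 if nm=='top' else 0.0275).round(4) if m.sum()>20 else '')
"; python3 kin.py | head -8
```

```text
time: 17.4
position: [0.4939, -0.2064, 0.2433]
eef_rot: [-0.108, 1.568, -0.105]
contact_force: [-0.4, -0.6, 0.4]
gripper_width: 1.003
t 17.4 tcp [ 0.4939 -0.2064  0.2433] 
x [ 0.002 -0.    -1.   ] y [-0.002  1.    -0.   ] z [1.    0.002 0.002] w 1.003 F [-0.4 -0.6  0.4] j [-0.09  0.24  0.5   1.87 -0.13  1.06  0.46]
top rim 94 [ 0.6145 -0.1337]
top rim 0 
scene rim 219 [ 0.6169 -0.1328]
scene rim 209 [ 0.4976 -0.3507]
[[ 0.001 -0.001  0.239]
 [-0.    -0.012 -0.001]
 [ 0.001 -0.012  0.001]
 [-0.001 -0.008  0.553]
 [-0.    -0.008  0.   ]
 [ 0.001 -0.001  0.467]
 [-0.001 -0.001  0.   ]
 [ 0.001 -0.     0.306]]
```

View pics/s9.png

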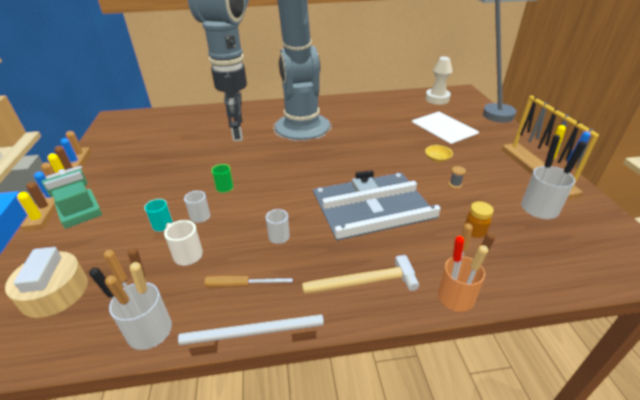

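A is parked upright at (277,226). Next I rotate the tool nose from down to -y, well above the bench.

```bash
python3 -m creep '[{"linear":[0,0,0],"dr":[0,0,-7.5],"hand":0},{"linear":[0,0,0],"dr":[0,0,-7.5],"hand":0},{"linear":[0,0,0],"dr":[0,0,-7.5],"hand":0},{"linear":[0,0,0],"dr":[0,0,-7.5],"hand":0},{"linear":[0,0,0],"dr":[0,0,-7.5],"hand":0},{"linear":[0,0,0],"dr":[0,0,0],"hand":0}]' 50; python3 -c "
from h import *
s,R=st()"
python3 -m creep '[{"linear":[0,0,0],"dr":[0,0,-7.5],"hand":0},{"linear":[0,0,0],"dr":[0,0,-7.5],"hand":0},{"linear":[0,0,0],"dr":[0,0,-7.5],"hand":0},{"linear":[0,0,0],"dr":[0,0,-7.5],"hand":0},{"linear":[0,0,0],"dr":[0,0,-7.5],"hand":0},{"linear":[0,0,0],"dr":[0,0,-7.5],"hand":0},{"linear":[0,0,0],"dr":[0,0,0],"hand":0},{"linear":[0,0,0],"dr":[0,0,0],"hand":0}]' 50; python3 -c "
from h import *
s,R=st()
S=ctrl.get_image('scene'); save(S,'s10.png')"; python3 kin.py
```

```text
time: 18.1
position: [0.5, -0.1966, 0.2405]
eef_rot: [-1.573, 0.917, -1.551]
contact_force: [0.4, 0.3, -0.5]
gripper_width: 1.001
t 18.1 tcp [ 0.5    -0.1966  0.2405] 
x [ 0.012 -0.608 -0.794] y [-0.018  0.793 -0.608] z [ 1.     0.021 -0.001] w 1.001 F [ 0.4  0.3 -0.5] j [-0.54  0.26  0.57  2.04  0.64  0.97 -0.36]
time: 18.9
position: [0.4987, -0.2029, 0.2428]
eef_rot: [-1.568, 0.133, -1.562]
contact_force: [1.2, 0.4, 0.2]
gripper_width: 0.999
t 18.9 tcp [ 0.4987 -0.2029  0.2428] 
x [ 0.008 -0.991 -0.132] y [ 0.001  0.132 -0.991] z [1.    0.008 0.002] w 0.999 F [1.2 0.4 0.2] j [-0.8   0.69  0.68  2.15  1.11  1.2  -1.02]
[[ 0.    -0.     0.239]
 [ 0.    -0.013 -0.001]
 [ 0.    -0.013  0.001]
 [-0.    -0.008  0.553]
 [-0.    -0.008  0.   ]
 [ 0.    -0.     0.466]
 [-0.    -0.     0.   ]
 [ 0.     0.     0.306]]
[[0.     0.     0.    ]
 [0.     0.0001 0.    ]
 [0.     0.     0.    ]
 [0.     0.     0.    ]
 [0.     0.     0.    ]
 [0.     0.     0.    ]
 [0.     0.     0.    ]
 [0.     0.     0.    ]
 [0.     0.     0.0001]
 [0.     0.     0.    ]
 [0.     0.0001 0.    ]
 [0.0005 0.0004 0.0004]
 [0.0005 0.0002 0.0005]
 [0.0005 0.0005 0.0002]
 [0.0001 0.0002 0.    ]
 [0.0005 0.0002 0.0005]
 [0.0002 0.0004 0.0003]]
```

View pics/s10.png

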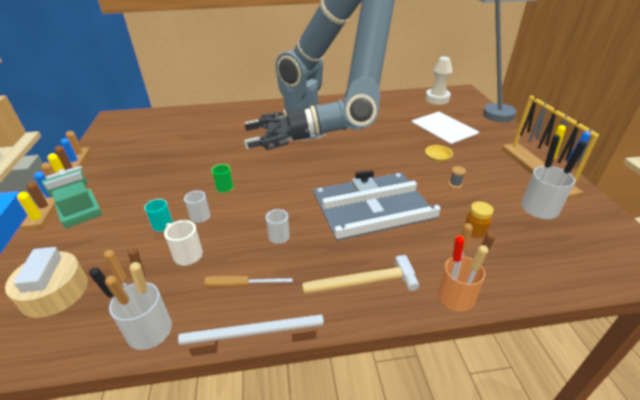

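```bash
python3 - <<'E'
from h import *
import kin
o,_=kin.offs()
s,R=st(); w=kin.wrist(s['joints'],o); print("wrist",w.round(3))
S=ctrl.get_image('scene'); 
for S in (S,ctrl.get_image('top')):
    P,_,_=cloud(S)
    L=(P-s['position'])@R   # tool coords
    for a in range(-420,10,15):
        m=(L[:,0]*1000>a)&(L[:,0]*1000<a+15)&(np.abs(L[:,1])<.09)&(np.abs(L[:,2])<.1)&(P[:,2]>0.1)
        if m.sum()>3: print(a,m.sum(),"y",(L[m][:,1]*1000).min().round(),(L[m][:,1]*1000).max().round(),"z",(L[m][:,2]*1000).min().round(),(L[m][:,2]*1000).max().round())
    print()
E
```

```text
t 18.9 tcp [ 0.4986 -0.2033  0.2436] 
x [ 0.008 -0.991 -0.134] y [ 0.004  0.134 -0.991] z [1.    0.008 0.005] w 1.002 F [ 0.3 -0.2  0.6] j [-0.8   0.68  0.68  2.15  1.11  1.2  -1.02]
wrist [0.496 0.1   0.285]
-390 9 y -90.0 -74.0 z -39.0 -31.0
-375 57 y -90.0 -52.0 z -31.0 -11.0
-360 160 y -90.0 -14.0 z -18.0 35.0
-345 264 y -90.0 4.0 z -15.0 49.0
-330 300 y -89.0 13.0 z -20.0 53.0
-315 355 y -90.0 49.0 z -57.0 56.0
-300 351 y -86.0 48.0 z -60.0 55.0
-285 259 y -68.0 50.0 z -56.0 53.0
-270 183 y -40.0 30.0 z -16.0 45.0
-255 168 y -36.0 26.0 z -13.0 36.0
-240 173 y -36.0 29.0 z -13.0 36.0
-225 170 y -37.0 27.0 z -16.0 36.0
-210 179 y -38.0 28.0 z -13.0 37.0
-195 177 y -38.0 29.0 z -14.0 38.0
-180 166 y -39.0 27.0 z -12.0 36.0
-165 186 y -39.0 31.0 z -14.0 38.0
-150 183 y -39.0 31.0 z -13.0 38.0
-135 159 y -40.0 29.0 z -34.0 39.0
-120 188 y -21.0 13.0 z -73.0 70.0
-105 210 y -22.0 11.0 z -74.0 71.0
-90 207 y -19.0 15.0 z -73.0 74.0
-75 191 y -20.0 12.0 z -76.0 76.0
-60 125 y -15.0 12.0 z -74.0 73.0
-45 109 y -14.0 10.0 z -50.0 58.0
-30 109 y -14.0 10.0 z -51.0 58.0
-15 22 y -12.0 9.0 z -47.0 52.0

-360 58 y -87.0 -26.0 z -13.0 30.0
-345 105 y -88.0 -4.0 z -10.0 45.0
-330 119 y -90.0 4.0 z -12.0 49.0
-315 186 y -90.0 -15.0 z -76.0 48.0
-300 284 y -88.0 -13.0 z -72.0 49.0
-285 233 y -70.0 2.0 z -64.0 47.0
-270 216 y -43.0 4.0 z -47.0 43.0
-255 170 y -39.0 -7.0 z -36.0 29.0
-240 181 y -40.0 -9.0 z -36.0 29.0
-225 181 y -39.0 7.0 z -37.0 29.0
-210 179 y -42.0 3.0 z -38.0 33.0
-195 172 y -39.0 2.0 z -38.0 32.0
-180 195 y -41.0 20.0 z -40.0 33.0
-165 188 y -42.0 2.0 z -40.0 33.0
-150 184 y -41.0 1.0 z -40.0 33.0
-135 134 y -41.0 1.0 z -40.0 34.0
-120 301 y -17.0 11.0 z -70.0 65.0
-105 303 y -26.0 5.0 z -73.0 68.0
-90 253 y -22.0 16.0 z -74.0 70.0
-75 211 y -20.0 10.0 z -76.0 71.0
-60 91 y -16.0 4.0 z -73.0 70.0
-45 75 y -14.0 6.0 z -57.0 55.0
-30 70 y -17.0 2.0 z -57.0 55.0
-15 10 y -14.0 1.0 z -51.0 45.0
```

```bash
python3 - <<'E'
from h import *
import kin
s,R=st()
p,Rg=kin.pose((0.497,-0.351,0.042),-90,-7,1)
p0,_=kin.pose((0.497,-0.231,0.07),-90,-7,1)
go(p0,Rg);go(p,Rg)
o,_=kin.offs()
for q in (p0,p): print(kin.ik(q,Rg,o,seed=s['joints'],n=1))
E
```

```text
t 19.1 tcp [ 0.4983 -0.2035  0.2442] 
x [ 0.008 -0.991 -0.135] y [ 0.006  0.135 -0.991] z [1.    0.008 0.007] w 1.000 F [-1.  -0.2 -0.2] j [-0.8   0.68  0.68  2.15  1.11  1.2  -1.03]
linear [ 6.97 16.86 -0.3 ] |18.2| dr [-0.3  0.5 -0.7]
linear [19.23 18.02 -0.41] |26.4| dr [-0.3  0.5 -0.7]
(np.float64(1.2724237889449874e-06), array([-0.62157   ,  1.04648913,  0.54351532,  2.12079904,  1.15951581,
        1.02977288, -1.35225722]))
(np.float64(1.5526830106707412e-06), array([-0.39104636,  1.11431826,  0.55059555,  2.09989417,  1.42183233,
        0.9633621 , -1.5061096 ]))
```

```bash
python3 -m creep '[{"linear":[2.5,0,0],"dr":[0,0.3,-0.4],"hand":0},{"linear":[3,0,-0.1],"dr":[0,0.2,-0.3],"hand":0},{"linear":[3,0,0],"dr":[0,0,0],"hand":0},{"linear":[3,0,0],"dr":[0,0,0],"hand":0},{"linear":[3,0,0],"dr":[0,0,0],"hand":0},{"linear":[1,1.5,0],"dr":[0,0,0],"hand":0},{"linear":[0,2.5,0],"dr":[0,0,0],"hand":0},{"linear":[0,2.5,0],"dr":[0,0,0],"hand":0},{"linear":[0,0,0],"dr":[0,0,0],"hand":0},{"linear":[0,0,0],"dr":[0,0,0],"hand":0}]' 50; python3 -c "
from h import *
import kin
s,R=st()
p,Rg=kin.pose((0.497,-0.351,0.042),-90,-7,1)
go(p,Rg)
S=ctrl.get_image('scene'); save(S,'s11.png',(120,60,420,300),2.5)"
```

```text
time: 20.05
position: [0.4983, -0.3491, 0.1611]
eef_rot: [-1.566, 0.119, -1.57]
contact_force: [-0.2, -0.9, -0.4]
gripper_width: 1.0
t 20.1 tcp [ 0.4983 -0.3491  0.1611] 
x [ 0.001 -0.993 -0.119] y [ 0.005  0.119 -0.993] z [1.    0.001 0.005] w 1.000 F [-0.2 -0.9 -0.4] j [-0.53  0.9   0.71  2.16  1.36  0.95 -1.28]
linear [ 3.5  11.81 -0.18] |12.3| dr [-0.3  0.1  0.2]
```

View pics/s11.png

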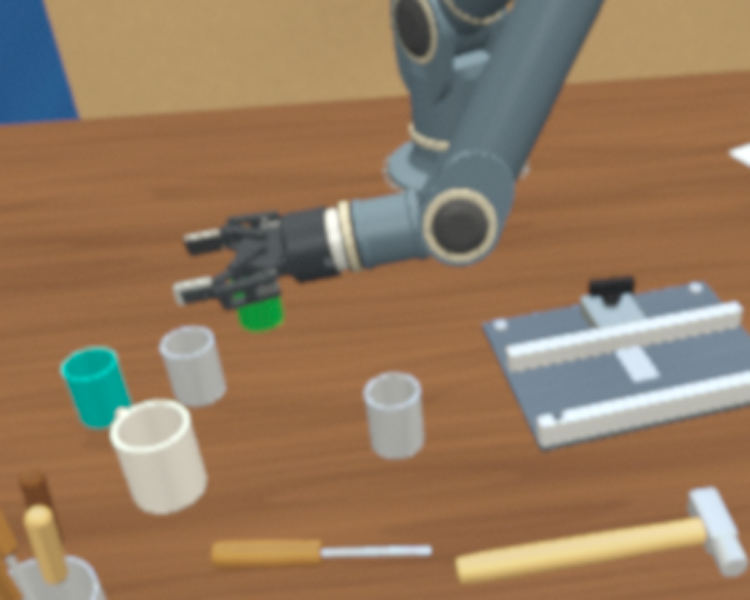

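The picture shows B at (193,365) in the crop, below and ahead of the open fingers, with green clear on the near side. I'll descend and then move forward.

```bash
python3 -m creep '[{"linear":[0,2,0],"dr":[0,0,0],"hand":0},{"linear":[0,2.5,0],"dr":[0,0,0],"hand":0},{"linear":[0,2.5,0],"dr":[0,0,0],"hand":0},{"linear":[0,2.5,0],"dr":[0,0,0],"hand":0},{"linear":[0.5,1.3,-0.1],"dr":[0,0,0],"hand":0},{"linear":[1,0.5,-0.1],"dr":[0,0,0],"hand":0},{"linear":[1,0.3,0],"dr":[0,0,0],"hand":0},{"linear":[0,0,0],"dr":[0,0,0],"hand":0},{"linear":[0,0,0],"dr":[0,0,0],"hand":0}]' 50; python3 -c "
from h import *
import kin
s,R=st()
p,Rg=kin.pose((0.497,-0.351,0.042),-90,-7,1)
go(p,Rg)
o,_=kin.offs(); print(kin.wrist(s['joints'],o))
W=ctrl.get_image('wrist'); save(W,'w12.png')
S=ctrl.get_image('scene'); save(S,'s12.png',(120,60,420,300),2.5)"
```

```text
time: 21.0
position: [0.4962, -0.3606, 0.0425]
eef_rot: [-1.567, 0.118, -1.57]
contact_force: [-0.1, 0.2, -1.1]
gripper_width: 1.001
t 21.0 tcp [ 0.4962 -0.3606  0.0425] 
x [ 0.001 -0.993 -0.117] y [ 0.003  0.117 -0.993] z [1.    0.    0.004] w 1.001 F [-0.1  0.2 -1.1] j [-0.47  1.15  0.62  2.11  1.37  0.9  -1.49]
linear [0.96 0.18 0.08] |1.0| dr [-0.2  0.   0.3]
[ 0.49608979 -0.05683076  0.07861896]
```

View pics/s12.png

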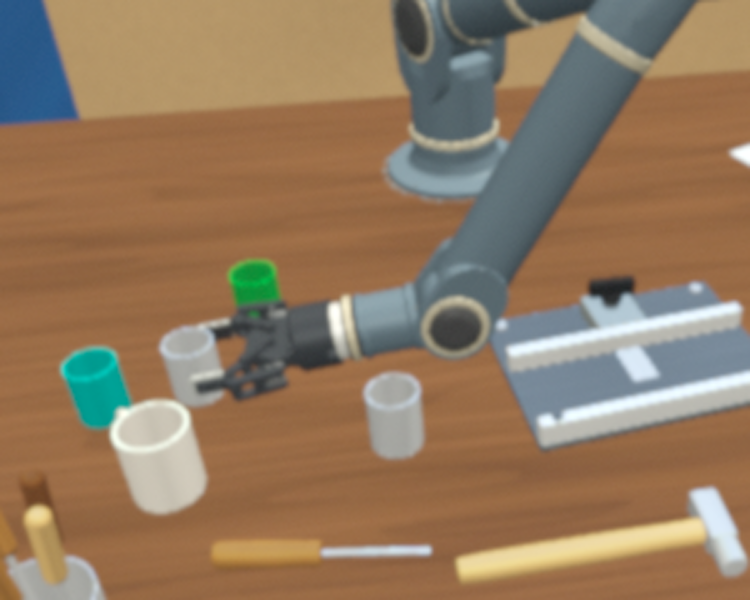

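View pics/w12.png

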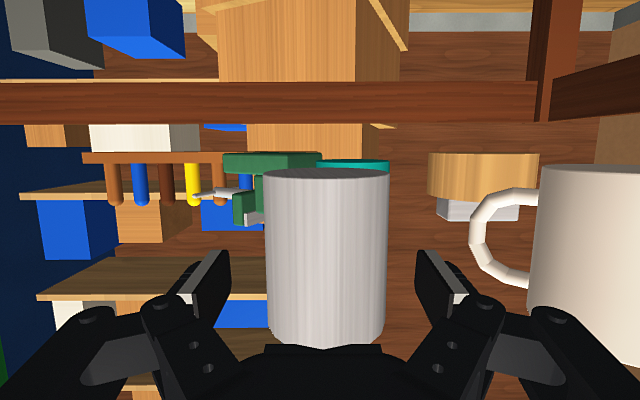

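```bash
python3 -m creep '[{"linear":[0.6,0.1,0.1],"dr":[0,0,0],"hand":0},{"linear":[0.4,0.1,0],"dr":[0,0,0],"hand":0},{"linear":[0,0,0],"dr":[0,0,0],"hand":0},{"linear":[0,0,0],"dr":[0,0,0],"hand":1},{"linear":[0,0,0],"dr":[0,0,0],"hand":1},{"linear":[0,0,0],"dr":[0,0,0],"hand":1},{"linear":[0,0,0],"dr":[0,0,0],"hand":1},{"linear":[0,0,0],"dr":[0,0,0],"hand":1},{"linear":[0,0,0],"dr":[0,0,0],"hand":1},{"linear":[0,0,0],"dr":[0,0,0],"hand":1}]' 60; python3 -c "
from h import *
s,R=st()"; python3 -m creep '[{"linear":[0,-1,0],"dr":[0,0,0],"hand":1},{"linear":[0,-2,0],"dr":[0,0,0],"hand":1},{"linear":[0,-2.5,0],"dr":[0,0,0],"hand":1},{"linear":[0,-2.5,0],"dr":[0,0,0],"hand":1},{"linear":[0,-2.5,0],"dr":[0,0,0],"hand":1},{"linear":[0,-2.5,0],"dr":[0,0,0],"hand":1},{"linear":[0,0,0],"dr":[0,0,0],"hand":1}]' 60; python3 -c "
from h import *
s,R=st()
S=ctrl.get_image('scene'); save(S,'s13.png',(120,60,420,300),2.5)"
```

```text
time: 22.1
position: [0.4976, -0.3692, 0.0382]
eef_rot: [-1.568, 0.119, -1.569]
contact_force: [-0.6, -0.6, -0.4]
gripper_width: 0.632
t 22.1 tcp [ 0.4976 -0.3692  0.0382] 
x [ 0.002 -0.993 -0.119] y [ 0.002  0.119 -0.993] z [1.    0.002 0.002] w 0.632 F [-0.6 -0.6 -0.4] j [-0.45  1.16  0.63  2.1   1.39  0.89 -1.5 ]
time: 22.8
position: [0.4964, -0.386, 0.1707]
eef_rot: [-1.563, 0.118, -1.571]
contact_force: [-0.4, -0.5, -1.6]
gripper_width: 0.636
t 22.8 tcp [ 0.4964 -0.386   0.1707] 
x [-0.    -0.993 -0.118] y [ 0.008  0.118 -0.993] z [ 1.    -0.001  0.008] w 0.636 F [-0.4 -0.5 -1.6] j [-0.48  0.9   0.75  2.16  1.43  0.9  -1.3 ]
```

View pics/s13.png

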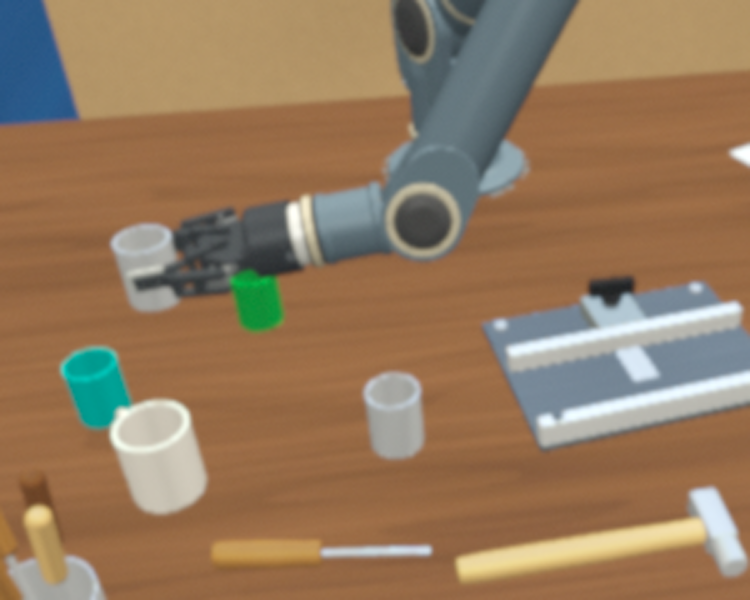

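Held upright in the fingers. Now I roll 180° about tool x, the negative way so that j7 moves towards +.

```bash
python3 -m creep '[{"linear":[0,-1,0],"dr":[0,0,0],"hand":1},{"linear":[0,-1.5,0],"dr":[0,0,0],"hand":1},{"linear":[0,0,0],"dr":[-5,0,0],"hand":1},{"linear":[0,0,0],"dr":[-8,0,0],"hand":1},{"linear":[0,0,0],"dr":[-8,0,0],"hand":1},{"linear":[0,0,0],"dr":[-8,0,0],"hand":1},{"linear":[0,0,0],"dr":[-8,0,0],"hand":1},{"linear":[0,0,0],"dr":[-8,0,0],"hand":1},{"linear":[0,0,0],"dr":[-8,0,0],"hand":1},{"linear":[0,0,0],"dr":[-8,0,0],"hand":1},{"linear":[0,0,0],"dr":[-8,0,0],"hand":1},{"linear":[0,0,0],"dr":[-8,0,0],"hand":1},{"linear":[0,0,0],"dr":[-8,0,0],"hand":1},{"linear":[0,0,0],"dr":[-5,0,0],"hand":1},{"linear":[0,0,0],"dr":[0,0,0],"hand":1}]' 60; python3 -c "
from h import *
s,R=st()"; python3 -m creep '[{"linear":[0,0,0],"dr":[-5,0,0],"hand":1},{"linear":[0,0,0],"dr":[-8,0,0],"hand":1},{"linear":[0,0,0],"dr":[-8,0,0],"hand":1},{"linear":[0,0,0],"dr":[-8,0,0],"hand":1},{"linear":[0,0,0],"dr":[-8,0,0],"hand":1},{"linear":[0,0,0],"dr":[-8,0,0],"hand":1},{"linear":[0,0,0],"dr":[-8,0,0],"hand":1},{"linear":[0,0,0],"dr":[-8,0,0],"hand":1},{"linear":[0,0,0],"dr":[-8,0,0],"hand":1},{"linear":[0,0,0],"dr":[-8,0,0],"hand":1},{"linear":[0,0,0],"dr":[-8,0,0],"hand":1},{"linear":[0,0,0],"dr":[-5,0,0],"hand":1},{"linear":[0,0,0],"dr":[0,0,0],"hand":1},{"linear":[0,0,0],"dr":[0,0,0],"hand":1}]' 60; python3 -c "
from h import *
s,R=st()
S=ctrl.get_image('scene'); save(S,'s14.png',(120,60,420,300),2.5)"
```

```text
time: 24.35
position: [0.497, -0.3878, 0.1925]
eef_rot: [-3.139, 0.119, -1.569]
contact_force: [0.3, -0.1, -2.1]
gripper_width: 0.636
t 24.4 tcp [ 0.497  -0.3878  0.1925] 
x [ 0.002 -0.993 -0.118] y [-1.    -0.001 -0.002] z [ 0.002  0.118 -0.993] w 0.636 F [ 0.3 -0.1 -2.1] j [-0.47  0.84  0.74  2.16  1.45  0.94  0.31]
time: 25.75
position: [0.4971, -0.3878, 0.1923]
eef_rot: [1.576, 0.119, -1.569]
contact_force: [1.1, -0.2, -1.5]
gripper_width: 0.634
t 25.8 tcp [ 0.4971 -0.3878  0.1923] 
x [ 0.002 -0.993 -0.118] y [-0.005 -0.118  0.993] z [-1.    -0.001 -0.005] w 0.634 F [ 1.1 -0.2 -1.5] j [-0.45  0.83  0.71  2.16  1.46  0.96  1.88]
```

View pics/s14.png

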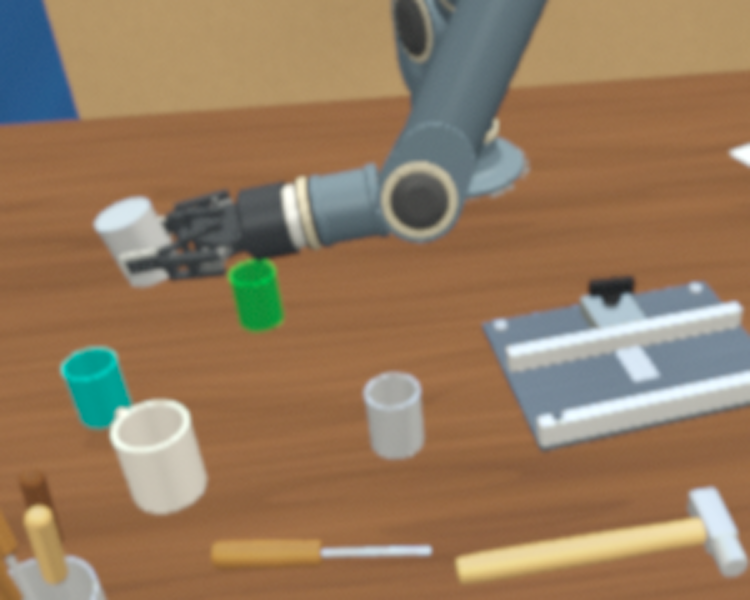

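Flipped: the crop shows the closed bottom up at (128,215), leaning about 14° forward as planned. I pitch slightly nose-down for body clearance, back off 2.4 cm and lower.

```bash
python3 -m creep '[{"linear":[-1.2,0,0],"dr":[0,0,-1.8],"hand":1},{"linear":[-1.2,0,0],"dr":[0,0,-1.8],"hand":1},{"linear":[0.4,-2.3,0],"dr":[0,0,0],"hand":1},{"linear":[0.4,-2.3,0],"dr":[0,0,0],"hand":1},{"linear":[0.4,-2.3,0],"dr":[0,0,0],"hand":1},{"linear":[0.4,-2.3,0],"dr":[0,0,0],"hand":1},{"linear":[0.4,-2.3,0],"dr":[0,0,0],"hand":1},{"linear":[0.3,-1.5,0],"dr":[0,0,0],"hand":1},{"linear":[0.2,-1,0],"dr":[0,0,0],"hand":1},{"linear":[0,0,0],"dr":[0,0,0],"hand":1},{"linear":[0,0,0],"dr":[0,0,0],"hand":1}]' 60; python3 -c "
from h import *
s,R=st()
S=ctrl.get_image('scene'); save(S,'s15.png',(120,60,420,300),2.5)"
```

```text
time: 26.9
position: [0.4976, -0.3634, 0.0538]
eef_rot: [1.574, 0.181, -1.569]
contact_force: [-0.1, -0.2, -0.5]
gripper_width: 0.635
t 26.9 tcp [ 0.4976 -0.3634  0.0538] 
x [ 0.002 -0.984 -0.18 ] y [-0.003 -0.18   0.984] z [-1.    -0.001 -0.003] w 0.635 F [-0.1 -0.2 -0.5] j [-0.42  1.06  0.58  2.12  1.41  0.9   1.69]
```

View pics/s15.png

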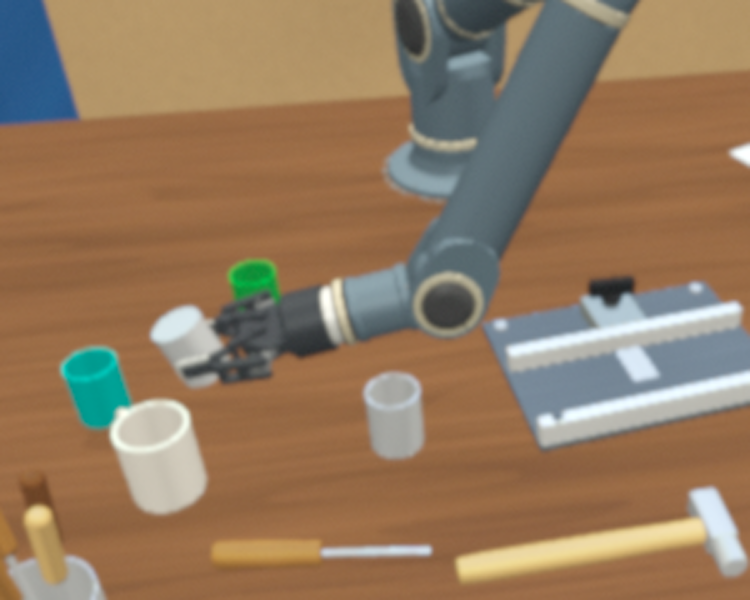

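```bash
python3 -m creep '[{"linear":[0.15,-0.8,0],"dr":[0,0,0],"hand":1},{"linear":[0.15,-0.8,0],"dr":[0,0,0],"hand":1},{"linear":[0,0,0],"dr":[0,0,0],"hand":1}]' 60; python3 -m creep '[{"linear":[0.04,-0.2,0],"dr":[0,0,0],"hand":1},{"linear":[0,0,0],"dr":[0,0,0],"hand":1}]' 30; python3 -m creep '[{"linear":[0.04,-0.2,0],"dr":[0,0,0],"hand":1},{"linear":[0,0,0],"dr":[0,0,0],"hand":1}]' 20
```

```text
time: 27.25
position: [0.4976, -0.3629, 0.0356]
eef_rot: [1.572, 0.183, -1.568]
contact_force: [-0.7, -0.4, -0.9]
gripper_width: 0.633
time: 27.45
position: [0.4975, -0.3633, 0.0347]
eef_rot: [1.573, 0.182, -1.569]
contact_force: [-0.2, -0.2, -1.1]
gripper_width: 0.638
time: 27.65
position: [0.4975, -0.3635, 0.0331]
eef_rot: [1.573, 0.181, -1.569]
contact_force: [1.0, 0.3, 0.3]
gripper_width: 0.636
```

```bash
python3 -m creep '[{"linear":[0,0,0],"dr":[0,0,0],"hand":0.35},{"linear":[0,0,0],"dr":[0,0,0],"hand":0.33},{"linear":[0,0,0],"dr":[0,0,0],"hand":0.3},{"linear":[0,0,0],"dr":[0,0,0],"hand":0.28},{"linear":[0,0,0],"dr":[0,0,0],"hand":0.25},{"linear":[0,0,0],"dr":[0,0,0],"hand":0.25},{"linear":[0,0,0],"dr":[0,0,0],"hand":0.25},{"linear":[0,0,0],"dr":[0,0,0],"hand":0.25}]' 20; python3 -c "
from h import *
s,R=st()
S=ctrl.get_image('scene'); save(S,'s16.png',(120,100,420,300),2.6)
W=ctrl.get_image('wrist'); save(W,'w16.png')"
```

```text
time: 28.45
position: [0.4975, -0.3634, 0.0328]
eef_rot: [1.573, 0.182, -1.569]
contact_force: [-0.1, -0.3, -0.1]
gripper_width: 0.752
t 28.4 tcp [ 0.4975 -0.3634  0.0328] 
x [ 0.002 -0.984 -0.181] y [-0.002 -0.181  0.984] z [-1.    -0.002 -0.002] w 0.752 F [-0.1 -0.3 -0.1] j [-0.41  1.1   0.57  2.11  1.41  0.89  1.66]
```

View pics/s16.png

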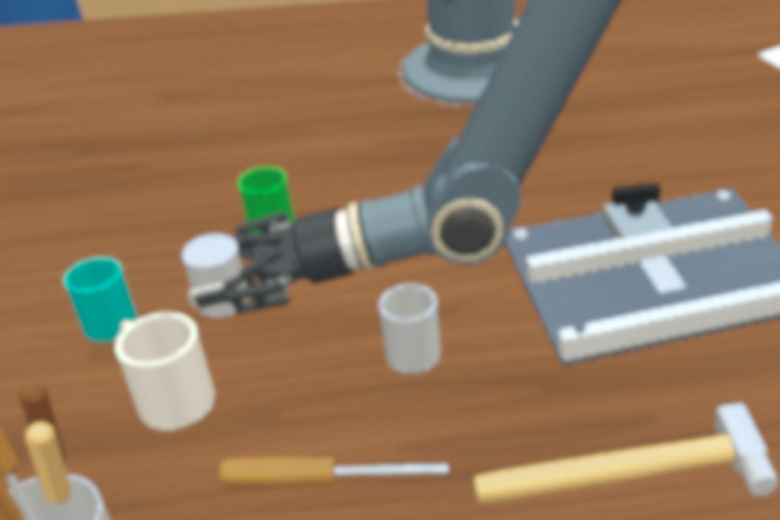

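View pics/w16.png

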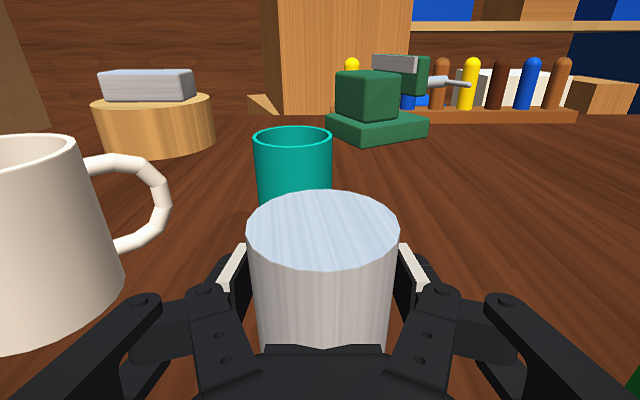

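Both views show the beaker standing flat, mouth-down, between the open pads. I open fully, rise straight up, roll the tool +90° and point the nose down.

```bash
python3 -m creep '[{"linear":[0,0,0],"dr":[0,0,0],"hand":0},{"linear":[0,0,0],"dr":[0,0,0],"hand":0},{"linear":[0,0,0],"dr":[0,0,0],"hand":0},{"linear":[-0.3,1.5,0],"dr":[0,0,0],"hand":0},{"linear":[-0.45,2.45,0],"dr":[0,0,0],"hand":0},{"linear":[-0.45,2.45,0],"dr":[0,0,0],"hand":0},{"linear":[-0.45,2.45,0],"dr":[0,0,0],"hand":0},{"linear":[-0.45,2.45,0],"dr":[0,0,0],"hand":0},{"linear":[-0.45,2.45,0],"dr":[0,0,0],"hand":0},{"linear":[-0.45,2.45,0],"dr":[0,0,0],"hand":0},{"linear":[-0.45,2.45,0],"dr":[0,0,0],"hand":0},{"linear":[-2,0,0],"dr":[8,0,0],"hand":0},{"linear":[-2,0,0],"dr":[8,0,0],"hand":0},{"linear":[-2,0,0],"dr":[8,0,0],"hand":0},{"linear":[0,0,0],"dr":[8,0,0],"hand":0},{"linear":[0,0,0],"dr":[8,0,0],"hand":0},{"linear":[0,0,0],"dr":[8,0,0],"hand":0},{"linear":[0,0,0],"dr":[8,0,0],"hand":0},{"linear":[0,0,0],"dr":[8,0,0],"hand":0},{"linear":[0,0,0],"dr":[8,0,0],"hand":0}]' 40; python3 -c "
from h import *
s,R=st()
T=ctrl.get_image('top'); S=ctrl.get_image('scene')
for nm,im in(('top',T),('scene',S)):
    Q,_,_=cloud(im)
    m=(np.hypot(Q[:,0]-.497,Q[:,1]+.345)<0.05)&(Q[:,2]>0.05)&(Q[:,2]<0.09)
    t=Q[m]; print(nm,m.sum(),t.mean(0) if m.sum() else '', circ(t,.027) if m.sum()>9 else '')
"
```

```text
time: 30.55
position: [0.4966, -0.3042, 0.2332]
eef_rot: [2.835, 0.182, -1.569]
contact_force: [0.8, 0.0, 0.0]
gripper_width: 1.002
t 30.6 tcp [ 0.4966 -0.3042  0.2332] 
x [ 0.002 -0.984 -0.181] y [-0.953 -0.056  0.296] z [-0.302  0.172 -0.938] w 1.002 F [0.8 0.  0. ] j [-0.66  0.7   0.78  2.17  1.25  0.99  0.83]
top 249 [ 0.49327629 -0.33822922  0.06943732] [ 0.49776779 -0.32445968]
scene 314 [ 0.50479425 -0.33381301  0.06671131] [ 0.49654954 -0.33551365]
```

```bash
cat >> h.py <<'E'
def disc(c,zlo=0.064,zhi=0.078,r=0.04,cams=("top","scene")):
    for n in cams:
        Q,_,_=cloud(ctrl.get_image(n))
        m=(np.hypot(Q[:,0]-c[0],Q[:,1]-c[1])<r)&(Q[:,2]>zlo)&(Q[:,2]<zhi)
        t=Q[m]
        if len(t)>10:
            (x,y),rad=cv2.minEnclosingCircle((t[:,:2]*1000).astype(np.float32)); print(n,len(t),"mean",t.mean(0).round(4),"mec",round(x/1000,4),round(y/1000,4),round(rad,1),"zstd",t[:,2].std().round(4))
E
python3 -c "
from h import *
import kin
s,R=st()
disc((.497,-.335))
o,_=kin.offs()
for z in ([0,1,0],[.3,.95,0],[.6,.8,0]):
    Rg=mkR([0,0,-1],z); go([.497,-.335,.2],Rg); print(kin.ik(np.array([.497,-.335,.05]),Rg,o,seed=s['joints'],n=3))
"
```

```text
t 30.6 tcp [ 0.4967 -0.304   0.2333] 
x [ 0.002 -0.984 -0.18 ] y [-0.952 -0.057  0.302] z [-0.308  0.171 -0.936] w 0.998 F [ 0.5  0.1 -0.3] j [-0.66  0.7   0.78  2.17  1.25  0.99  0.84]
top 232 mean [ 0.4944 -0.3397  0.0701] mec 0.495 -0.3367 28.1 zstd 0.0022
scene 228 mean [ 0.5001 -0.3353  0.0701] mec 0.4969 -0.3348 29.2 zstd 0.0018
linear [ 3.64 -0.86  2.57] |4.5| dr [ 15.1 -78.9 -12.5]
(np.float64(5.089125214782057e-07), array([ 0.58820785,  0.55750621, -0.088006  ,  1.86806234,  0.07066458,
        0.7190017 ,  2.03105888]))
linear [ 3.64 -0.86  2.57] |4.5| dr [ 29.7 -80.7  -0.3]
(np.float64(5.259020980116161e-07), array([ 0.5276696 ,  0.55514768, -0.00679096,  1.87187718,  0.0054648 ,
        0.7145856 ,  1.78268757]))
linear [ 3.64 -0.86  2.57] |4.5| dr [ 45.6 -81.2  13.5]
(np.float64(4.940403376916732e-07), array([ 0.46148369,  0.55555281,  0.08208687,  1.87603055, -0.06618938,
        0.71260398,  1.50867818]))
```

```bash
python3 -m creep '[{"linear":[0,0,0],"dr":[2.7,-7.34,0],"hand":0},{"linear":[0,0,0],"dr":[2.7,-7.34,0],"hand":0},{"linear":[0,0,0],"dr":[2.7,-7.34,0],"hand":0},{"linear":[0,0,0],"dr":[2.7,-7.34,0],"hand":0},{"linear":[0,0,0],"dr":[2.7,-7.34,0],"hand":0},{"linear":[0,0,0],"dr":[2.7,-7.34,0],"hand":0},{"linear":[0,0,0],"dr":[2.7,-7.34,0],"hand":0},{"linear":[0,0,0],"dr":[2.7,-7.34,0],"hand":0},{"linear":[0,0,0],"dr":[2.7,-7.34,0],"hand":0},{"linear":[0,0,0],"dr":[2.7,-7.34,0],"hand":0},{"linear":[0,0,0],"dr":[2.7,-7.34,0],"hand":0},{"linear":[0,0,0],"dr":[0,0,0],"hand":0},{"linear":[0,0,0],"dr":[0,0,0],"hand":0}]' 40; python3 -c "
from h import *
s,R=st()
go([.496,-.336,.12],mkR([0,0,-1],[.3,.95,0]))
W=ctrl.get_image('wrist'); save(W,'w17.png')
"
```

```text
time: 32.05
position: [0.4961, -0.3045, 0.2329]
eef_rot: [2.302, 1.569, -2.719]
contact_force: [0.5, 0.7, 0.1]
gripper_width: 0.995
t 32.0 tcp [ 0.4961 -0.3045  0.2329] 
x [-0.002 -0.001 -1.   ] y [-0.953  0.304  0.001] z [ 0.304  0.953 -0.001] w 0.995 F [0.5 0.7 0.1] j [ 0.1   0.33  0.48  1.78 -0.17  1.07  1.91]
linear [11.3  -0.97 -2.99] |11.7| dr [-0.2 -0.1 -0.1]
```

View pics/w17.png

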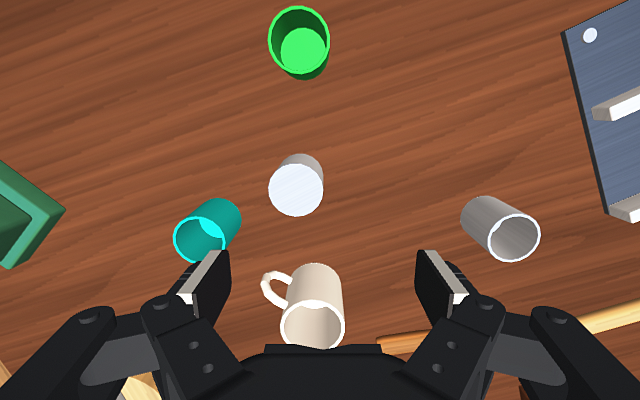

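The wrist view shows the flipped beaker's closed bottom at (296,190), clear of turquoise at (207,230). I'll move over it, descend and grip.

```bash
python3 -m creep '[{"linear":[2,-0.3,-1],"dr":[0,0,0],"hand":0},{"linear":[3,-0.4,-1],"dr":[0,0,0],"hand":0},{"linear":[3,-0.3,-1],"dr":[0,0,0],"hand":0},{"linear":[3,0,0],"dr":[0,0,0],"hand":0},{"linear":[3,0,0],"dr":[0,0,0],"hand":0},{"linear":[3,0,0],"dr":[0,0,0],"hand":0},{"linear":[2.4,0,0],"dr":[0,0,0],"hand":0},{"linear":[0,0,0],"dr":[0,0,0],"hand":0},{"linear":[0,0,0],"dr":[0,0,0],"hand":1},{"linear":[0,0,0],"dr":[0,0,0],"hand":1},{"linear":[0,0,0],"dr":[0,0,0],"hand":1},{"linear":[0,0,0],"dr":[0,0,0],"hand":1},{"linear":[0,0,0],"dr":[0,0,0],"hand":1},{"linear":[0,0,0],"dr":[0,0,0],"hand":1}]' 60; python3 -c "
from h import *
s,R=st()
Rg=mkR([0,0,-1],JY)
import kin
o,_=kin.offs()
t=J(0.052,-0.085,0.12); print(t); go(t,Rg); print(kin.ik(J(.052,-.085,.05),Rg,o,seed=s['joints'],n=2),kin.ik(J(.052,.0,.05),Rg,o,seed=s['joints'],n=2))
"
```

```text
time: 33.5
position: [0.4989, -0.3359, 0.0412]
eef_rot: [-1.442, 1.567, -0.18]
contact_force: [0.8, 2.4, 7.1]
gripper_width: 0.636
t 33.5 tcp [ 0.4989 -0.3359  0.0412] 
x [ 0.003 -0.001 -1.   ] y [-0.953  0.304 -0.003] z [0.304 0.953 0.   ] w 0.636 F [0.8 2.4 7.1] j [ 0.24  0.6   0.39  1.89 -0.33  0.71  2.08]
[0.58653038 0.06971412 0.12      ]
linear [-7.87  3.95 41.31] |42.2| dr [-25.8  -0.    0.2]
(np.float64(1.4569666429622196e-07), array([-0.39672617,  0.55683745,  0.27759548,  1.90594932, -0.22441304,
        0.70868854,  1.72450868])) (np.float64(1.8398431682096122e-07), array([-0.53956031,  0.56213547,  0.27860964,  1.89602698, -0.22582841,
        0.71371403,  1.58216061]))
```

```bash
python3 -m creep '[{"linear":[-2,0,0],"dr":[0,0,0],"hand":1},{"linear":[-3,0,0],"dr":[0,0,0],"hand":1},{"linear":[-3,0,0],"dr":[0,0,0],"hand":1},{"linear":[-2.5,0,0],"dr":[0,0,0],"hand":1},{"linear":[0,0,0],"dr":[-6.5,0,0],"hand":1},{"linear":[0,0,0],"dr":[-6.5,0,0],"hand":1},{"linear":[0,0,0],"dr":[-6.5,0,0],"hand":1},{"linear":[0,0,0],"dr":[-6.3,0,0],"hand":1},{"linear":[0,0,0],"dr":[0,0,0],"hand":1}]' 60; python3 -c "
from h import *
s,R=st()
go(J(.066,-.06,.145),mkR([0,0,-1],JY))
"
```

```text
time: 34.4
position: [0.4969, -0.3357, 0.1445]
eef_rot: [-0.477, 1.57, 1.234]
contact_force: [-0.3, -1.0, -0.8]
gripper_width: 0.635
t 34.4 tcp [ 0.4969 -0.3357  0.1445] 
x [ 0.     0.001 -1.   ] y [-0.99 -0.14 -0.  ] z [-0.14   0.99   0.001] w 0.635 F [-0.3 -1.  -0.8] j [ 0.27  0.45  0.34  1.82 -0.19  0.9   2.41]
linear [-2.000e-02 -1.594e+01  4.140e+01] |44.4| dr [-0.1  0.   0. ]
```

```bash
python3 -m creep '[{"linear":[0,-0.6,1.5],"dr":[0,0,0],"hand":1},{"linear":[0,-1,2.5],"dr":[0,0,0],"hand":1},{"linear":[0,-1.2,3.1],"dr":[0,0,0],"hand":1},{"linear":[0,-1.2,3.1],"dr":[0,0,0],"hand":1},{"linear":[0,-1.2,3.1],"dr":[0,0,0],"hand":1},{"linear":[0,-1.2,3.1],"dr":[0,0,0],"hand":1},{"linear":[0,-1.2,3.1],"dr":[0,0,0],"hand":1},{"linear":[0,-1.2,3.1],"dr":[0,0,0],"hand":1},{"linear":[0,-1.2,3.1],"dr":[0,0,0],"hand":1},{"linear":[0,-1.2,3.1],"dr":[0,0,0],"hand":1},{"linear":[0,-1.2,3.1],"dr":[0,0,0],"hand":1},{"linear":[0,-1.2,3.1],"dr":[0,0,0],"hand":1},{"linear":[0,-1.2,3.1],"dr":[0,0,0],"hand":1},{"linear":[0,-0.8,2],"dr":[0,0,0],"hand":1},{"linear":[0,-0.5,1.3],"dr":[0,0,0],"hand":1},{"linear":[0,0,0],"dr":[0,0,0],"hand":1},{"linear":[0,0,0],"dr":[0,0,0],"hand":1}]' 60; python3 -c "
from h import *
s,R=st()
go(J(.066,-.06,.06),mkR([0,0,-1],JY))
W=ctrl.get_image('wrist'); save(W,'w18.png')
S=ctrl.get_image('scene'); save(S,'s18.png',(200,80,460,260),3)
"
```

```text
time: 36.1
position: [0.5981, 0.0959, 0.1443]
eef_rot: [2.124, 1.57, -2.448]
contact_force: [0.5, -0.3, -1.6]
gripper_width: 0.638
t 36.1 tcp [0.5981 0.0959 0.1443] 
x [-0.001 -0.001 -1.   ] y [-0.99  -0.139  0.001] z [-0.139  0.99  -0.001] w 0.638 F [ 0.5 -0.3 -1.6] j [-0.42  0.45  0.25  1.81 -0.14  0.91  1.61]
linear [8.43 0.11 0.07] |8.4| dr [-0.1 -0.  -0.1]
```

View pics/w18.png

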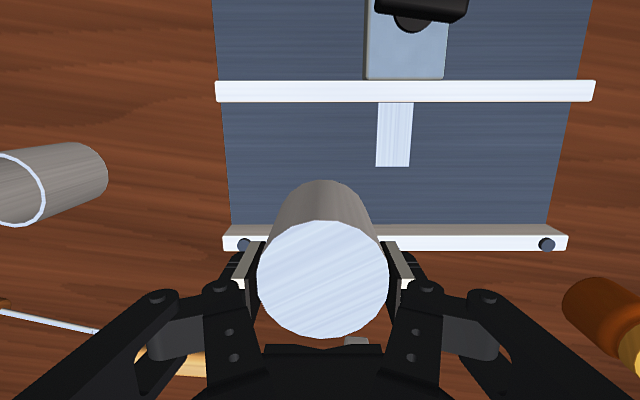

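View pics/s18.png

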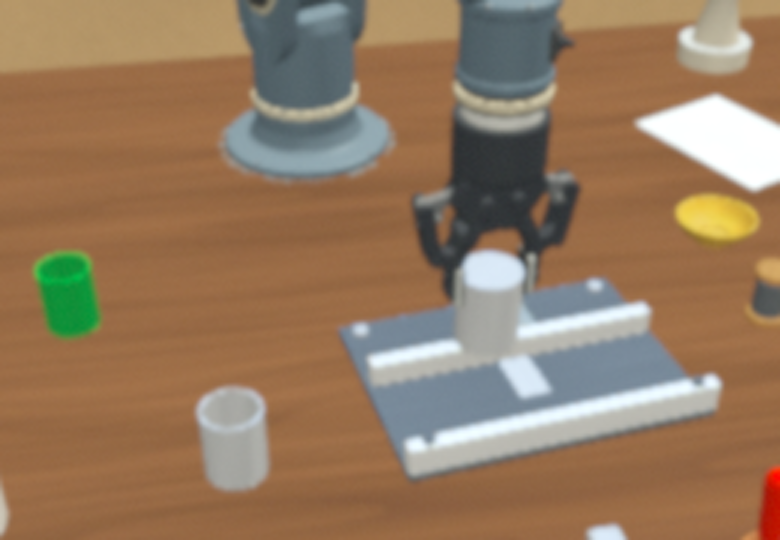

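Held level above the open gap. I'll lower it, keeping clear of the fence.

```bash
python3 -m creep '[{"linear":[2,0.3,0],"dr":[0,0,0],"hand":1},{"linear":[2.5,0.2,0],"dr":[0,0,0],"hand":1},{"linear":[2.5,0,0],"dr":[0,0,0],"hand":1},{"linear":[1.5,0,0],"dr":[0,0,0],"hand":1},{"linear":[0.4,0,0],"dr":[0,0,0],"hand":1},{"linear":[0,0,0],"dr":[0,0,0],"hand":1},{"linear":[0,0,0],"dr":[0,0,0],"hand":1}]' 60;  python3 -m creep '[{"linear":[0.25,0,0],"dr":[0,0,0],"hand":1},{"linear":[0,0,0],"dr":[0,0,0],"hand":1}]' 60;python3 -m creep '[{"linear":[0.2,0,0],"dr":[0,0,0],"hand":1},{"linear":[0,0,0],"dr":[0,0,0],"hand":1}]' 60
```

```text
time: 36.9
position: [0.5946, 0.096, 0.0565]
eef_rot: [-1.315, 1.569, 0.396]
contact_force: [0.7, -0.5, -1.2]
gripper_width: 0.636
time: 37.1
position: [0.594, 0.0963, 0.0535]
eef_rot: [-0.973, 1.57, 0.738]
contact_force: [-0.4, 0.3, -0.5]
gripper_width: 0.639
time: 37.3
position: [0.5936, 0.0963, 0.0509]
eef_rot: [0.364, 1.57, 2.076]
contact_force: [-0.4, 0.2, -0.8]
gripper_width: 0.638
```

```bash
python3 -m creep '[{"linear":[0.15,0,0],"dr":[0,0,0],"hand":1},{"linear":[0,0,0],"dr":[0,0,0],"hand":1},{"linear":[0,0,0],"dr":[0,0,0],"hand":1}]' 60;python3 -m creep '[{"linear":[0,0,0],"dr":[0,0,0],"hand":0.3},{"linear":[0,0,0],"dr":[0,0,0],"hand":0.25},{"linear":[0,0,0],"dr":[0,0,0],"hand":0.2},{"linear":[0,0,0],"dr":[0,0,0],"hand":0.1},{"linear":[0,0,0],"dr":[0,0,0],"hand":0.1},{"linear":[-2,0,0],"dr":[0,0,0],"hand":0.1},{"linear":[-3,0,0],"dr":[0,0,0],"hand":0.1},{"linear":[-4,0,0],"dr":[0,0,0],"hand":0.1},{"linear":[-4,0,0],"dr":[0,0,0],"hand":0},{"linear":[-4,0,0],"dr":[0,0,0],"hand":0},{"linear":[0,0,0],"dr":[0,0,0],"hand":0}]' 60; python3 -c "
from h import *
s,R=st()
W=ctrl.get_image('wrist'); save(W,'w19.png')
b=J(.062,-.06); print(b); disc(b,.072,.088)
"
```

```text
time: 37.6
position: [0.5936, 0.0962, 0.0494]
eef_rot: [0.377, 1.57, 2.089]
contact_force: [-0.0, -1.0, -2.7]
gripper_width: 0.636
time: 38.7
position: [0.5973, 0.0964, 0.2259]
eef_rot: [-1.421, 1.559, 0.29]
contact_force: [0.7, -0.4, 0.1]
gripper_width: 0.999
t 38.7 tcp [0.5973 0.0964 0.2259] 
x [ 0.012  0.003 -1.   ] y [-0.99  -0.14  -0.012] z [-0.14   0.99   0.002] w 0.999 F [ 0.7 -0.4  0.1] j [-0.44  0.36  0.27  1.74 -0.11  1.05  1.58]
[0.59290472 0.09587455 0.        ]
scene 247 mean [0.5944 0.0934 0.0777] mec 0.5916 0.0936 28.8 zstd 0.0018
```

View pics/w19.png

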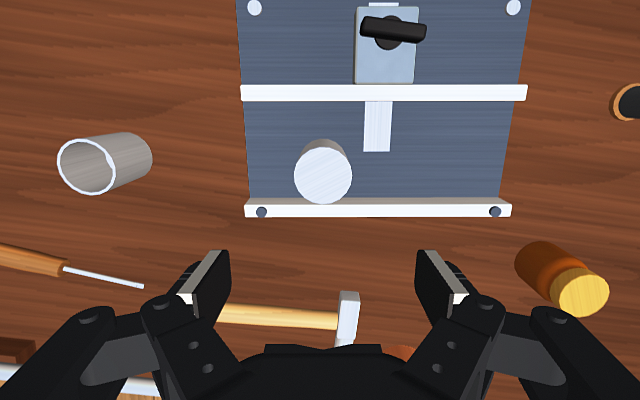

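The wrist view shows B at (323,172), flat on the bed near the fence, upright and mouth-down. Now beaker A: I turn the tool so z is along +x and go over A.

```bash
python3 -m creep '[{"linear":[0,0,0],"dr":[8.2,0,0],"hand":0},{"linear":[0,0,0],"dr":[8.2,0,0],"hand":0},{"linear":[0,0,0],"dr":[8.2,0,0],"hand":0},{"linear":[0,0,0],"dr":[8.2,0,0],"hand":0},{"linear":[0,0,0],"dr":[8.2,0,0],"hand":0},{"linear":[0,0,0],"dr":[8.2,0,0],"hand":0},{"linear":[0,0,0],"dr":[8.2,0,0],"hand":0},{"linear":[0,0,0],"dr":[8.2,0,0],"hand":0},{"linear":[0,0,0],"dr":[8.2,0,0],"hand":0},{"linear":[0,0,0],"dr":[8.2,0,0],"hand":0},{"linear":[0,0,0],"dr":[8.2,0,0],"hand":0},{"linear":[0,0,0],"dr":[7.9,0,0],"hand":0},{"linear":[0,0,0],"dr":[0,0,0],"hand":0}]' 50; python3 -c "
from h import *
s,R=st()
for n in ('top','scene'):
  Q,_,_=cloud(ctrl.get_image(n))
  m=(np.hypot(Q[:,0]-.616,Q[:,1]+.133)<0.05)&(Q[:,2]>0.055)&(Q[:,2]<0.09)
  print(n,m.sum(),circ(Q[m],.0265 if n=='top' else .0275).round(4))
go([.616,-.1325,.12],mkR([0,0,-1],[1,0,0]))
"
```

```text
time: 40.15
position: [0.5926, 0.0961, 0.2174]
eef_rot: [-2.776, 1.567, -2.777]
contact_force: [0.7, -0.7, 0.1]
gripper_width: 1.001
t 40.1 tcp [0.5926 0.0961 0.2174] 
x [-0.004 -0.001 -1.   ] y [ 0.     1.    -0.001] z [ 1.    -0.    -0.004] w 1.001 F [ 0.7 -0.7  0.1] j [-0.71  0.41  0.64  1.76 -0.27  1.07  0.03]
top 92 [ 0.6145 -0.1337]
scene 223 [ 0.6172 -0.1329]
linear [  9.82 -22.87   2.27] |25.0| dr [ 0.1 -0.1  0. ]
```

```bash
python3 -m creep '[{"linear":[0,-2,0.2],"dr":[0,0,0],"hand":0},{"linear":[0,-3,0.3],"dr":[0,0,0],"hand":0},{"linear":[0,-3,0.3],"dr":[0,0,0],"hand":0},{"linear":[0,-3,0.3],"dr":[0,0,0],"hand":0},{"linear":[0,-3,0.3],"dr":[0,0,0],"hand":0},{"linear":[1,-3,0.3],"dr":[0,0,0],"hand":0},{"linear":[2,-3,0.3],"dr":[0,0,0],"hand":0},{"linear":[3,-2,0.2],"dr":[0,0,0],"hand":0},{"linear":[2.9,-0.9,0.1],"dr":[0,0,0],"hand":0},{"linear":[3,0,0],"dr":[0,0,0],"hand":0},{"linear":[3,0,0],"dr":[0,0,0],"hand":0},{"linear":[2.3,0,0],"dr":[0,0,0],"hand":0},{"linear":[0,0,0],"dr":[0,0,0],"hand":0},{"linear":[0,0,0],"dr":[0,0,0],"hand":0}]' 50; python3 -c "
from h import *
s,R=st()
go([.616,-.1325,.043],mkR([0,0,-1],[1,0,0]))
"; python3 -m creep '[{"linear":[0,0,0],"dr":[0,0,0],"hand":1},{"linear":[0,0,0],"dr":[0,0,0],"hand":1},{"linear":[0,0,0],"dr":[0,0,0],"hand":1},{"linear":[0,0,0],"dr":[0,0,0],"hand":1},{"linear":[0,0,0],"dr":[0,0,0],"hand":1},{"linear":[0,0,0],"dr":[0,0,0],"hand":1}]' 50;python3 -c "
from h import *
s,R=st()
go([.497,-.340,s['position'][2]],mkR([0,0,-1],[1,0,0]))
"
```

```text
time: 41.65
position: [0.6164, -0.1331, 0.0472]
eef_rot: [2.654, 1.57, 2.654]
contact_force: [1.2, -0.3, 0.6]
gripper_width: 0.997
t 41.6 tcp [ 0.6164 -0.1331  0.0472] 
x [-0.001  0.    -1.   ] y [-0.  1.  0.] z [ 1.     0.    -0.001] w 0.997 F [ 1.2 -0.3  0.6] j [-0.24  0.66  0.55  1.82 -0.47  0.79  0.55]
linear [ 0.42  0.06 -0.04] |0.4| dr [ 0. -0. -0.]
time: 42.25
position: [0.6177, -0.1331, 0.0494]
eef_rot: [0.122, 1.568, 0.122]
contact_force: [-0.6, 0.3, 5.6]
gripper_width: 0.636
t 42.2 tcp [ 0.6177 -0.1331  0.0494] 
x [ 0.003  0.    -1.   ] y [0. 1. 0.] z [ 1.    -0.     0.003] w 0.636 F [-0.6  0.3  5.6] j [-0.24  0.66  0.55  1.82 -0.47  0.8   0.55]
linear [ -0.04 -20.69 -12.07] |24.0| dr [-0.   0.2 -0. ]
```

```bash
python3 -m creep '[{"linear":[-1.5,0,0],"dr":[0,0,0],"hand":1},{"linear":[-2,0,0],"dr":[0,0,0],"hand":1},{"linear":[0,-1.5,-0.9],"dr":[0,0,0],"hand":1},{"linear":[0,-2.6,-1.5],"dr":[0,0,0],"hand":1},{"linear":[0,-2.6,-1.5],"dr":[0,0,0],"hand":1},{"linear":[0,-2.6,-1.5],"dr":[0,0,0],"hand":1},{"linear":[0,-2.6,-1.5],"dr":[0,0,0],"hand":1},{"linear":[0,-2.6,-1.5],"dr":[0,0,0],"hand":1},{"linear":[0,-2.6,-1.5],"dr":[0,0,0],"hand":1},{"linear":[0,-2.2,-1.3],"dr":[0,0,0],"hand":1},{"linear":[0,-1.4,-0.8],"dr":[0,0,0],"hand":1},{"linear":[0,0,0],"dr":[0,0,0],"hand":1},{"linear":[1.5,0,0],"dr":[0,0,0],"hand":1},{"linear":[1.5,0,0],"dr":[0,0,0],"hand":1},{"linear":[0,0,0],"dr":[0,0,0],"hand":1},{"linear":[0,0,0],"dr":[0,0,0],"hand":1}]' 50;python3 -c "
from h import *
s,R=st()"
```

```text
time: 43.85
position: [0.4965, -0.3383, 0.051]
eef_rot: [2.405, 1.568, 2.407]
contact_force: [-1.3, -0.1, -1.0]
gripper_width: 0.635
t 43.9 tcp [ 0.4965 -0.3383  0.051 ] 
x [-0.002  0.002 -1.   ] y [-0.001  1.     0.002] z [ 1.     0.001 -0.002] w 0.635 F [-1.3 -0.1 -1. ] j [ 0.13  0.62  0.55  1.89 -0.46  0.77  0.94]
```

```bash
python3 -m creep '[{"linear":[0.2,0,0],"dr":[0,0,0],"hand":1},{"linear":[0,0,0],"dr":[0,0,0],"hand":1},{"linear":[0,0,0],"dr":[0,0,0],"hand":0.2},{"linear":[0,0,0],"dr":[0,0,0],"hand":0},{"linear":[0,0,0],"dr":[0,0,0],"hand":0},{"linear":[0,0,0],"dr":[0,0,0],"hand":0},{"linear":[-2,0,0],"dr":[0,0,0],"hand":0},{"linear":[-3,0,0],"dr":[0,0,0],"hand":0},{"linear":[-4,0,0],"dr":[0,0,0],"hand":0},{"linear":[-4,0,0],"dr":[0,0,0],"hand":0},{"linear":[-4,2,0],"dr":[0,0,0],"hand":0},{"linear":[-2.5,3,0],"dr":[0,0,0],"hand":0},{"linear":[0,3,0],"dr":[0,0,0],"hand":0},{"linear":[0,3,0],"dr":[0,0,0],"hand":0},{"linear":[0,2.5,0],"dr":[0,0,0],"hand":0},{"linear":[0,0,0],"dr":[0,0,0],"hand":0}]' 50;python3 -c "
from h import *
s,R=st()"; python3 -m creep '[{"linear":[0,0,0],"dr":[0,0,-7.5],"hand":0},{"linear":[0,0,0],"dr":[0,0,-7.5],"hand":0},{"linear":[0,0,0],"dr":[0,0,-7.5],"hand":0},{"linear":[0,0,0],"dr":[0,0,-7.5],"hand":0},{"linear":[0,0,0],"dr":[0,0,-7.5],"hand":0},{"linear":[0,0,0],"dr":[0,0,-7.5],"hand":0},{"linear":[0,0,0],"dr":[0,0,-7.5],"hand":0},{"linear":[0,0,0],"dr":[0,0,-7.5],"hand":0},{"linear":[0,0,0],"dr":[0,0,-7.5],"hand":0},{"linear":[0,0,0],"dr":[0,0,-7.5],"hand":0},{"linear":[0,0,0],"dr":[0,0,-7.5],"hand":0},{"linear":[0,0,0],"dr":[0,0,0],"hand":0},{"linear":[0,0,0],"dr":[0,0,0],"hand":0}]' 50; python3 -c "
from h import *
import kin
s,R=st()
for n in ('top','scene'):
  im=ctrl.get_image(n); Q,_,_=cloud(im)
  m=(np.hypot(Q[:,0]-.497,Q[:,1]+.338)<0.05)&(Q[:,2]>0.055)&(Q[:,2]<0.09)
  print(n,m.sum(),circ(Q[m],.0265 if n=='top' else .0275).round(4) if m.sum()>20 else '')
save(im,'s20.png')
p,Rg=kin.pose((0.497,-0.338,0.041),-90,-7,1); go(p,Rg)
"
```

```text
time: 45.45
position: [0.497, -0.2007, 0.2452]
eef_rot: [1.58, 1.568, 1.586]
contact_force: [0.4, -0.9, -0.0]
gripper_width: 1.001
t 45.5 tcp [ 0.497  -0.2007  0.2452] 
x [-0.     0.003 -1.   ] y [-0.006  1.     0.003] z [ 1.     0.006 -0.   ] w 1.001 F [ 0.4 -0.9 -0. ] j [-0.25  0.26  0.68  1.88 -0.19  1.07  0.51]
time: 46.75
position: [0.4967, -0.2053, 0.2456]
eef_rot: [-1.572, 0.131, -1.572]
contact_force: [0.5, -0.7, 0.6]
gripper_width: 1.001
t 46.8 tcp [ 0.4967 -0.2053  0.2456] 
x [-0.002 -0.991 -0.131] y [-0.001  0.131 -0.991] z [ 1.    -0.001 -0.001] w 1.001 F [ 0.5 -0.7  0.6] j [-0.98  0.84  0.98  2.15  0.97  0.98 -0.89]
top 114 [ 0.4944 -0.3393]
scene 213 [ 0.4966 -0.339 ]
linear [17.75 18.58  0.03] |25.7| dr [-0.2 -0.1 -0.7]
```

View pics/s20.png

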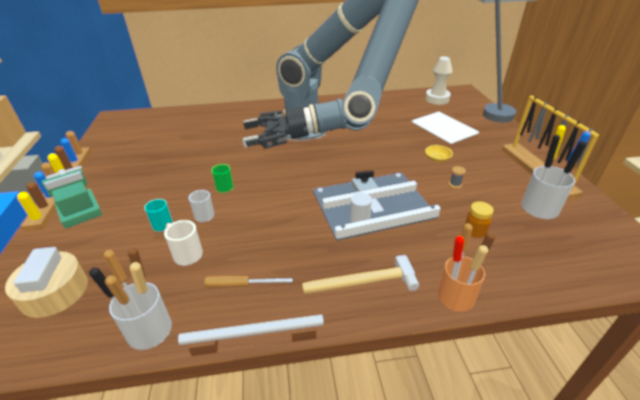

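A now stands at the flip spot, pixel (202,205), measured (0.496,-0.339). B in the jig at (360,207) is undisturbed. I repeat the side grasp.

```bash
python3 -m creep '[{"linear":[2.5,0,0],"dr":[0,0,-0.4],"hand":0},{"linear":[3,0,0],"dr":[0,0,-0.3],"hand":0},{"linear":[3,0,0],"dr":[0,0,0],"hand":0},{"linear":[3,0,0],"dr":[0,0,0],"hand":0},{"linear":[2.5,0,0],"dr":[0,0,0],"hand":0},{"linear":[0.5,1.5,0],"dr":[0,0,0],"hand":0},{"linear":[0,2.5,0],"dr":[0,0,0],"hand":0},{"linear":[0,2.5,0],"dr":[0,0,0],"hand":0},{"linear":[0,2.5,0],"dr":[0,0,0],"hand":0},{"linear":[0,2.5,0],"dr":[0,0,0],"hand":0},{"linear":[0,2.5,0],"dr":[0,0,0],"hand":0},{"linear":[0,2,0],"dr":[0,0,0],"hand":0},{"linear":[0,0,0],"dr":[0,0,0],"hand":0},{"linear":[0,0,0],"dr":[0,0,0],"hand":0}]' 50; python3 -c "
from h import *
import kin
s,R=st()
p,Rg=kin.pose((0.496,-0.339,0.041),-90,-7,1); go(p,Rg)
o,_=kin.offs(); print(kin.wrist(s['joints'],o))
S=ctrl.get_image('scene'); save(S,'s21.png',(120,60,420,300),2.5)
"
```

```text
time: 48.25
position: [0.4971, -0.3301, 0.0708]
eef_rot: [-1.567, 0.121, -1.572]
contact_force: [0.7, -0.7, 0.2]
gripper_width: 0.998
t 48.2 tcp [ 0.4971 -0.3301  0.0708] 
x [-0.001 -0.993 -0.12 ] y [ 0.004  0.12  -0.993] z [ 1.    -0.002  0.004] w 0.998 F [ 0.7 -0.7  0.2] j [-0.69  1.24  0.87  2.14  1.14  0.67 -1.32]
linear [ 3.14  2.85 -0.12] |4.2| dr [-0.2 -0.1  0.1]
[ 0.49726967 -0.02631883  0.10751088]
```

View pics/s21.png

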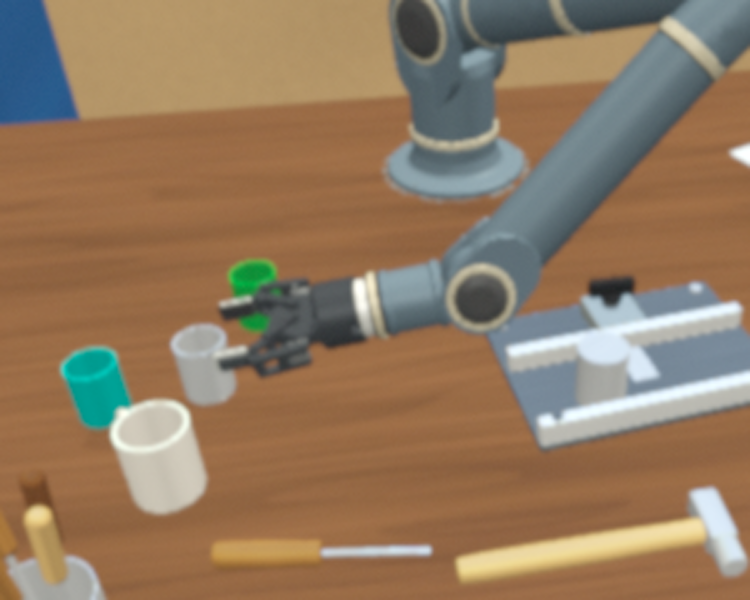

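```bash
python3 - <<'E'
from h import *
import kin
o,_=kin.offs(); s,R=st()
p,Rg=kin.pose((0.496,-0.339,0.041),-90,-7,1); e,j=kin.ik(p,Rg,o,seed=s['joints'],n=1); print(e,j.round(2))
for q in (s['joints'],j):
    w=kin.wrist(q,o); el=kin.elbow(q,o); print("wrist",w.round(3),"elbow",el.round(3))
    for t in (0,.1,.2,.3,.4,.5): print((w+(el-w)*t).round(3))
E
```

```text
t 48.3 tcp [ 0.4969 -0.3302  0.071 ] 
x [-0.001 -0.993 -0.12 ] y [ 0.004  0.12  -0.993] z [ 1.    -0.002  0.004] w 1.000 F [0.4 0.3 0.9] j [-0.69  1.24  0.87  2.14  1.14  0.67 -1.32]
1.7994128664877707e-07 [-0.64  1.32  0.87  2.11  1.19  0.62 -1.4 ]
wrist [ 0.497 -0.026  0.108] elbow [0.422 0.308 0.424]
[ 0.497 -0.026  0.108]
[0.49  0.007 0.139]
[0.482 0.041 0.171]
[0.475 0.074 0.203]
[0.467 0.107 0.234]
[0.46  0.141 0.266]
wrist [ 0.496 -0.054  0.076] elbow [0.447 0.296 0.381]
[ 0.496 -0.054  0.076]
[ 0.491 -0.019  0.106]
[0.486 0.016 0.137]
[0.481 0.051 0.167]
[0.476 0.086 0.198]
[0.472 0.121 0.229]
```

```bash
python3 -m creep '[{"linear":[0.5,1.3,0],"dr":[0,0,0],"hand":0},{"linear":[0.9,1,0],"dr":[0,0,0],"hand":0},{"linear":[0.9,0.4,-0.1],"dr":[0,0,0],"hand":0},{"linear":[0.5,0.1,0],"dr":[0,0,0],"hand":0},{"linear":[0,0,0],"dr":[0,0,0],"hand":0},{"linear":[0,0,0],"dr":[0,0,0],"hand":0}]' 50; python3 -c "
from h import *
import kin
s,R=st()
p,Rg=kin.pose((0.496,-0.339,0.041),-90,-7,1); go(p,Rg)"
```

```text
time: 48.9
position: [0.4951, -0.3546, 0.0379]
eef_rot: [-1.571, 0.118, -1.572]
contact_force: [-0.4, -0.4, 0.1]
gripper_width: 1.0
t 48.9 tcp [ 0.4951 -0.3546  0.0379] 
x [-0.001 -0.993 -0.118] y [-0.     0.118 -0.993] z [ 1.    -0.001 -0.   ] w 1.000 F [-0.4 -0.4  0.1] j [-0.65  1.32  0.86  2.12  1.18  0.62 -1.39]
linear [ 0.31 -0.12  0.09] |0.3| dr [ 0.  -0.1  0.2]
```

```bash
python3 -m creep '[{"linear":[0.3,-0.1,0.1],"dr":[0,0,0],"hand":0},{"linear":[0,0,0],"dr":[0,0,0],"hand":1},{"linear":[0,0,0],"dr":[0,0,0],"hand":1},{"linear":[0,0,0],"dr":[0,0,0],"hand":1},{"linear":[0,0,0],"dr":[0,0,0],"hand":1},{"linear":[0,0,0],"dr":[0,0,0],"hand":1},{"linear":[0,0,0],"dr":[0,0,0],"hand":1},{"linear":[0,0,0],"dr":[0,0,0],"hand":1}]' 60; python3 -c "
from h import *
s,R=st()"; python3 -m creep '[{"linear":[0,-1,0],"dr":[0,0,0],"hand":1},{"linear":[0,-2,0],"dr":[0,0,0],"hand":1},{"linear":[0,-2.5,0],"dr":[0,0,0],"hand":1},{"linear":[0,-2.5,0],"dr":[0,0,0],"hand":1},{"linear":[0,-2.5,0],"dr":[0,0,0],"hand":1},{"linear":[0,-2.5,0],"dr":[0,0,0],"hand":1},{"linear":[0,-2.5,0],"dr":[0,0,0],"hand":1},{"linear":[0,0,0],"dr":[0,0,0],"hand":1},{"linear":[0,0,0],"dr":[0,0,0],"hand":1}]' 60; python3 -c "
from h import *
s,R=st()
S=ctrl.get_image('scene'); save(S,'s22.png',(120,60,420,300),2.5)"
```

```text
time: 49.7
position: [0.4966, -0.3572, 0.0385]
eef_rot: [-1.571, 0.119, -1.571]
contact_force: [-0.6, 2.4, 2.0]
gripper_width: 0.639
t 49.7 tcp [ 0.4966 -0.3572  0.0385] 
x [-0.    -0.993 -0.118] y [ 0.     0.118 -0.993] z [ 1. -0.  0.] w 0.639 F [-0.6  2.4  2. ] j [-0.65  1.32  0.87  2.11  1.18  0.62 -1.39]
time: 50.6
position: [0.4961, -0.3756, 0.1913]
eef_rot: [-1.57, 0.122, -1.571]
contact_force: [0.2, 0.2, -2.4]
gripper_width: 0.638
t 50.6 tcp [ 0.4961 -0.3756  0.1913] 
x [-0.    -0.993 -0.122] y [ 0.     0.122 -0.993] z [ 1.    -0.001  0.   ] w 0.638 F [ 0.2  0.2 -2.4] j [-0.68  1.05  1.05  2.17  1.27  0.63 -1.17]
```

View pics/s22.png

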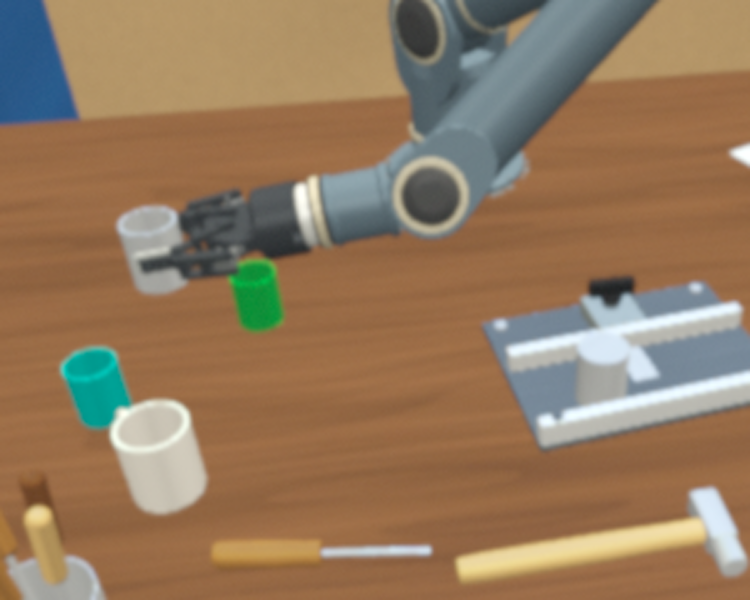

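A is held and upright. I roll it −180°.

```bash
python3 -m creep '[{"linear":[0,0,0],"dr":[-5,0,0],"hand":1},{"linear":[0,0,0],"dr":[-8,0,0],"hand":1},{"linear":[0,0,0],"dr":[-8,0,0],"hand":1},{"linear":[0,0,0],"dr":[-8,0,0],"hand":1},{"linear":[0,0,0],"dr":[-8,0,0],"hand":1},{"linear":[0,0,0],"dr":[-8,0,0],"hand":1},{"linear":[0,0,0],"dr":[-8,0,0],"hand":1},{"linear":[0,0,0],"dr":[-8,0,0],"hand":1},{"linear":[0,0,0],"dr":[-8,0,0],"hand":1},{"linear":[0,0,0],"dr":[-8,0,0],"hand":1},{"linear":[0,0,0],"dr":[-8,0,0],"hand":1},{"linear":[0,0,0],"dr":[-5,0,0],"hand":1},{"linear":[0,0,0],"dr":[0,0,0],"hand":1}]' 60; python3 -c "
from h import *
s,R=st()"; python3 -m creep '[{"linear":[0,0,0],"dr":[-5,0,0],"hand":1},{"linear":[0,0,0],"dr":[-8,0,0],"hand":1},{"linear":[0,0,0],"dr":[-8,0,0],"hand":1},{"linear":[0,0,0],"dr":[-8,0,0],"hand":1},{"linear":[0,0,0],"dr":[-8,0,0],"hand":1},{"linear":[0,0,0],"dr":[-8,0,0],"hand":1},{"linear":[0,0,0],"dr":[-8,0,0],"hand":1},{"linear":[0,0,0],"dr":[-8,0,0],"hand":1},{"linear":[0,0,0],"dr":[-8,0,0],"hand":1},{"linear":[0,0,0],"dr":[-8,0,0],"hand":1},{"linear":[0,0,0],"dr":[-8,0,0],"hand":1},{"linear":[0,0,0],"dr":[-5,0,0],"hand":1},{"linear":[0,0,0],"dr":[0,0,0],"hand":1},{"linear":[0,0,0],"dr":[0,0,0],"hand":1}]' 60; python3 -c "
from h import *
s,R=st()
S=ctrl.get_image('scene'); save(S,'s23.png',(120,60,420,300),2.5)"
```

```text
time: 51.95
position: [0.4963, -0.3754, 0.1905]
eef_rot: [3.139, 0.12, -1.571]
contact_force: [0.1, 0.6, -2.5]
gripper_width: 0.638
t 52.0 tcp [ 0.4963 -0.3754  0.1905] 
x [-0.    -0.993 -0.12 ] y [-1.     0.     0.002] z [-0.002  0.12  -0.993] w 0.638 F [ 0.1  0.6 -2.5] j [-0.6   0.94  0.9   2.17  1.35  0.79  0.35]
time: 53.35
position: [0.4964, -0.3756, 0.1915]
eef_rot: [1.572, 0.119, -1.571]
contact_force: [-0.2, -0.2, -2.1]
gripper_width: 0.635
t 53.4 tcp [ 0.4964 -0.3756  0.1915] 
x [-0.    -0.993 -0.119] y [-0.002 -0.119  0.993] z [-1.     0.001 -0.002] w 0.635 F [-0.2 -0.2 -2.1] j [-0.54  0.88  0.81  2.17  1.39  0.87  1.9 ]
```

View pics/s23.png

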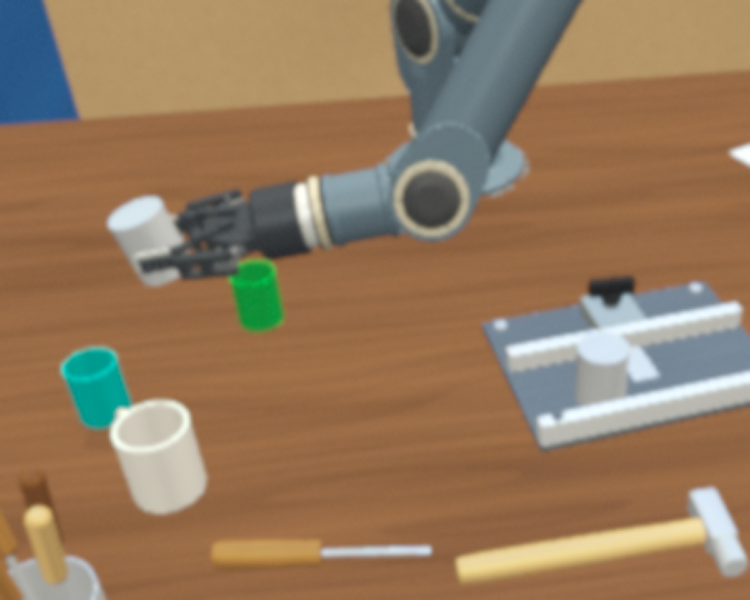

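```bash
python3 -m creep '[{"linear":[-0.6,0,0],"dr":[0,0,-1.8],"hand":1},{"linear":[-0.6,0,0],"dr":[0,0,-1.8],"hand":1},{"linear":[0.4,-2.3,0],"dr":[0,0,0],"hand":1},{"linear":[0.4,-2.3,0],"dr":[0,0,0],"hand":1},{"linear":[0.4,-2.3,0],"dr":[0,0,0],"hand":1},{"linear":[0.4,-2.3,0],"dr":[0,0,0],"hand":1},{"linear":[0.4,-2.3,0],"dr":[0,0,0],"hand":1},{"linear":[0.3,-1.5,0],"dr":[0,0,0],"hand":1},{"linear":[0.2,-1,0],"dr":[0,0,0],"hand":1},{"linear":[0.15,-0.8,0],"dr":[0,0,0],"hand":1},{"linear":[0.1,-0.6,0],"dr":[0,0,0],"hand":1},{"linear":[0,0,0],"dr":[0,0,0],"hand":1},{"linear":[0,0,0],"dr":[0,0,0],"hand":1}]' 60; python3 -m creep '[{"linear":[0.04,-0.2,0],"dr":[0,0,0],"hand":1},{"linear":[0,0,0],"dr":[0,0,0],"hand":1}]' 40; python3 -m creep '[{"linear":[0.04,-0.2,0],"dr":[0,0,0],"hand":1},{"linear":[0,0,0],"dr":[0,0,0],"hand":1}]' 30
```

```text
time: 54.7
position: [0.4965, -0.3632, 0.0379]
eef_rot: [1.572, 0.181, -1.571]
contact_force: [-0.3, 0.8, -1.8]
gripper_width: 0.631
time: 54.9
position: [0.4965, -0.363, 0.0355]
eef_rot: [1.571, 0.182, -1.571]
contact_force: [0.5, 0.5, -1.3]
gripper_width: 0.636
time: 55.1
position: [0.4965, -0.363, 0.0331]
eef_rot: [1.571, 0.182, -1.571]
contact_force: [0.2, 0.1, -1.6]
gripper_width: 0.638
```

```bash
python3 -m creep '[{"linear":[0.02,-0.1,0],"dr":[0,0,0],"hand":1},{"linear":[0,0,0],"dr":[0,0,0],"hand":1},{"linear":[0,0,0],"dr":[0,0,0],"hand":1}]' 20; python3 -m creep '[{"linear":[0,0,0],"dr":[0,0,0],"hand":0.35},{"linear":[0,0,0],"dr":[0,0,0],"hand":0.33},{"linear":[0,0,0],"dr":[0,0,0],"hand":0.3},{"linear":[0,0,0],"dr":[0,0,0],"hand":0.28},{"linear":[0,0,0],"dr":[0,0,0],"hand":0.25},{"linear":[0,0,0],"dr":[0,0,0],"hand":0.25},{"linear":[0,0,0],"dr":[0,0,0],"hand":0.25},{"linear":[0,0,0],"dr":[0,0,0],"hand":0.25}]' 20; python3 -c "
from h import *
s,R=st()
W=ctrl.get_image('wrist'); save(W,'w24.png')"
```

```text
time: 55.4
position: [0.4965, -0.3633, 0.0328]
eef_rot: [1.571, 0.181, -1.571]
contact_force: [0.1, 1.7, 1.6]
gripper_width: 0.64
time: 56.2
position: [0.4964, -0.3631, 0.0322]
eef_rot: [1.571, 0.182, -1.571]
contact_force: [0.9, -0.2, 0.6]
gripper_width: 0.754
t 56.2 tcp [ 0.4964 -0.3631  0.0322] 
x [-0.001 -0.983 -0.181] y [ 0.    -0.181  0.983] z [-1.     0.001  0.   ] w 0.754 F [ 0.9 -0.2  0.6] j [-0.48  1.15  0.67  2.11  1.36  0.8   1.67]
```

View pics/w24.png

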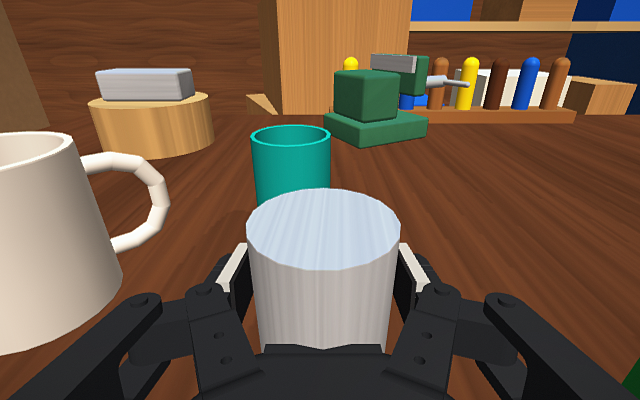

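A stands flat and mouth-down between the open pads. I use the same exit as before: rise, roll, nose down.

```bash
python3 -m creep '[{"linear":[0,0,0],"dr":[0,0,0],"hand":0},{"linear":[0,0,0],"dr":[0,0,0],"hand":0},{"linear":[0,0,0],"dr":[0,0,0],"hand":0},{"linear":[-0.3,1.5,0],"dr":[0,0,0],"hand":0},{"linear":[-0.45,2.45,0],"dr":[0,0,0],"hand":0},{"linear":[-0.45,2.45,0],"dr":[0,0,0],"hand":0},{"linear":[-0.45,2.45,0],"dr":[0,0,0],"hand":0},{"linear":[-0.45,2.45,0],"dr":[0,0,0],"hand":0},{"linear":[-0.45,2.45,0],"dr":[0,0,0],"hand":0},{"linear":[-0.45,2.45,0],"dr":[0,0,0],"hand":0},{"linear":[-0.45,2.45,0],"dr":[0,0,0],"hand":0},{"linear":[-2,0,0],"dr":[8,0,0],"hand":0},{"linear":[-2,0,0],"dr":[8,0,0],"hand":0},{"linear":[-2,0,0],"dr":[8,0,0],"hand":0},{"linear":[0,0,0],"dr":[8,0,0],"hand":0},{"linear":[0,0,0],"dr":[8,0,0],"hand":0},{"linear":[0,0,0],"dr":[8,0,0],"hand":0},{"linear":[0,0,0],"dr":[8,0,0],"hand":0},{"linear":[0,0,0],"dr":[8,0,0],"hand":0},{"linear":[0,0,0],"dr":[8,0,0],"hand":0}]' 40; python3 -c "
from h import *
s,R=st()
disc((.497,-.335))
go([.497,-.335,.2],mkR([0,0,-1],[.3,.95,0]))
"
```

```text
time: 58.25
position: [0.4961, -0.304, 0.2327]
eef_rot: [2.833, 0.182, -1.572]
contact_force: [0.5, -0.3, -0.7]
gripper_width: 1.001
t 58.2 tcp [ 0.4961 -0.304   0.2327] 
x [-0.001 -0.983 -0.181] y [-0.953 -0.054  0.299] z [-0.304  0.173 -0.937] w 1.001 F [ 0.5 -0.3 -0.7] j [-0.76  0.79  0.94  2.18  1.17  0.87  0.88]
top 235 mean [ 0.4932 -0.3389  0.0704] mec 0.4935 -0.3363 28.3 zstd 0.0022
scene 225 mean [ 0.4989 -0.3346  0.0699] mec 0.4954 -0.3353 28.9 zstd 0.0018
linear [ 3.66 -0.9   2.51] |4.5| dr [ 29.6 -80.7  -0.4]
```

```bash
python3 -m creep '[{"linear":[0,0,0],"dr":[2.7,-7.34,0],"hand":0},{"linear":[0,0,0],"dr":[2.7,-7.34,0],"hand":0},{"linear":[0,0,0],"dr":[2.7,-7.34,0],"hand":0},{"linear":[0,0,0],"dr":[2.7,-7.34,0],"hand":0},{"linear":[0,0,0],"dr":[2.7,-7.34,0],"hand":0},{"linear":[0,0,0],"dr":[2.7,-7.34,0],"hand":0},{"linear":[0,0,0],"dr":[2.7,-7.34,0],"hand":0},{"linear":[0,0,0],"dr":[2.7,-7.34,0],"hand":0},{"linear":[0,0,0],"dr":[2.7,-7.34,0],"hand":0},{"linear":[0,0,0],"dr":[2.7,-7.34,0],"hand":0},{"linear":[0,0,0],"dr":[2.7,-7.34,0],"hand":0},{"linear":[0,0,0],"dr":[0,0,0],"hand":0},{"linear":[0,0,0],"dr":[0,0,0],"hand":0}]' 40; python3 -c "
from h import *
s,R=st()
disc((.497,-.335))
go([.496,-.336,.12],mkR([0,0,-1],[.3,.95,0]))
W=ctrl.get_image('wrist'); save(W,'w25.png')
"
```

```text
time: 59.65
position: [0.4956, -0.3043, 0.2325]
eef_rot: [1.967, 1.566, -3.057]
contact_force: [0.6, 0.5, -0.3]
gripper_width: 1.004
t 59.6 tcp [ 0.4956 -0.3043  0.2325] 
x [-0.004 -0.    -1.   ] y [-0.952  0.306  0.004] z [ 0.306  0.952 -0.002] w 1.004 F [ 0.6  0.5 -0.3] j [ 0.04  0.35  0.57  1.78 -0.2   1.07  1.94]
top 274 mean [ 0.494  -0.3359  0.0702] mec 0.494 -0.3364 28.4 zstd 0.0021
scene 231 mean [ 0.4994 -0.3344  0.0699] mec 0.4957 -0.3343 30.5 zstd 0.0018
linear [11.21 -0.99 -3.28] |11.7| dr [-0.1 -0.  -0.3]
```

View pics/w25.png

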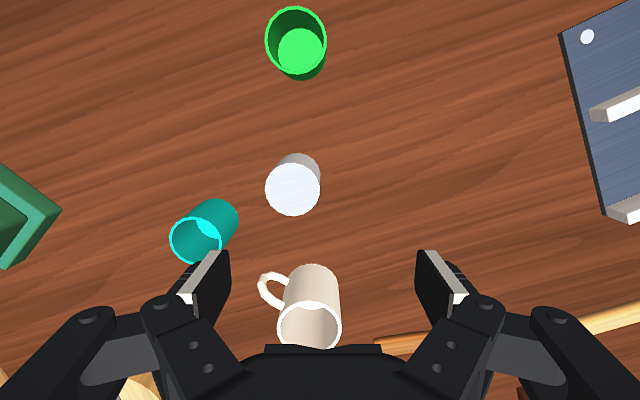

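The flipped beaker shows at (292,188), at almost the same place as before. I use the same descent.

```bash
python3 -m creep '[{"linear":[2,-0.3,-1],"dr":[0,0,0],"hand":0},{"linear":[3,-0.4,-1.1],"dr":[0,0,0],"hand":0},{"linear":[3,-0.3,-1.1],"dr":[0,0,0],"hand":0},{"linear":[3,0,0],"dr":[0,0,0],"hand":0},{"linear":[3,0,0],"dr":[0,0,0],"hand":0},{"linear":[3,0,0],"dr":[0,0,0],"hand":0},{"linear":[2.4,0,0],"dr":[0,0,0],"hand":0},{"linear":[0,0,0],"dr":[0,0,0],"hand":0},{"linear":[0,0,0],"dr":[0,0,0],"hand":1},{"linear":[0,0,0],"dr":[0,0,0],"hand":1},{"linear":[0,0,0],"dr":[0,0,0],"hand":1},{"linear":[0,0,0],"dr":[0,0,0],"hand":1},{"linear":[0,0,0],"dr":[0,0,0],"hand":1},{"linear":[0,0,0],"dr":[0,0,0],"hand":1}]' 60; python3 -c "
from h import *
s,R=st()"; python3 -m creep '[{"linear":[-2,0,0],"dr":[0,0,0],"hand":1},{"linear":[-3,0,0],"dr":[0,0,0],"hand":1},{"linear":[-3,0,0],"dr":[0,0,0],"hand":1},{"linear":[-2.5,0,0],"dr":[0,0,0],"hand":1},{"linear":[-1.5,0,0],"dr":[0,0,0],"hand":1},{"linear":[0,0,0],"dr":[-6.5,0,0],"hand":1},{"linear":[0,0,0],"dr":[-6.5,0,0],"hand":1},{"linear":[0,0,0],"dr":[-6.5,0,0],"hand":1},{"linear":[0,0,0],"dr":[-6.3,0,0],"hand":1},{"linear":[0,0,0],"dr":[0,0,0],"hand":1}]' 60; python3 -c "
from h import *
s,R=st()
go(J(.062,.06,.16),mkR([0,0,-1],JY))
"
```

```text
time: 61.2
position: [0.4973, -0.3376, 0.0407]
eef_rot: [-1.487, 1.57, -0.227]
contact_force: [0.3, 2.8, 6.6]
gripper_width: 0.635
t 61.2 tcp [ 0.4973 -0.3376  0.0407] 
x [ 0.001 -0.    -1.   ] y [-0.952  0.306 -0.001] z [0.306 0.952 0.   ] w 0.635 F [0.3 2.8 6.6] j [ 0.2   0.61  0.45  1.89 -0.39  0.72  2.13]
time: 62.2
position: [0.4954, -0.3372, 0.1584]
eef_rot: [0.995, 1.567, 2.704]
contact_force: [-0.8, -0.1, -0.5]
gripper_width: 0.633
t 62.2 tcp [ 0.4954 -0.3372  0.1584] 
x [-0.003  0.002 -1.   ] y [-0.99  -0.138  0.003] z [-0.138  0.99   0.002] w 0.633 F [-0.8 -0.1 -0.5] j [ 0.21  0.44  0.43  1.81 -0.22  0.94  2.44]
linear [ -0.11 -15.58  53.55] |55.8| dr [-0.2  0.1 -0.2]
```

```bash
python3 -m creep '[{"linear":[0,-0.5,1.5],"dr":[0,0,0],"hand":1},{"linear":[0,-0.8,2.5],"dr":[0,0,0],"hand":1},{"linear":[0,-1,3.3],"dr":[0,0,0],"hand":1},{"linear":[0,-1,3.3],"dr":[0,0,0],"hand":1},{"linear":[0,-1,3.3],"dr":[0,0,0],"hand":1},{"linear":[0,-1,3.3],"dr":[0,0,0],"hand":1},{"linear":[0,-1,3.3],"dr":[0,0,0],"hand":1},{"linear":[0,-1,3.3],"dr":[0,0,0],"hand":1},{"linear":[0,-1,3.3],"dr":[0,0,0],"hand":1},{"linear":[0,-1,3.3],"dr":[0,0,0],"hand":1},{"linear":[0,-1,3.3],"dr":[0,0,0],"hand":1},{"linear":[0,-1,3.3],"dr":[0,0,0],"hand":1},{"linear":[0,-1,3.3],"dr":[0,0,0],"hand":1},{"linear":[0,-1,3.3],"dr":[0,0,0],"hand":1},{"linear":[0,-1,3.3],"dr":[0,0,0],"hand":1},{"linear":[0,-0.6,3.3],"dr":[0,0,0],"hand":1},{"linear":[0,-0.4,2],"dr":[0,0,0],"hand":1},{"linear":[0,-0.2,1.3],"dr":[0,0,0],"hand":1},{"linear":[0,0,0],"dr":[0,0,0],"hand":1},{"linear":[0,0,0],"dr":[0,0,0],"hand":1}]' 60; python3 -c "
from h import *
s,R=st()
go(J(.061,.06,.055),mkR([0,0,-1],JY))
W=ctrl.get_image('wrist'); save(W,'w26.png')
S=ctrl.get_image('scene'); save(S,'s26.png',(200,80,460,260),3)
"
```

```text
time: 64.2
position: [0.5752, 0.2129, 0.1588]
eef_rot: [1.567, 1.568, -3.008]
contact_force: [-0.0, -1.3, -2.6]
gripper_width: 0.635
t 64.2 tcp [0.5752 0.2129 0.1588] 
x [-0.003 -0.    -1.   ] y [-0.991 -0.137  0.003] z [-0.137  0.991  0.   ] w 0.635 F [-0.  -1.3 -2.6] j [-0.64  0.45  0.29  1.77 -0.16  0.95  1.43]
linear [10.38 -0.03  0.17] |10.4| dr [-0.2  0.  -0.2]
```

View pics/s26.png

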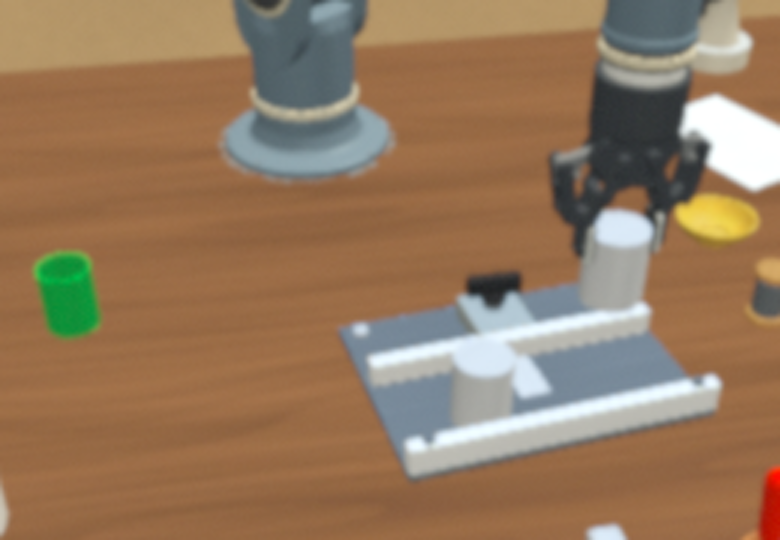

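```bash
python3 -m creep '[{"linear":[2,0,0.1],"dr":[0,0,0],"hand":1},{"linear":[2.5,0,0],"dr":[0,0,0],"hand":1},{"linear":[2.5,0,0],"dr":[0,0,0],"hand":1},{"linear":[2,0,0],"dr":[0,0,0],"hand":1},{"linear":[1,0,0],"dr":[0,0,0],"hand":1},{"linear":[0.5,0,0],"dr":[0,0,0],"hand":1},{"linear":[0,0,0],"dr":[0,0,0],"hand":1},{"linear":[0,0,0],"dr":[0,0,0],"hand":1}]' 60;  python3 -m creep '[{"linear":[0.2,0,0],"dr":[0,0,0],"hand":1},{"linear":[0,0,0],"dr":[0,0,0],"hand":1}]' 60;python3 -m creep '[{"linear":[0.2,0,0],"dr":[0,0,0],"hand":1},{"linear":[0,0,0],"dr":[0,0,0],"hand":1}]' 60
```

```text
time: 65.1
position: [0.576, 0.2149, 0.055]
eef_rot: [0.443, 1.569, 2.152]
contact_force: [0.3, 0.4, -1.9]
gripper_width: 0.637
time: 65.3
position: [0.5754, 0.2151, 0.0525]
eef_rot: [0.83, 1.569, 2.54]
contact_force: [-0.8, -1.5, -1.9]
gripper_width: 0.631
time: 65.5
position: [0.575, 0.215, 0.0499]
eef_rot: [1.172, 1.568, 2.882]
contact_force: [0.1, 0.3, -2.4]
gripper_width: 0.634
```

```bash
python3 -m creep '[{"linear":[0.1,0,0],"dr":[0,0,0],"hand":1},{"linear":[0,0,0],"dr":[0,0,0],"hand":1},{"linear":[0,0,0],"dr":[0,0,0],"hand":1}]' 60;python3 -m creep '[{"linear":[0,0,0],"dr":[0,0,0],"hand":0.3},{"linear":[0,0,0],"dr":[0,0,0],"hand":0.25},{"linear":[0,0,0],"dr":[0,0,0],"hand":0.2},{"linear":[0,0,0],"dr":[0,0,0],"hand":0.1},{"linear":[0,0,0],"dr":[0,0,0],"hand":0.1},{"linear":[-2,0,0],"dr":[0,0,0],"hand":0.1},{"linear":[-3,0,0],"dr":[0,0,0],"hand":0.1},{"linear":[-4,0,0],"dr":[0,0,0],"hand":0.1},{"linear":[-4,0,0],"dr":[0,0,0],"hand":0},{"linear":[-4,0,0],"dr":[0,0,0],"hand":0},{"linear":[0,0,0],"dr":[0,0,0],"hand":0}]' 60; python3 -c "
from h import *
s,R=st()
W=ctrl.get_image('wrist'); save(W,'w27.png')
S=ctrl.get_image('scene'); save(S,'s27.png',(200,80,460,260),3)
for y in (-.06,.06): disc(J(.061,y),.072,.088)
T=ctrl.get_image('top'); save(T,'t27.png',(205,140,335,270),4)
"
```

```text
time: 65.8
position: [0.5751, 0.215, 0.0489]
eef_rot: [1.158, 1.568, 2.868]
contact_force: [0.3, 0.0, -1.6]
gripper_width: 0.637
time: 66.9
position: [0.5791, 0.2158, 0.2255]
eef_rot: [-1.081, 1.56, 0.628]
contact_force: [1.3, -0.9, -0.1]
gripper_width: 1.001
t 66.9 tcp [0.5791 0.2158 0.2255] 
x [ 0.008  0.006 -1.   ] y [-0.99  -0.138 -0.009] z [-0.138  0.99   0.005] w 1.001 F [ 1.3 -0.9 -0.1] j [-0.66  0.38  0.31  1.71 -0.13  1.06  1.41]
top 268 mean [0.5893 0.0933 0.0779] mec 0.5894 0.0939 27.8 zstd 0.0021
scene 245 mean [0.5942 0.0936 0.0777] mec 0.5913 0.0962 30.1 zstd 0.0017
top 265 mean [0.5709 0.2107 0.0779] mec 0.5716 0.2115 28.4 zstd 0.0021
scene 230 mean [0.5754 0.2119 0.0779] mec 0.5726 0.212 29.5 zstd 0.0017
```

View pics/w27.png

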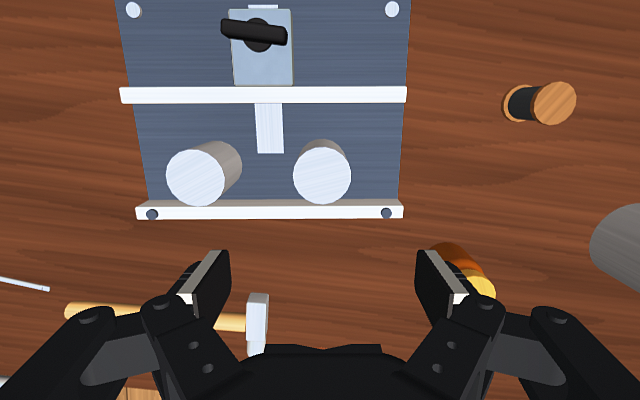

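View pics/s27.png

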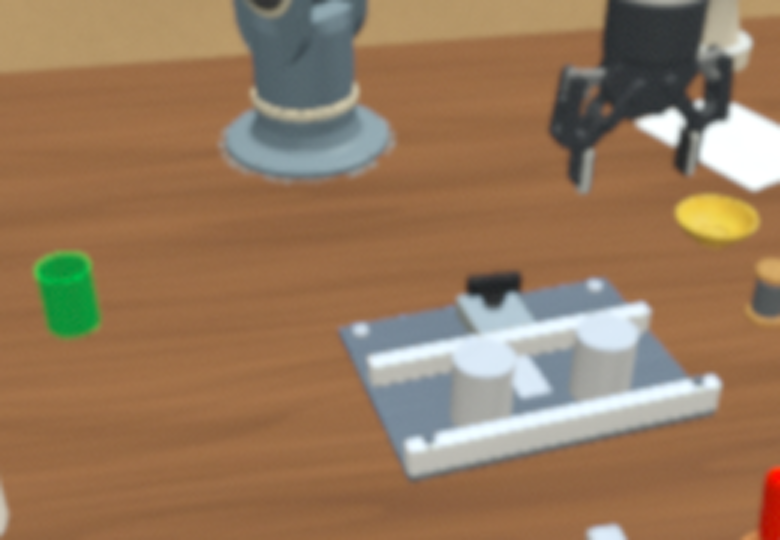

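Both beakers stand flat with tops at 78 mm, pixels (482,380) and (605,360) in the crop. Next: back to the knob, push the jaw up, and tighten.

```bash
python3 -m creep '[{"linear":[0,0,0],"dr":[8.2,0,0],"hand":0},{"linear":[0,0,0],"dr":[8.2,0,0],"hand":0},{"linear":[0,0,0],"dr":[8.2,0,0],"hand":0},{"linear":[0,0,0],"dr":[8.2,0,0],"hand":0},{"linear":[0,0,0],"dr":[8.2,0,0],"hand":0},{"linear":[0,0,0],"dr":[8.2,0,0],"hand":0},{"linear":[0,0,0],"dr":[8.2,0,0],"hand":0},{"linear":[0,0,0],"dr":[8.2,0,0],"hand":0},{"linear":[0,0,0],"dr":[8.2,0,0],"hand":0},{"linear":[0,0,0],"dr":[8.2,0,0],"hand":0},{"linear":[0,0,0],"dr":[8.2,0,0],"hand":0},{"linear":[0,0,0],"dr":[7.3,0,0],"hand":0},{"linear":[0,0,0],"dr":[0,0,0],"hand":0}]' 50; python3 -c "
from h import *
s,R=st()
go([.456,.1365,.15],mkR([0,0,-1],[1,.01,0]))
for n in ('top','scene'):
  Q,_,_=cloud(ctrl.get_image(n))
  m=(np.hypot(Q[:,0]-.456,Q[:,1]-.137)<0.05)&(Q[:,2]>0.06)&(Q[:,2]<0.085)
  t=Q[m][:,:2]; print(n,m.sum(),t.mean(0).round(4)); 
  if m.sum()>5: w,v=np.linalg.eigh(np.cov(t.T)); print('bar dir',v[:,1], t.max(0)-t.min(0))
"
```

```text
time: 68.55
position: [0.5751, 0.2149, 0.2179]
eef_rot: [-2.954, 1.567, -2.946]
contact_force: [-0.1, -0.2, -0.4]
gripper_width: 1.002
t 68.5 tcp [0.5751 0.2149 0.2179] 
x [-0.004 -0.001 -1.   ] y [-0.008  1.    -0.001] z [ 1.     0.008 -0.004] w 1.002 F [-0.1 -0.2 -0.4] j [-0.93  0.44  0.7   1.73 -0.32  1.09 -0.12]
linear [  6.84  -7.74 -11.95] |15.8| dr [-0.1 -0.2  0. ]
top 93 [0.4537 0.1359]
bar dir [-0.00152746  0.99999883] [0.01243824 0.05315668]
scene 96 [0.4585 0.1359]
bar dir [-1.69415814e-04  9.99999986e-01] [0.01610735 0.05309968]
```

```bash
python3 -m creep '[{"linear":[0,-1.5,-2.2],"dr":[0,0,0],"hand":0.5},{"linear":[0,-2,-3],"dr":[0,0,0],"hand":0.5},{"linear":[0,-2,-3],"dr":[0,0,0],"hand":0.5},{"linear":[0,-1.6,-2.5],"dr":[0,0,0],"hand":0.5},{"linear":[0,-0.75,-1.2],"dr":[0,0,0],"hand":0.5},{"linear":[2,0,0],"dr":[0,0,0],"hand":0.5},{"linear":[3,0,0],"dr":[0,0,0],"hand":0.5},{"linear":[2,0,0],"dr":[0,0,0],"hand":0.5},{"linear":[0,0,0],"dr":[0,0,0],"hand":0.5},{"linear":[0,0,0],"dr":[0,0,0],"hand":0.5}]' 50; python3 -c "
from h import *
s,R=st()
go([.456,.136,.061],mkR([0,0,-1],[1,0,0]))
W=ctrl.get_image('wrist'); save(W,'w28.png')"
```

```text
time: 69.65
position: [0.4578, 0.1356, 0.1496]
eef_rot: [2.979, 1.569, 2.987]
contact_force: [0.2, -0.3, -0.0]
gripper_width: 0.5
t 69.7 tcp [0.4578 0.1356 0.1496] 
x [-0.002  0.    -1.   ] y [-0.008  1.     0.   ] z [ 1.     0.008 -0.002] w 0.500 F [ 0.2 -0.3 -0. ] j [-0.98  0.29  0.72  2.11 -0.26  0.83 -0.09]
linear [ 8.86  0.04 -0.16] |8.9| dr [ 0.5 -0.1 -0. ]
```

View pics/w28.png

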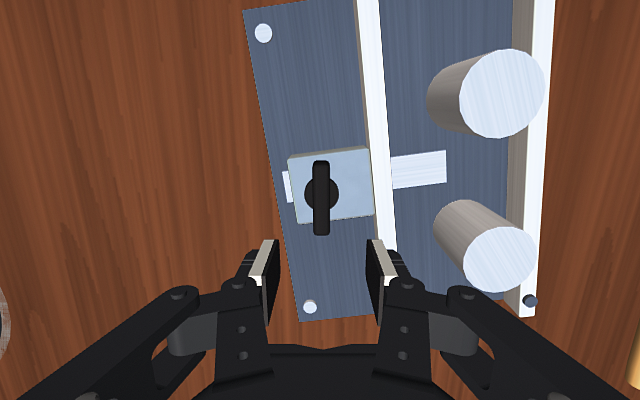

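The bar at (321,197) is centred and aligned. I'll descend and grip.

```bash
python3 -m creep '[{"linear":[3,0,0],"dr":[0.5,0,0],"hand":0.5},{"linear":[3,0,0],"dr":[0,0,0],"hand":0.5},{"linear":[2.6,0,0],"dr":[0,0,0],"hand":0.5},{"linear":[0,0,0],"dr":[0,0,0],"hand":0.5},{"linear":[0,0,0],"dr":[0,0,0],"hand":0.5},{"linear":[0,0,0],"dr":[0,0,0],"hand":1},{"linear":[0,0,0],"dr":[0,0,0],"hand":1},{"linear":[0,0,0],"dr":[0,0,0],"hand":1},{"linear":[0,0,0],"dr":[0,0,0],"hand":1},{"linear":[0,0,0],"dr":[0,0,0],"hand":1},{"linear":[0,0,0],"dr":[0,0,0],"hand":1}]' 60; python3 -c "
from h import *
s,R=st()
go(s['position']+0.05*JX)"
```

```text
time: 70.8
position: [0.4578, 0.1361, 0.0648]
eef_rot: [1.76, 1.568, 1.759]
contact_force: [-0.9, -0.2, 7.0]
gripper_width: 0.122
t 70.8 tcp [0.4578 0.1361 0.0648] 
x [-0.001  0.003 -1.   ] y [0.    1.    0.003] z [ 1.    -0.    -0.001] w 0.122 F [-0.9 -0.2  7. ] j [-0.87  0.44  0.62  2.17 -0.43  0.65  0.05]
linear [-0.    0.71  4.95] |5.0| dr [0. 0. 0.]
```

```bash
python3 -m creep '[{"linear":[0,0,0],"dr":[0,0,0],"hand":0.7},{"linear":[0.4,0,0],"dr":[0,0,0],"hand":0.7},{"linear":[0,0,0],"dr":[0,0,0],"hand":0.7},{"linear":[0,0,0],"dr":[0,0,0],"hand":1},{"linear":[0,0,0],"dr":[0,0,0],"hand":1},{"linear":[0,0,0],"dr":[0,0,0],"hand":1},{"linear":[0,0,0],"dr":[0,0,0],"hand":1},{"linear":[0,0,0],"dr":[0,0,0],"hand":1}]' 60; python3 -c "
from h import *
s,R=st()"
```

```text
time: 71.6
position: [0.4571, 0.1354, 0.0593]
eef_rot: [2.799, 1.569, 2.798]
contact_force: [-0.3, -1.4, 1.3]
gripper_width: 0.13
t 71.6 tcp [0.4571 0.1354 0.0593] 
x [-0.002  0.001 -1.   ] y [0.001 1.    0.001] z [ 1.    -0.001 -0.002] w 0.130 F [-0.3 -1.4  1.3] j [-0.86  0.45  0.61  2.18 -0.43  0.64  0.06]
```

```bash
python3 -m creep '[{"linear":[0,0.07,0.5],"dr":[0,0,0],"hand":1},{"linear":[0,0.07,0.5],"dr":[0,0,0],"hand":1},{"linear":[0,0.07,0.5],"dr":[0,0,0],"hand":1},{"linear":[0,0.07,0.5],"dr":[0,0,0],"hand":1},{"linear":[0,0.07,0.5],"dr":[0,0,0],"hand":1},{"linear":[0,0.07,0.5],"dr":[0,0,0],"hand":1},{"linear":[0,0.07,0.5],"dr":[0,0,0],"hand":1},{"linear":[0,0.07,0.5],"dr":[0,0,0],"hand":1},{"linear":[0,0.04,0.3],"dr":[0,0,0],"hand":1},{"linear":[0,0,0],"dr":[0,0,0],"hand":1},{"linear":[0,0,0],"dr":[0,0,0],"hand":1}]' 60; python3 -c "
from h import *
s,R=st()
W=ctrl.get_image('wrist'); save(W,'w29.png')"
```

```text
time: 72.7
position: [0.4993, 0.1414, 0.0593]
eef_rot: [2.894, 1.566, 2.893]
contact_force: [-2.0, -1.0, 6.2]
gripper_width: 0.133
t 72.7 tcp [0.4993 0.1414 0.0593] 
x [-0.004  0.001 -1.   ] y [0.001 1.    0.001] z [ 1.    -0.001 -0.004] w 0.133 F [-2.  -1.   6.2] j [-0.82  0.5   0.6   2.08 -0.45  0.69  0.08]
```

View pics/w29.png

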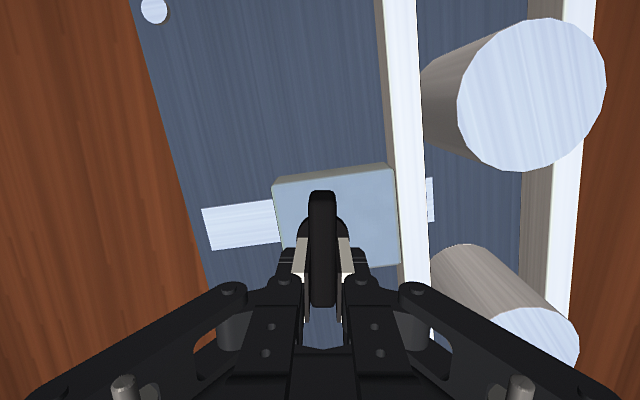

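```bash
python3 -m creep '[{"linear":[0,0.03,0.2],"dr":[0,0,0],"hand":1},{"linear":[0,0.03,0.2],"dr":[0,0,0],"hand":1},{"linear":[0,0.03,0.2],"dr":[0,0,0],"hand":1},{"linear":[0,0,0],"dr":[0,0,0],"hand":1}]' 60; for i in 1; do :; done; python3 -m creep '[{"linear":[0,0.03,0.2],"dr":[0,0,0],"hand":1},{"linear":[0,0,0],"dr":[0,0,0],"hand":1}]' 60; python3 -m creep '[{"linear":[0,0.03,0.2],"dr":[0,0,0],"hand":1},{"linear":[0,0,0],"dr":[0,0,0],"hand":1}]' 60
```

```text
time: 73.15
position: [0.5048, 0.1423, 0.0593]
eef_rot: [2.947, 1.565, 2.946]
contact_force: [-3.4, -1.1, 7.5]
gripper_width: 0.131
time: 73.35
position: [0.5068, 0.1425, 0.0593]
eef_rot: [2.957, 1.565, 2.956]
contact_force: [-3.2, -1.3, 7.5]
gripper_width: 0.133
time: 73.55
position: [0.5088, 0.1428, 0.0593]
eef_rot: [2.955, 1.565, 2.954]
contact_force: [-2.9, -1.1, 7.9]
gripper_width: 0.127
```

```bash
python3 -m creep '[{"linear":[0,0.03,0.2],"dr":[0,0,0],"hand":1},{"linear":[0,0,0],"dr":[0,0,0],"hand":1}]' 60; python3 -m creep '[{"linear":[0,0.03,0.2],"dr":[0,0,0],"hand":1},{"linear":[0,0,0],"dr":[0,0,0],"hand":1}]' 60
```

```text
time: 73.75
position: [0.5099, 0.143, 0.0593]
eef_rot: [3.009, 1.563, 3.008]
contact_force: [-5.7, -1.8, 10.2]
gripper_width: 0.123
time: 73.95
position: [0.5101, 0.143, 0.0592]
eef_rot: [3.051, 1.559, 3.05]
contact_force: [-9.9, -2.3, 15.0]
gripper_width: 0.131
```

The force is rising and the jaw has stopped, so the beakers are against the fence. I push slightly more, then turn the knob clockwise.

```bash
python3 -m creep '[{"linear":[0,0.02,0.15],"dr":[0,0,0],"hand":1},{"linear":[0,0,0],"dr":[6,0,0],"hand":1},{"linear":[0,0,0],"dr":[6,0,0],"hand":1},{"linear":[0,0,0],"dr":[6,0,0],"hand":1},{"linear":[0,0,0],"dr":[6,0,0],"hand":1},{"linear":[0,0,0],"dr":[6,0,0],"hand":1},{"linear":[0,0,0],"dr":[6,0,0],"hand":1},{"linear":[0,0,0],"dr":[6,0,0],"hand":1},{"linear":[0,0,0],"dr":[6,0,0],"hand":1},{"linear":[0,0,0],"dr":[6,0,0],"hand":1},{"linear":[0,0,0],"dr":[6,0,0],"hand":1},{"linear":[0,0,0],"dr":[0,0,0],"hand":1}]' 60; python3 -c "
from h import *
s,R=st(); print(s['ft_torque'], np.degrees(np.arctan2(R[1,2],R[0,2])))
W=ctrl.get_image('wrist'); save(W,'w30.png')"
```

```text
time: 75.15
position: [0.5073, 0.1447, 0.0592]
eef_rot: [-2.336, 1.548, 2.898]
contact_force: [-21.7, 0.1, 29.8]
gripper_width: 0.128
t 75.2 tcp [0.5073 0.1447 0.0592] 
x [-0.022  0.005 -1.   ] y [ 0.867  0.498 -0.016] z [ 0.498 -0.867 -0.015] w 0.128 F [-21.7   0.1  29.8] j [-1.    0.62  0.88  2.06 -0.68  0.8  -0.75]
[ 0.30758761  4.55509567 -0.07566479] -60.11126619346
```

View pics/w30.png

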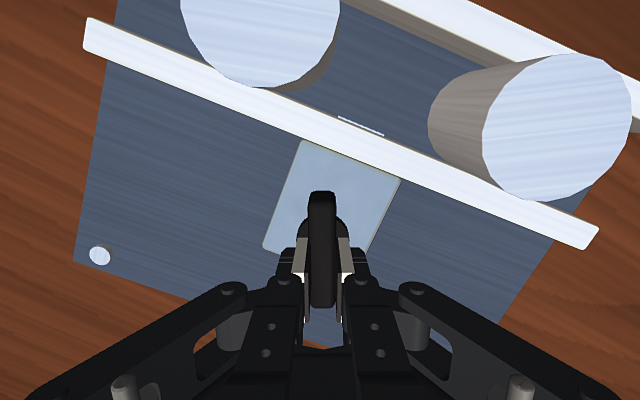

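```bash
python3 -m creep '[{"linear":[-0.15,-0.1,-0.04],"dr":[0,0,0],"hand":1},{"linear":[0,0,0],"dr":[0,0,0],"hand":1}]' 60; python3 -m creep '[{"linear":[-0.1,-0.1,-0.04],"dr":[4,0,0],"hand":1},{"linear":[0,0,0],"dr":[5,0,0],"hand":1},{"linear":[0,0,0],"dr":[5,0,0],"hand":1},{"linear":[0,0,0],"dr":[0,0,0],"hand":1}]' 60; python3 -c "
from h import *
s,R=st(); print(s['ft_torque'], np.degrees(np.arctan2(R[1,2],R[0,2])))"
```

```text
time: 75.4
position: [0.5071, 0.1447, 0.0593]
eef_rot: [-2.309, 1.552, 2.927]
contact_force: [-14.3, 1.1, 11.1]
gripper_width: 0.127
time: 75.8
position: [0.5068, 0.1455, 0.0595]
eef_rot: [-2.058, 1.553, 2.933]
contact_force: [-9.7, 3.3, 3.0]
gripper_width: 0.131
t 75.8 tcp [0.5068 0.1455 0.0595] 
x [-0.017  0.004 -1.   ] y [ 0.961  0.275 -0.015] z [ 0.275 -0.961 -0.008] w 0.131 F [-9.7  3.3  3. ] j [-1.04  0.65  0.94  2.06 -0.73  0.83 -0.94]
[ 0.77585396  2.07078777 -0.05992293] -74.046392098498
```

```bash
python3 -m creep '[{"linear":[0,0,0],"dr":[4,0,0],"hand":1},{"linear":[0,0,0],"dr":[4,0,0],"hand":1},{"linear":[0,0,0],"dr":[0,0,0],"hand":1},{"linear":[0,0,0],"dr":[0,0,0],"hand":1}]' 80; python3 -c "
from h import *
s,R=st(); print(s['ft_torque'], np.degrees(np.arctan2(R[1,2],R[0,2])))"; python3 -m creep '[{"linear":[0,0,0],"dr":[3,0,0],"hand":1},{"linear":[0,0,0],"dr":[3,0,0],"hand":1},{"linear":[0,0,0],"dr":[0,0,0],"hand":1},{"linear":[0,0,0],"dr":[0,0,0],"hand":1}]' 80; python3 -c "
from h import *
s,R=st(); print(s['ft_torque'], np.degrees(np.arctan2(R[1,2],R[0,2])))
W=ctrl.get_image('wrist'); save(W,'w31.png')"
```

```text
time: 76.2
position: [0.5067, 0.146, 0.0596]
eef_rot: [-1.984, 1.553, 2.869]
contact_force: [-10.8, 4.2, 3.3]
gripper_width: 0.123
t 76.2 tcp [0.5067 0.146  0.0596] 
x [-0.017  0.005 -1.   ] y [ 0.99   0.14  -0.016] z [ 0.14  -0.99  -0.007] w 0.123 F [-10.8   4.2   3.3] j [-1.06  0.66  0.97  2.06 -0.76  0.84 -1.05]
[8.88989568e-01 2.21332484e+00 1.86939990e-03] -81.96167882238026
time: 76.6
position: [0.5067, 0.1461, 0.0596]
eef_rot: [-1.798, 1.553, 2.957]
contact_force: [-11.3, 2.8, 4.4]
gripper_width: 0.116
t 76.6 tcp [0.5067 0.1461 0.0596] 
x [-0.018  0.003 -1.   ] y [ 0.999  0.043 -0.018] z [ 0.043 -0.999 -0.004] w 0.116 F [-11.3   2.8   4.4] j [-1.07  0.68  1.    2.06 -0.78  0.86 -1.13]
[0.81110711 2.19098936 1.53831602] -87.52983485261294
```

View pics/w31.png

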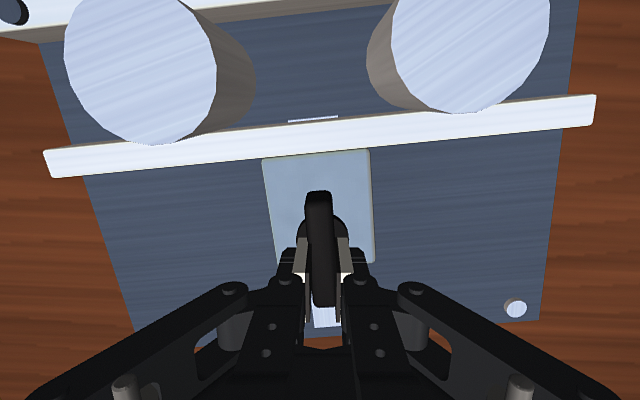

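The stop is reached: torque 1.5 N m, and the bar is in line with jig x. I release and rise.

```bash
python3 -m creep '[{"linear":[0,0,0],"dr":[0,0,0],"hand":0.5},{"linear":[0,0,0],"dr":[0,0,0],"hand":0.5},{"linear":[0,0,0],"dr":[0,0,0],"hand":0.5},{"linear":[-1.5,0,0],"dr":[0,0,0],"hand":0.5},{"linear":[-3,0,0],"dr":[0,0,0],"hand":0.4},{"linear":[-4,0,0],"dr":[0,0,0],"hand":0.2},{"linear":[-4,0,0],"dr":[0,0,0],"hand":0},{"linear":[-4,0,0],"dr":[0,0,0],"hand":0},{"linear":[0,-4,0],"dr":[0,0,0],"hand":0},{"linear":[0,-4,0],"dr":[0,0,0],"hand":0},{"linear":[0,-3,0],"dr":[0,0,0],"hand":0},{"linear":[0,0,0],"dr":[0,0,0],"hand":0}]' 60; python3 -c "
from h import *
s,R=st()
T=ctrl.get_image('top'); save(T,'t32.png'); save(T,'t32c.png',(205,150,335,270),5)
S=ctrl.get_image('scene'); save(S,'s32.png'); save(S,'s32c.png',(300,150,450,250),5)
W=ctrl.get_image('wrist'); save(W,'w32.png')
for y in (-.06,.06):
    disc(J(.072,y),.072,.088)
for n in ('top','scene'):
    Q,_,_=cloud(ctrl.get_image(n)); L=(Q-J0)@np.stack([JX,JY,[0,0,1]],1)
    m=(abs(L[:,1])<.14)&(L[:,0]>-.1)&(L[:,0]<.13)&(L[:,2]>.03)&(L[:,2]<.046)&((abs(L[:,1])>.1)|(abs(L[:,1])<.02))
    f=m&(L[:,0]>.09); jw=m&(L[:,0]<.09)&(abs(L[:,1])>.1)
    print(n,'fence',np.percentile(L[f,0],[2,98]).round(4),'jaw',np.percentile(L[jw,0],[2,98]).round(4))
    k=(abs(L[:,1])<.05)&(L[:,0]>-.08)&(L[:,0]<.03)&(L[:,2]>.06); t=L[k][:,:2]
    if k.sum()>5: w,v=np.linalg.eigh(np.cov(t.T)); print('knob',t.mean(0).round(4),'dir',v[:,1].round(3))
"
```

```text
time: 77.85
position: [0.4002, 0.1396, 0.2269]
eef_rot: [-2.54, 1.557, 2.209]
contact_force: [1.3, -0.2, 0.5]
gripper_width: 1.004
t 77.8 tcp [0.4002 0.1396 0.2269] 
x [-0.008  0.011 -1.   ] y [ 0.999  0.037 -0.008] z [ 0.037 -0.999 -0.012] w 1.004 F [ 1.3 -0.2  0.5] j [-1.61  0.07  1.28  2.14 -0.1   0.99 -1.81]
top 269 mean [0.603  0.0955 0.0781] mec 0.6032 0.0952 28.2 zstd 0.0021
scene 252 mean [0.6079 0.0959 0.0778] mec 0.6054 0.0965 29.2 zstd 0.0018
top 271 mean [0.5859 0.2131 0.0783] mec 0.5864 0.2129 28.0 zstd 0.0022
scene 231 mean [0.591  0.2133 0.0779] mec 0.5875 0.2156 29.4 zstd 0.0018
top fence [0.0998 0.114 ] jaw [0.0281 0.0439]
knob [-0.0276 -0.0065] dir [-0.966 -0.258]
scene fence [0.1017 0.1175] jaw [0.0308 0.0467]
knob [-0.0454 -0.0086] dir [-0.984 -0.179]
```

View pics/s32.png

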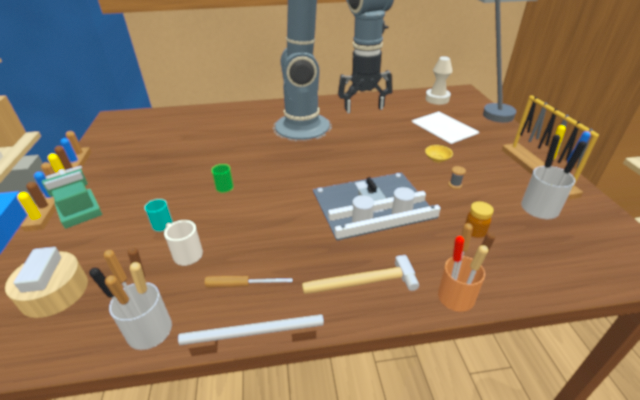

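View pics/t32.png

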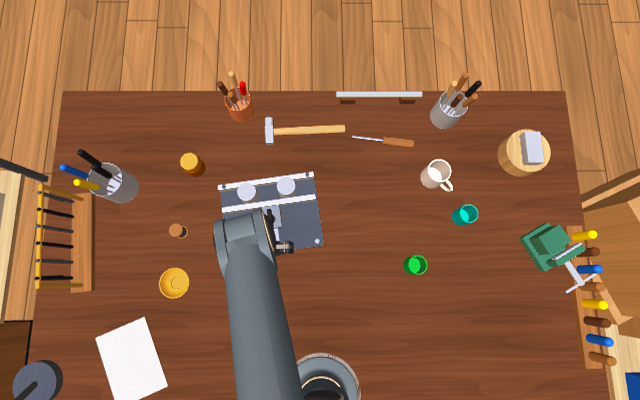

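View pics/w32.png

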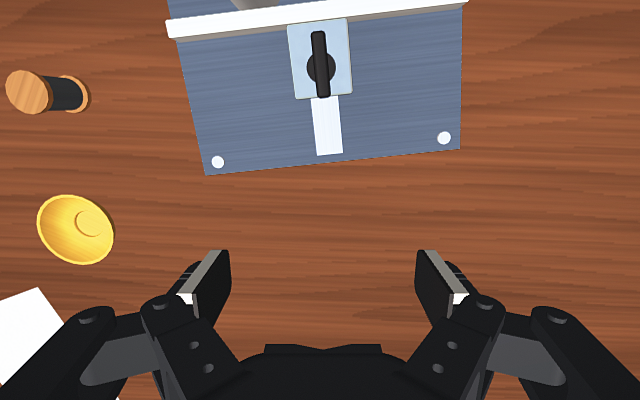

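View pics/s32c.png

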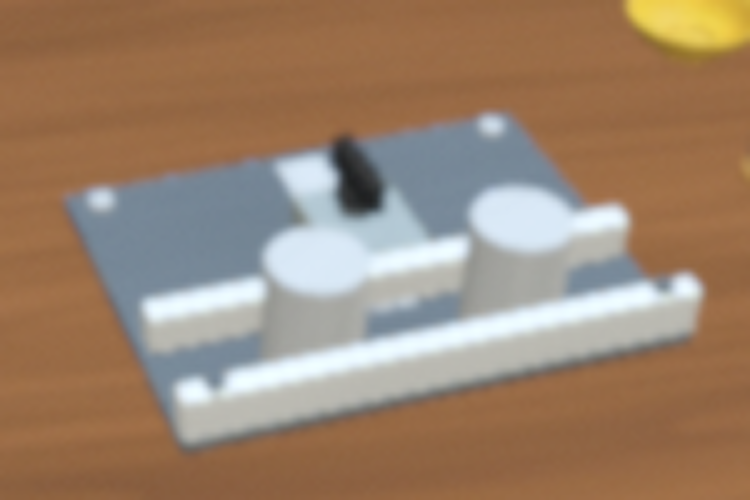

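```bash
python3 - <<'E'
from h import *
for n in ('wrist','scene','top'):
    im=ctrl.get_image(n); Q,u,v=cloud(im); L=(Q-J0)@np.stack([JX,JY,[0,0,1]],1)
    dark=im["color"][v,u].max(1)<75
    k=(abs(L[:,1])<.04)&(L[:,0]>-.08)&(L[:,0]<.03)&(L[:,2]>.064)&(L[:,2]<.08)&dark; t=L[k][:,:2]
    if k.sum()>5:
        w,ev=np.linalg.eigh(np.cov(t.T)); d=ev[:,1]; print(n,k.sum(),'knob',t.mean(0).round(4),'ext',(t.max(0)-t.min(0)).round(4),'ang rad',np.arctan(d[1]/d[0]).round(3))
    # jig yaw by this camera: jaw edge
    m=(abs(L[:,1])<.14)&(L[:,0]>.02)&(L[:,0]<.055)&(L[:,2]>.031)&(L[:,2]<.046)&(abs(L[:,1])>.03)
    if m.sum()>50: print(' jaw slope',np.polyfit(L[m,1],L[m,0],1)[0].round(4))
E
```

```text
wrist 937 knob [-0.0137  0.0038] ext [0.0553 0.013 ] ang rad 0.0
 jaw slope 0.0219
scene 39 knob [-0.0089 -0.0038] ext [0.0473 0.0086] ang rad 0.032
 jaw slope -0.0034
top 63 knob [-0.0131 -0.0022] ext [0.0548 0.0118] ang rad 0.06
 jaw slope -0.0007
```

The final pictures show both beakers mouth-down in the jig at scene pixels (363,207) and (404,198). The gap is about 55.5 mm, the knob bar is in line with jig x, and the bystanders are at their starting pixels. I'm handing in.

```bash
python3 -c "
from h import *
s,R=st()
for lab in ['mug','spool','hammer','file','jar','dish']:
    T=ctrl.get_image('top') if lab=='mug' else T
    d=ctrl.silhouettes(lab,'top')
    print(lab,[np.round(x['position']) for x in d[:1]])
print(ctrl.close_job())"
```

```text
t 78.5 tcp [0.404  0.1392 0.2267] 
x [-0.002 -0.001 -1.   ] y [ 0.999  0.033 -0.002] z [ 0.033 -0.999  0.001] w 0.996 F [-1.4  0.3  0.6] j [-1.6   0.09  1.27  2.13 -0.1   0.99 -1.81]
mug [array([441., 179.])]
spool [array([180., 228.])]
hammer [array([293., 132.])]
file [array([396., 144.])]
jar [array([194., 165.])]
dish [array([172., 284.])]
the job is handed in; nothing more can be done
None
```

Both steel beakers are clamped mouth-down in the jig; there were two in this run. I loosened the knob and drew the jaw back about 61 mm. I then turned each beaker over on the bench and stood it mouth-down on the bed. Last, I pushed the jaw up until the force rose and turned the knob to its stop. One beaker was knocked about 3 cm aside early on. I measured its new position and carried on from there. The job was handed in at 78.5 s.

- **Beakers:** both tops are flat at about 78 mm, as expected for a 70 mm beaker on the 8 mm bed.
- **Clamp:** the jaw–fence gap reads 55–56 mm against the beakers' 56 mm diameter.
- **Knob:** the stop was felt at 1.5 N m. The cameras disagree slightly on the bar's angle, reading 0.00, 0.03 and 0.06 rad, which I put down to measurement error.
- **Bystanders:** the mug, spool, hammer, screwdriver (listed as file), jar and dish were found within about 4 pixels of where they started. By eye, the green and turquoise beakers had not moved either.
- **Force while tightening:** the tool force rose briefly to about 37 N, so I eased off before the final turn.

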